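Load the desiccant dryer's empty pockets and start it

TASK

Load the desiccant dryer: stand one spare canister upright in each empty pocket of the blue carriage while it is still parked and locked, leaving the canisters already in it in their pockets and any spare left over on the bench. Then swing the red-knobbed clamp lever fully open, slide the carriage until its red pointer is level with the green mark and swing the lever back fully locked; last, push the console's slider until its grip is level with the green mark there. Do not disturb the jar, the scraper or the printed bracket.

Things in the scene. Friction and masses are not known exactly. Their poses are not given: they have to be found in the camera images.
- rig: Drying rig, fixed to the bench, turned by a few degrees: grey base plate 200 mm (x) by 460 mm (y from -210 to +250 mm), 16 mm thick; the blue carriage slides on it along its y axis; a white blower box 130 mm high stands along its far side (x 120 to 210 mm, y -170 to 50 mm). Origin at bench level; x away from the robot, y to the robot's left.
- carriage (a joint): Travel in m (0 to 0.18) of the blue carriage along the rig's MINUS y (to the robot's right); starts at 0, parked for loading. Friction 8 N unlocked (stays where left); the locked clamp holds against 25 N and more. Carriage 145 x 215 mm: six open square pockets about 66 mm wide at 70 mm pitch, floor 31 mm and wall tops 69 mm above the bench; a canister goes in upright with 7 mm of play all round.
- pointer (a point): Tip of the red pointer at the middle of the carriage's near side, 26 mm above the bench; moves with the carriage; axes as the rig's. Pocket floor centres measured from it in these axes (x, y, z in mm): pocket 1 (55, 70, 5), 2 (125, 70, 5), 3 (55, 0, 5), 4 (125, 0, 5), 5 (55, -70, 5), 6 (125, -70, 5).
- rail_mark (a point): Green mark on the near edge of the rig's base plate (its place varies, it cannot be moved): the carriage is to stop with the red pointer level with it, i.e. with both at the same y in the rig's axes. Axes as the rig's.
- carriage_handle (a point): Middle of the top bar of the black arch handle at the carriage's right end: bar 14 mm thick, 60 mm long along the rig's x, its centre (this point) 121 mm above the bench, on two upright legs; 40 mm free to the pocket wall, nothing on the other side. Pinch the bar from above across the rig's y and push or pull.
- clamp_lever (a joint): Angle of the clamp lever at the carriage's left end; it turns level about an upright pivot and rides with the carriage. 0 = locked (lever points to the rig's +y, along the rail); opens clockwise from above to 1.57 = fully open (points to the rig's +x, across the carriage's end). It brakes below about 0.6, stays put; friction 0.15 N m, more near 0. Turning it may shift the carriage 1 to 3 mm.
- lever_knob (a point): Top centre of the red upright post on the lever's end: 22 mm diameter, 70 mm tall, its top (this point) 125 mm above the bench, 70 mm from the pivot. The pivot lies 55 mm beyond (+x) and 150 mm left (+y) of the red pointer, in the rig's axes. The point's x axis points from pivot to post.
- fan_slider (a joint): Position in m (0 to 0.10) of the black slider grip on the blower console, a grey box 80 mm (x) by 180 mm (y), 30 mm high, fixed to the bench, turned by a few degrees, the slot along its middle. The grip slides along the console's +y (to the robot's left); starts near 0, friction about 2 N, stays where it is left.
- fan_grip (a point): Centre of the top of the black slider grip: 26 mm (x) by 18 mm (y), 42 mm tall, its top 73 mm above the bench. Axes as the console's.
- fan_mark (a point): Point in the slider's line at the green mark, which lies on the console 30 mm beyond (+x) the slot; the slider is to stop with the middle of the grip level with it, i.e. same y in the console's axes. The mark cannot be moved. Axes as the console's.
- in1: Desiccant canister, upright: white drum 52 mm diameter with orange band, grey lid with its top 70 mm above the foot, on it a central orange grip stud 28 mm diameter, 32 mm tall (total 102 mm); 0.11 to 0.22 kg. Origin: centre of its underside; z up its axis. One that stands in pocket 1 from the start, to stay there (None if absent: pocket 1 is empty).
- in2: Desiccant canister, upright: white drum 52 mm diameter with orange band, grey lid with its top 70 mm above the foot, on it a central orange grip stud 28 mm diameter, 32 mm tall (total 102 mm); 0.11 to 0.22 kg. Origin: centre of its underside; z up its axis. One that stands in pocket 2 from the start, to stay there (None if absent: pocket 2 is empty).
- in3: Desiccant canister, upright: white drum 52 mm diameter with orange band, grey lid with its top 70 mm above the foot, on it a central orange grip stud 28 mm diameter, 32 mm tall (total 102 mm); 0.11 to 0.22 kg. Origin: centre of its underside; z up its axis. One that stands in pocket 3 from the start, to stay there (None if absent: pocket 3 is empty).
- in4: Desiccant canister, upright: white drum 52 mm diameter with orange band, grey lid with its top 70 mm above the foot, on it a central orange grip stud 28 mm diameter, 32 mm tall (total 102 mm); 0.11 to 0.22 kg. Origin: centre of its underside; z up its axis. One that stands in pocket 4 from the start, to stay there (None if absent: pocket 4 is empty).
- in5: Desiccant canister, upright: white drum 52 mm diameter with orange band, grey lid with its top 70 mm above the foot, on it a central orange grip stud 28 mm diameter, 32 mm tall (total 102 mm); 0.11 to 0.22 kg. Origin: centre of its underside; z up its axis. One that stands in pocket 5 from the start, to stay there (None if absent: pocket 5 is empty).
- in6: Desiccant canister, upright: white drum 52 mm diameter with orange band, grey lid with its top 70 mm above the foot, on it a central orange grip stud 28 mm diameter, 32 mm tall (total 102 mm); 0.11 to 0.22 kg. Origin: centre of its underside; z up its axis. One that stands in pocket 6 from the start, to stay there (None if absent: pocket 6 is empty).
- spare1: Desiccant canister, upright: white drum 52 mm diameter with orange band, grey lid with its top 70 mm above the foot, on it a central orange grip stud 28 mm diameter, 32 mm tall (total 102 mm); 0.11 to 0.22 kg. Origin: centre of its underside; z up its axis. A spare, standing on the bench in front of the rig at the start.
- spare2: Desiccant canister, upright: white drum 52 mm diameter with orange band, grey lid with its top 70 mm above the foot, on it a central orange grip stud 28 mm diameter, 32 mm tall (total 102 mm); 0.11 to 0.22 kg. Origin: centre of its underside; z up its axis. A spare, standing on the bench in front of the rig at the start.
- spare3: Desiccant canister, upright: white drum 52 mm diameter with orange band, grey lid with its top 70 mm above the foot, on it a central orange grip stud 28 mm diameter, 32 mm tall (total 102 mm); 0.11 to 0.22 kg. Origin: centre of its underside; z up its axis. A spare, standing on the bench in front of the rig at the start.
- spare4: Desiccant canister, upright: white drum 52 mm diameter with orange band, grey lid with its top 70 mm above the foot, on it a central orange grip stud 28 mm diameter, 32 mm tall (total 102 mm); 0.11 to 0.22 kg. Origin: centre of its underside; z up its axis. A spare, standing on the bench in front of the rig at the start.
- spare5: Desiccant canister, upright: white drum 52 mm diameter with orange band, grey lid with its top 70 mm above the foot, on it a central orange grip stud 28 mm diameter, 32 mm tall (total 102 mm); 0.11 to 0.22 kg. Origin: centre of its underside; z up its axis. A spare, standing on the bench in front of the rig at the start.
- glue_jar: Glass jar with blue cap, 50 mm diameter, 100 mm tall, among the spares; not a canister, leave it alone. Origin: centre of its underside.
- scraper: Spatula-like print scraper, 250 mm long, lying on the bench at the left; leave it alone. Origin: middle of its length, at bench level.
- printed_part: White printed bracket, 45 by 70 mm, 34 mm high, lying at the right; leave it alone. Origin: centre of its underside.
Not all that is in view belongs to the job. What is shaped like the spare1 but pink is not meant.

How it is judged:
On the way, in this order (a step that is already met when the one before it is completed fails the run):
1. every pocket holds one standing canister, the carriage still parked and locked (((x of in1 in the frame of pointer between 0.043 and 0.067 m and y of in1 in the frame of pointer between 0.058 and 0.082 m and z of in1 in the frame of pointer below 0.013 m) or (x of spare1 in the frame of pointer between 0.043 and 0.067 m and y of spare1 in the frame of pointer between 0.058 and 0.082 m and z of spare1 in the frame of pointer below 0.013 m) or (x of spare2 in the frame of pointer between 0.043 and 0.067 m and y of spare2 in the frame of pointer between 0.058 and 0.082 m and z of spare2 in the frame of pointer below 0.013 m) or (x of spare3 in the frame of pointer between 0.043 and 0.067 m and y of spare3 in the frame of pointer between 0.058 and 0.082 m and z of spare3 in the frame of pointer below 0.013 m) or (x of spare4 in the frame of pointer between 0.043 and 0.067 m and y of spare4 in the frame of pointer between 0.058 and 0.082 m and z of spare4 in the frame of pointer below 0.013 m) or (x of spare5 in the frame of pointer between 0.043 and 0.067 m and y of spare5 in the frame of pointer between 0.058 and 0.082 m and z of spare5 in the frame of pointer below 0.013 m)) and ((x of in2 in the frame of pointer between 0.113 and 0.137 m and y of in2 in the frame of pointer between 0.058 and 0.082 m and z of in2 in the frame of pointer below 0.013 m) or (x of spare1 in the frame of pointer between 0.113 and 0.137 m and y of spare1 in the frame of pointer between 0.058 and 0.082 m and z of spare1 in the frame of pointer below 0.013 m) or (x of spare2 in the frame of pointer between 0.113 and 0.137 m and y of spare2 in the frame of pointer between 0.058 and 0.082 m and z of spare2 in the frame of pointer below 0.013 m) or (x of spare3 in the frame of pointer between 0.113 and 0.137 m and y of spare3 in the frame of pointer between 0.058 and 0.082 m and z of spare3 in the frame of pointer below 0.013 m) or (x of spare4 in the frame of pointer between 0.113 and 0.137 m and y of spare4 in the frame of pointer between 0.058 and 0.082 m and z of spare4 in the frame of pointer below 0.013 m) or (x of spare5 in the frame of pointer between 0.113 and 0.137 m and y of spare5 in the frame of pointer between 0.058 and 0.082 m and z of spare5 in the frame of pointer below 0.013 m)) and ((x of in3 in the frame of pointer between 0.043 and 0.067 m and y of in3 in the frame of pointer between -0.012 and 0.012 m and z of in3 in the frame of pointer below 0.013 m) or (x of spare1 in the frame of pointer between 0.043 and 0.067 m and y of spare1 in the frame of pointer between -0.012 and 0.012 m and z of spare1 in the frame of pointer below 0.013 m) or (x of spare2 in the frame of pointer between 0.043 and 0.067 m and y of spare2 in the frame of pointer between -0.012 and 0.012 m and z of spare2 in the frame of pointer below 0.013 m) or (x of spare3 in the frame of pointer between 0.043 and 0.067 m and y of spare3 in the frame of pointer between -0.012 and 0.012 m and z of spare3 in the frame of pointer below 0.013 m) or (x of spare4 in the frame of pointer between 0.043 and 0.067 m and y of spare4 in the frame of pointer between -0.012 and 0.012 m and z of spare4 in the frame of pointer below 0.013 m) or (x of spare5 in the frame of pointer between 0.043 and 0.067 m and y of spare5 in the frame of pointer between -0.012 and 0.012 m and z of spare5 in the frame of pointer below 0.013 m)) and ((x of in4 in the frame of pointer between 0.113 and 0.137 m and y of in4 in the frame of pointer between -0.012 and 0.012 m and z of in4 in the frame of pointer below 0.013 m) or (x of spare1 in the frame of pointer between 0.113 and 0.137 m and y of spare1 in the frame of pointer between -0.012 and 0.012 m and z of spare1 in the frame of pointer below 0.013 m) or (x of spare2 in the frame of pointer between 0.113 and 0.137 m and y of spare2 in the frame of pointer between -0.012 and 0.012 m and z of spare2 in the frame of pointer below 0.013 m) or (x of spare3 in the frame of pointer between 0.113 and 0.137 m and y of spare3 in the frame of pointer between -0.012 and 0.012 m and z of spare3 in the frame of pointer below 0.013 m) or (x of spare4 in the frame of pointer between 0.113 and 0.137 m and y of spare4 in the frame of pointer between -0.012 and 0.012 m and z of spare4 in the frame of pointer below 0.013 m) or (x of spare5 in the frame of pointer between 0.113 and 0.137 m and y of spare5 in the frame of pointer between -0.012 and 0.012 m and z of spare5 in the frame of pointer below 0.013 m)) and ((x of in5 in the frame of pointer between 0.043 and 0.067 m and y of in5 in the frame of pointer between -0.082 and -0.058 m and z of in5 in the frame of pointer below 0.013 m) or (x of spare1 in the frame of pointer between 0.043 and 0.067 m and y of spare1 in the frame of pointer between -0.082 and -0.058 m and z of spare1 in the frame of pointer below 0.013 m) or (x of spare2 in the frame of pointer between 0.043 and 0.067 m and y of spare2 in the frame of pointer between -0.082 and -0.058 m and z of spare2 in the frame of pointer below 0.013 m) or (x of spare3 in the frame of pointer between 0.043 and 0.067 m and y of spare3 in the frame of pointer between -0.082 and -0.058 m and z of spare3 in the frame of pointer below 0.013 m) or (x of spare4 in the frame of pointer between 0.043 and 0.067 m and y of spare4 in the frame of pointer between -0.082 and -0.058 m and z of spare4 in the frame of pointer below 0.013 m) or (x of spare5 in the frame of pointer between 0.043 and 0.067 m and y of spare5 in the frame of pointer between -0.082 and -0.058 m and z of spare5 in the frame of pointer below 0.013 m)) and ((x of in6 in the frame of pointer between 0.113 and 0.137 m and y of in6 in the frame of pointer between -0.082 and -0.058 m and z of in6 in the frame of pointer below 0.013 m) or (x of spare1 in the frame of pointer between 0.113 and 0.137 m and y of spare1 in the frame of pointer between -0.082 and -0.058 m and z of spare1 in the frame of pointer below 0.013 m) or (x of spare2 in the frame of pointer between 0.113 and 0.137 m and y of spare2 in the frame of pointer between -0.082 and -0.058 m and z of spare2 in the frame of pointer below 0.013 m) or (x of spare3 in the frame of pointer between 0.113 and 0.137 m and y of spare3 in the frame of pointer between -0.082 and -0.058 m and z of spare3 in the frame of pointer below 0.013 m) or (x of spare4 in the frame of pointer between 0.113 and 0.137 m and y of spare4 in the frame of pointer between -0.082 and -0.058 m and z of spare4 in the frame of pointer below 0.013 m) or (x of spare5 in the frame of pointer between 0.113 and 0.137 m and y of spare5 in the frame of pointer between -0.082 and -0.058 m and z of spare5 in the frame of pointer below 0.013 m)) and value of joint carriage below 0.01 m and value of joint clamp_lever below 0.4 rad), for 0.2 s.
2. the clamp lever is open, the carriage still parked (value of joint clamp_lever above 1.2 rad and value of joint carriage below 0.02 m), for 0.2 s.
3. the carriage's pointer is at the mark (6 mm) with the lever open (y of pointer in the frame of rail_mark between -0.006 and 0.006 m and value of joint clamp_lever above 1.2 rad), for 0.2 s.
4. the lever is locked again with the pointer at the mark (y of pointer in the frame of rail_mark between -0.006 and 0.006 m and value of joint clamp_lever below 0.15 rad), for 0.2 s.
5. the console's slider is at its mark (6 mm) (y of fan_grip in the frame of fan_mark between -0.006 and 0.006 m), for 0.2 s.
At the end, for the whole second after the job is handed in: Every pocket holds one canister standing on its floor (12 mm off its centre along each axis and 8 mm in height at most), spares left over are on the bench, pointer within 6 mm of the rail mark, lever locked (under 0.15 rad), slider grip within 6 mm of its mark, canisters released and at rest (all of step 4 and all of step 5 and ((x of in1 in the frame of pointer between 0.043 and 0.067 m and y of in1 in the frame of pointer between 0.058 and 0.082 m and z of in1 in the frame of pointer below 0.013 m) or (x of spare1 in the frame of pointer between 0.043 and 0.067 m and y of spare1 in the frame of pointer between 0.058 and 0.082 m and z of spare1 in the frame of pointer below 0.013 m) or (x of spare2 in the frame of pointer between 0.043 and 0.067 m and y of spare2 in the frame of pointer between 0.058 and 0.082 m and z of spare2 in the frame of pointer below 0.013 m) or (x of spare3 in the frame of pointer between 0.043 and 0.067 m and y of spare3 in the frame of pointer between 0.058 and 0.082 m and z of spare3 in the frame of pointer below 0.013 m) or (x of spare4 in the frame of pointer between 0.043 and 0.067 m and y of spare4 in the frame of pointer between 0.058 and 0.082 m and z of spare4 in the frame of pointer below 0.013 m) or (x of spare5 in the frame of pointer between 0.043 and 0.067 m and y of spare5 in the frame of pointer between 0.058 and 0.082 m and z of spare5 in the frame of pointer below 0.013 m)) and ((x of in2 in the frame of pointer between 0.113 and 0.137 m and y of in2 in the frame of pointer between 0.058 and 0.082 m and z of in2 in the frame of pointer below 0.013 m) or (x of spare1 in the frame of pointer between 0.113 and 0.137 m and y of spare1 in the frame of pointer between 0.058 and 0.082 m and z of spare1 in the frame of pointer below 0.013 m) or (x of spare2 in the frame of pointer between 0.113 and 0.137 m and y of spare2 in the frame of pointer between 0.058 and 0.082 m and z of spare2 in the frame of pointer below 0.013 m) or (x of spare3 in the frame of pointer between 0.113 and 0.137 m and y of spare3 in the frame of pointer between 0.058 and 0.082 m and z of spare3 in the frame of pointer below 0.013 m) or (x of spare4 in the frame of pointer between 0.113 and 0.137 m and y of spare4 in the frame of pointer between 0.058 and 0.082 m and z of spare4 in the frame of pointer below 0.013 m) or (x of spare5 in the frame of pointer between 0.113 and 0.137 m and y of spare5 in the frame of pointer between 0.058 and 0.082 m and z of spare5 in the frame of pointer below 0.013 m)) and ((x of in3 in the frame of pointer between 0.043 and 0.067 m and y of in3 in the frame of pointer between -0.012 and 0.012 m and z of in3 in the frame of pointer below 0.013 m) or (x of spare1 in the frame of pointer between 0.043 and 0.067 m and y of spare1 in the frame of pointer between -0.012 and 0.012 m and z of spare1 in the frame of pointer below 0.013 m) or (x of spare2 in the frame of pointer between 0.043 and 0.067 m and y of spare2 in the frame of pointer between -0.012 and 0.012 m and z of spare2 in the frame of pointer below 0.013 m) or (x of spare3 in the frame of pointer between 0.043 and 0.067 m and y of spare3 in the frame of pointer between -0.012 and 0.012 m and z of spare3 in the frame of pointer below 0.013 m) or (x of spare4 in the frame of pointer between 0.043 and 0.067 m and y of spare4 in the frame of pointer between -0.012 and 0.012 m and z of spare4 in the frame of pointer below 0.013 m) or (x of spare5 in the frame of pointer between 0.043 and 0.067 m and y of spare5 in the frame of pointer between -0.012 and 0.012 m and z of spare5 in the frame of pointer below 0.013 m)) and ((x of in4 in the frame of pointer between 0.113 and 0.137 m and y of in4 in the frame of pointer between -0.012 and 0.012 m and z of in4 in the frame of pointer below 0.013 m) or (x of spare1 in the frame of pointer between 0.113 and 0.137 m and y of spare1 in the frame of pointer between -0.012 and 0.012 m and z of spare1 in the frame of pointer below 0.013 m) or (x of spare2 in the frame of pointer between 0.113 and 0.137 m and y of spare2 in the frame of pointer between -0.012 and 0.012 m and z of spare2 in the frame of pointer below 0.013 m) or (x of spare3 in the frame of pointer between 0.113 and 0.137 m and y of spare3 in the frame of pointer between -0.012 and 0.012 m and z of spare3 in the frame of pointer below 0.013 m) or (x of spare4 in the frame of pointer between 0.113 and 0.137 m and y of spare4 in the frame of pointer between -0.012 and 0.012 m and z of spare4 in the frame of pointer below 0.013 m) or (x of spare5 in the frame of pointer between 0.113 and 0.137 m and y of spare5 in the frame of pointer between -0.012 and 0.012 m and z of spare5 in the frame of pointer below 0.013 m)) and ((x of in5 in the frame of pointer between 0.043 and 0.067 m and y of in5 in the frame of pointer between -0.082 and -0.058 m and z of in5 in the frame of pointer below 0.013 m) or (x of spare1 in the frame of pointer between 0.043 and 0.067 m and y of spare1 in the frame of pointer between -0.082 and -0.058 m and z of spare1 in the frame of pointer below 0.013 m) or (x of spare2 in the frame of pointer between 0.043 and 0.067 m and y of spare2 in the frame of pointer between -0.082 and -0.058 m and z of spare2 in the frame of pointer below 0.013 m) or (x of spare3 in the frame of pointer between 0.043 and 0.067 m and y of spare3 in the frame of pointer between -0.082 and -0.058 m and z of spare3 in the frame of pointer below 0.013 m) or (x of spare4 in the frame of pointer between 0.043 and 0.067 m and y of spare4 in the frame of pointer between -0.082 and -0.058 m and z of spare4 in the frame of pointer below 0.013 m) or (x of spare5 in the frame of pointer between 0.043 and 0.067 m and y of spare5 in the frame of pointer between -0.082 and -0.058 m and z of spare5 in the frame of pointer below 0.013 m)) and ((x of in6 in the frame of pointer between 0.113 and 0.137 m and y of in6 in the frame of pointer between -0.082 and -0.058 m and z of in6 in the frame of pointer below 0.013 m) or (x of spare1 in the frame of pointer between 0.113 and 0.137 m and y of spare1 in the frame of pointer between -0.082 and -0.058 m and z of spare1 in the frame of pointer below 0.013 m) or (x of spare2 in the frame of pointer between 0.113 and 0.137 m and y of spare2 in the frame of pointer between -0.082 and -0.058 m and z of spare2 in the frame of pointer below 0.013 m) or (x of spare3 in the frame of pointer between 0.113 and 0.137 m and y of spare3 in the frame of pointer between -0.082 and -0.058 m and z of spare3 in the frame of pointer below 0.013 m) or (x of spare4 in the frame of pointer between 0.113 and 0.137 m and y of spare4 in the frame of pointer between -0.082 and -0.058 m and z of spare4 in the frame of pointer below 0.013 m) or (x of spare5 in the frame of pointer between 0.113 and 0.137 m and y of spare5 in the frame of pointer between -0.082 and -0.058 m and z of spare5 in the frame of pointer below 0.013 m)) and linear speed of each of in1, in2, in3, in4, in5, in6, spare1, spare2, spare3, spare4, spare5 below 0.02 m/s and height (world z) of each of spare1, spare2, spare3, spare4, spare5 below 0.06 m); the robot touches nothing.
It fails at once if a canister that was already in a pocket is taken out of it ((x of in1 in the frame of pointer above 0.085 m or x of in1 in the frame of pointer below 0.025 m or y of in1 in the frame of pointer above 0.1 m or y of in1 in the frame of pointer below 0.04 m or z of in1 in the frame of pointer above 0.035 m) or (x of in2 in the frame of pointer above 0.155 m or x of in2 in the frame of pointer below 0.095 m or y of in2 in the frame of pointer above 0.1 m or y of in2 in the frame of pointer below 0.04 m or z of in2 in the frame of pointer above 0.035 m) or (x of in3 in the frame of pointer above 0.085 m or x of in3 in the frame of pointer below 0.025 m or y of in3 in the frame of pointer above 0.03 m or y of in3 in the frame of pointer below -0.03 m or z of in3 in the frame of pointer above 0.035 m) or (x of in4 in the frame of pointer above 0.155 m or x of in4 in the frame of pointer below 0.095 m or y of in4 in the frame of pointer above 0.03 m or y of in4 in the frame of pointer below -0.03 m or z of in4 in the frame of pointer above 0.035 m) or (x of in5 in the frame of pointer above 0.085 m or x of in5 in the frame of pointer below 0.025 m or y of in5 in the frame of pointer above -0.04 m or y of in5 in the frame of pointer below -0.1 m or z of in5 in the frame of pointer above 0.035 m) or (x of in6 in the frame of pointer above 0.155 m or x of in6 in the frame of pointer below 0.095 m or y of in6 in the frame of pointer above -0.04 m or y of in6 in the frame of pointer below -0.1 m or z of in6 in the frame of pointer above 0.035 m)).
It fails at once if the jar, the scraper or the printed bracket is disturbed (moved over 30 mm) (distance of any of glue_jar, scraper, printed_part from where it was at the start of the episode above 0.03 m).
Of in1, in2, in3, in4, in5, in6 only 1 to 3 are there at a start; the rules pass over those that are not, and their reading is None.
At some moment in a run one of spare1, spare2, spare3, spare4, spare5 may be knocked a few centimetres aside while the robot is not near it.
Once in a run the grip may slacken for a moment while it holds something.
It also fails if it takes over 210 s, if anything falls off the work surface, if the arm or the gripper's body presses on something with over 40 N, if the wrist force passes 120 N, or if a joint passes its speed limit or range.

ROBOT

A 6-joint arm with a two-finger parallel gripper is mounted at the origin on the work surface. World frame = base frame: x ahead of the robot, y to its left, z up, the work surface at z = 0. Lengths are in m, angles in rad, forces in N, time in s.
With the tool pointing down it reaches from about 0.3 to 1 m from the base axis. Payload 5.1 kg.
Tool frame: the origin (TCP) lies between the finger pads; the fingertips stand 8 mm ahead of it and the grasp point (between the pads) lies 11 mm behind it (ctrl.tip_extent is the distance from the TCP to the fingertips, in m); z points along the fingers, y is the direction in which the jaws open and shut (so a half turn about z gives the same grasp; the last joint's range is limited). The gripper opens to 95 mm and grips with 3 to 60 N. Pads are 20 mm wide; open, the fingers measure 119 mm over their backs; the gripper's body (75 mm by 180 mm) begins 59 mm behind the grasp point.
Start: joints at [-1.346, 0.124, 1.65, -0, 1.367, -0.083], TCP at [0.197, -0.619, 0.223] pointing down, gripper open.
Joint ranges: [-2.61, 2.61], [-1.02, 2.33], [0.03, 2.71], [-1.35, 4.49], [0.32, 2.68], [-2.91, 2.91]. Speed limits (rad/s): [2.57, 2.57, 3.14, 3.14, 3.14, 3.14].

INTERFACE

Orientations are given as a rotation vector (axis times angle).
In Python, from cell import ctrl gives the robot as it stands.
- The arm moves only by the tool carry_out, never from a script. Its argument "motion" is a list of rows, each an object of numbers: "rx", "ry", "rz": the turn, a rotation vector about the world's x, y, z in degrees; "x", "y", "z": the shift along the world's x, y, z in cm; "fingers": the opening, from 0 (shut) to 1 (fully open). A call has 1 to 12 rows; each row is the pose to reach, as a shift and turn from the pose commanded when the call began; what a row does not reach only later rows make up. A row lasts 1/12 s, in which the tool goes at most 41.7 mm and 7.16 degrees, less where a joint would pass 70% of its speed; a pose out of reach is approached as far as the arm can. A call with a gripper value outside its range is refused whole. The fingers move at their own pace and stop on an object; the grip force is fixed at half the most. Time passes only in rows, so rows that repeat a pose let the fingers close. It gives the time, the measured TCP pose, the force and the opening at its end, in the units of the state.
- ctrl.get_obs(): the state, without advancing time (a new reading comes with each control period).
- ctrl.read_camera(name): name is "scene" or "top"; returns a dict with "image" (480x640x3 uint8, red, green, blue), "fx", "fy", "cx", "cy" (pixels), "T" (4x4, takes a point from camera to world coordinates). Camera axes: x right, y down, z forward; pixel columns grow to the right and rows downward; lengths in m; the calibration is good to about 2 mm. A picture is of the moment at which its call begins. There is no depth.
- ctrl.close_job(): hands the job in, once; it reports no verdict.
The state is a dict: "time": time; "qpos": joint angles; "qvel": joint speeds; "joint_efforts": joint torques, N m; "tool_pos": TCP position; "ee_rot": TCP orientation; "ft_force": force on the tool from outside, world axes, zero at the start; "wrist_torque": the same for the moment, N m; "width": finger opening in m.
Only numpy, scipy, OpenCV 4.12 (cv2) and the standard library are available. Lean on these libraries where they do the work, as an engineer would, in place of code of your own. Each camera call takes 0.05 s, during which the arm holds its last target.

## Working session

There is one attempt and no reset: what is moved stays moved. The work goes in short steps, Python scripts to look and compute and a tool call to move; the robot and the scene stay as the last step left them, time stands still between calls to the robot, and variables do not carry over. Pictures are saved under pics/ and viewed, and the job is handed in when it is done.

Besides the shell and the picture viewer there is one more tool, called after "Call:" by a JSON object that holds its "api" and its "payload". carry_out: Moves the arm, as the interface text tells. Its arguments: {"type":"object","properties":{"motion":{"type":"array"}},"required":["motion"]}

```bash
mkdir -p pics; ls
python3 - <<'E'
from cell import ctrl
import cv2,numpy as np
print(ctrl.get_obs())
for n in ("scene","top"):
    c=ctrl.read_camera(n); print(n,c["fx"],c["fy"],c["cx"],c["cy"]); print(np.round(c["T"],4).tolist())
    cv2.imwrite(f"pics/{n}0.png",c["image"][:,:,::-1])
E
```

```text
pics
{'time': 0.0, 'qpos': array([-1.34561272e+00,  1.24492065e-01,  1.65168309e+00, -1.90227665e-05,
        1.36747721e+00, -8.25755851e-02]), 'qvel': array([-0.00077628,  0.00072202,  0.00094497, -0.00015037, -0.00086043,
       -0.00030798]), 'joint_efforts': array([ 1.14139322e-03, -4.17602599e+01, -3.59932637e+01,  7.76013499e-02,
        4.92199883e-02, -1.60555028e-04]), 'tool_pos': array([ 0.1967424 , -0.61885192,  0.22139009]), 'ee_rot': array([-3.10244138e+00, -4.81212722e-01,  2.59516132e-04]), 'ft_force': array([-0.04084217, -0.31517131,  0.21428966]), 'wrist_torque': array([ 0.03870727, -0.01316776,  0.06832648]), 'width': 0.09516515110317605}
scene 457.30545580881574 457.30545580881574 321.67802610540923 238.49538139360155
[[-0.4828, 0.6669, -0.5676, 1.1122], [0.8757, 0.3751, -0.3041, 0.3671], [0.0101, -0.6438, -0.7651, 0.8871], [0.0, 0.0, 0.0, 1.0]]
top 587.081393155581 587.081393155581 321.6068808411768 246.09379537506985
[[0.0226, -0.9934, 0.1125, 0.3585], [-0.9997, -0.0238, -0.009, 0.0278], [0.0116, -0.1123, -0.9936, 1.4375], [0.0, 0.0, 0.0, 1.0]]
```

View pics/scene0.png

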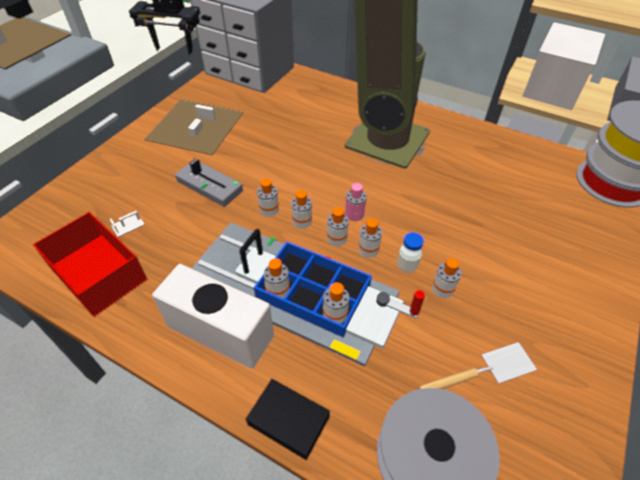

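View pics/top0.png

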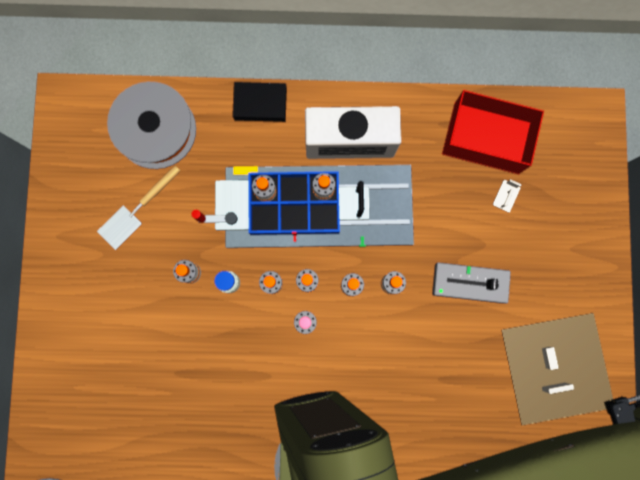

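Run:
```python
import cv2
a=cv2.imread("pics/top0.png"); b=cv2.imread("pics/scene0.png")
cv2.imwrite("pics/c1.png",cv2.resize(a[155:335,165:425],None,fx=3,fy=3,interpolation=cv2.INTER_CUBIC))
cv2.imwrite("pics/c2.png",cv2.resize(b[170:370,220:480],None,fx=3,fy=3,interpolation=cv2.INTER_CUBIC))
cv2.imwrite("pics/c3.png",cv2.resize(a[255:310,425:520],None,fx=8,fy=8,interpolation=cv2.INTER_CUBIC))
cv2.imwrite("pics/c4.png",cv2.resize(b[150:210,165:255],None,fx=8,fy=8,interpolation=cv2.INTER_CUBIC))
```

```text
(no output)
```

View pics/c1.png

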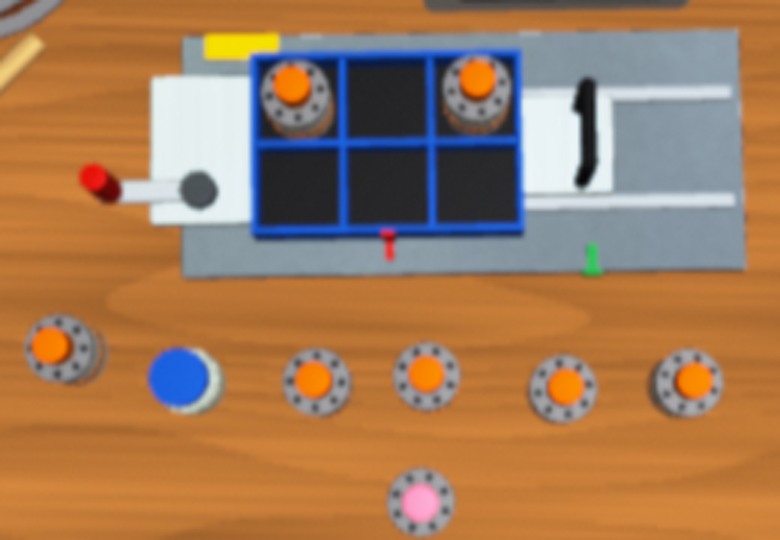

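View pics/c2.png

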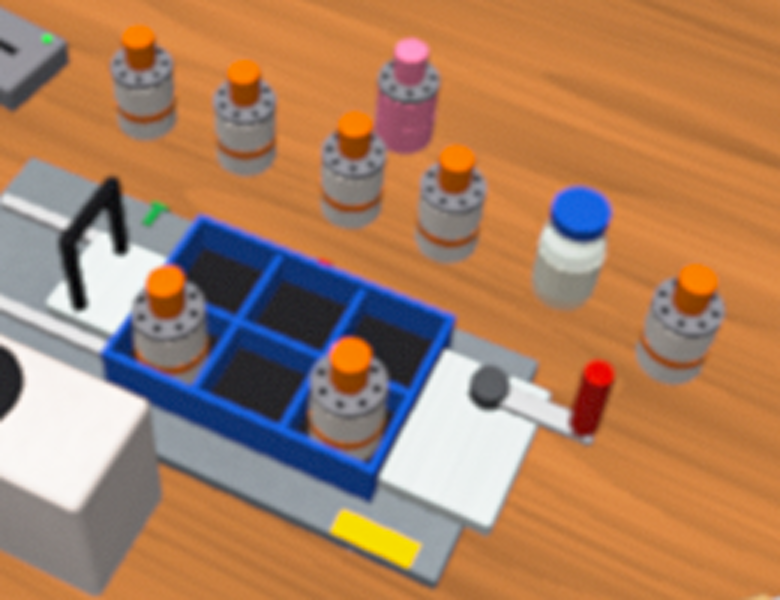

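View pics/c3.png

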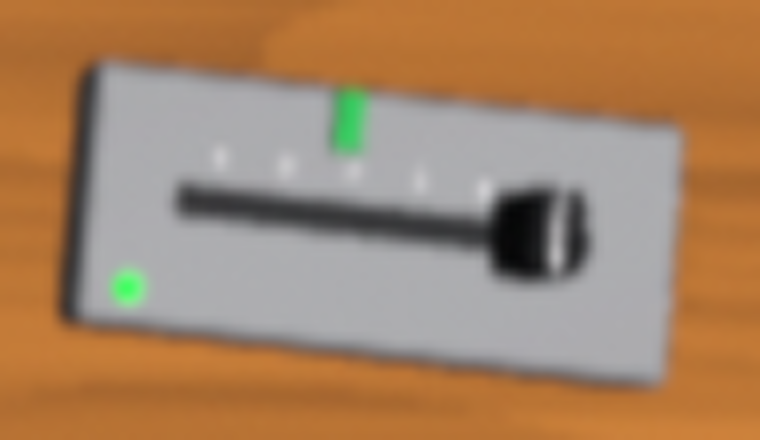

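View pics/c4.png

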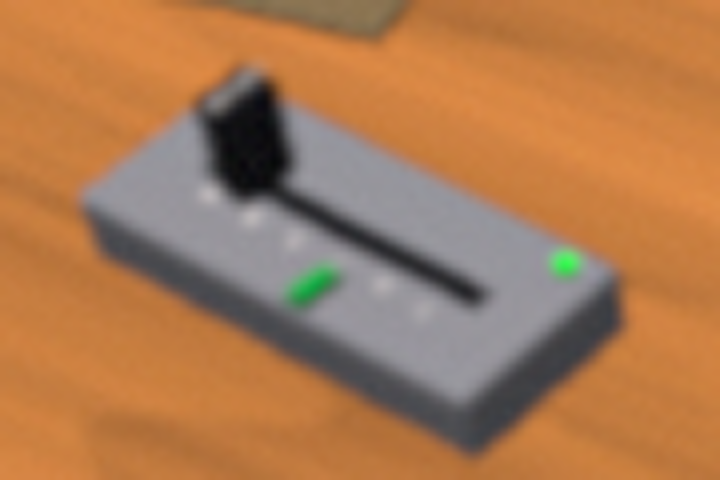

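```bash
cat > h.py <<'E'
from cell import ctrl
import cv2,numpy as np
def snap(n,fn=None):
    c=ctrl.read_camera(n)
    if fn: cv2.imwrite("pics/"+fn,c["image"][:,:,::-1])
    return c
def ray(c,u,v,z):
    T=np.array(c["T"]);d=T[:3,:3]@np.array([(u-c["cx"])/c["fx"],(v-c["cy"])/c["fy"],1]);o=T[:3,3]
    return o+d*(z-o[2])/d[2]
def proj(c,p):
    T=np.array(c["T"]);q=T[:3,:3].T@(np.array(p)-T[:3,3]);return q[0]/q[2]*c["fx"]+c["cx"],q[1]/q[2]*c["fy"]+c["cy"]
def state():
    o=ctrl.get_obs();print("t",round(o["time"],2),"tcp",np.round(o["tool_pos"]*100,2),"f",np.round(o["ft_force"],1),"w",round(o["width"]*1000,1));return o
E
python3 - <<'E'
from h import *
t=snap("top");s=snap("scene")
c1=lambda X,Y:((X+.5)/3-.5+165,(Y+.5)/3-.5+155)
c2=lambda X,Y:((X+.5)/3-.5+220,(Y+.5)/3-.5+170)
c3=lambda X,Y:((X+.5)/8-.5+425,(Y+.5)/8-.5+255)
c4=lambda X,Y:((X+.5)/8-.5+165,(Y+.5)/8-.5+150)
for n,p,q,z in [("A",(50,345),(698,278),.102),("B",(314,380),(457,158),.102),("C",(426,374),(355,125),.102),("D",(566,386),(244,71),.102),("E",(695,380),(139,37),.102),
 ("in2",(291,85),(351,350),.102),("in6",(477,78),(166,278),.102),("pink",(421,503),(411,49),.102),("jar",(180,378),(580,210),.1),
 ("knob",(93,178),(598,373),.125),("cornNL",(255,235),(455,319),.069),("cornNR",(524,235),(199,216),.069),("cornFR",(520,50),(104,352),.069),("cornFL",(250,55),(376,465),.069),
 ("ptr",(390,260),None,.026),("mark",(593,274),None,.016),("markback",(592,246),(157,207),.016),("pivot",(199,190),(489,378),.07),("handle",(586,130),(90,212),.121),
 ("baseFR",(738,30),None,.016),("baseNR",(745,269),None,.016),("baseNL",(183,277),None,.016)]:
    a=ray(t,*c1(*p),z); b=ray(s,*c2(*q),z) if q else a*0
    print(n,np.round(a*1000,1)[:2],np.round(b*1000,1)[:2])
for n,p,q,z in [("grip",(540,233),(232,90),.073),("fm_far",(350,92),(290,300),.031),("fm_near",(346,150),(330,270),.031),("slotL",(180,200),(480,298),.031),("slotR",(490,230),(270,185),.031),
 ("cNL",(80,318),(610,275),.03),("cFL",(103,62),(468,405),.03),("cFR",(683,127),(85,200),.03),("cNR",(660,382),None,.03)]:
    a=ray(t,*c3(*p),z); b=ray(s,*c4(*q),z) if q else a*0
    print(n,np.round(a*1000,1)[:2],np.round(b*1000,1)[:2])
E
```

```text
A [448.2 333.3] [450.5 333.3]
B [426.4 132.6] [429.9 133.1]
C [432.9  48. ] [437.5  48.3]
D [426.3 -58.3] [428.3 -58.6]
E [ 433.1 -156.2] [ 436.5 -155.3]
in2 [653.4 157.8] [627.7 144.4]
in6 [662.5  14.4] [6.376e+02 1.000e-01]
pink [335.8  49.3] [337.8  48.6]
jar [425.6 234.3] [430.6 235.2]
knob [573.3 302. ] [578.3 301.8]
cornNL [540.4 185.1] [546.1 188.7]
cornNR [545.5 -25.6] [554.4 -25.5]
cornFR [693.5 -19.5] [695.1 -18.2]
cornFL [684.1 194.3] [681.4 192.9]
ptr [528.4  80.5] [0. 0.]
mark [522.1 -84.3] [ 0. -0.]
markback [545.  -83.2] [527.1 -86.4]
pivot [574.8 230.1] [581.3 231.3]
handle [620.  -69.1] [625.4 -71.5]
baseFR [ 728.  -201.3] [ 0. -0.]
baseNR [ 529.2 -208.1] [ 0. -0.]
baseNL [511.7 248.2] [0. 0.]
grip [ 434.4 -383.6] [ 437.8 -390.7]
fm_far [ 477.9 -339.3] [ 478.3 -344. ]
fm_near [ 460.3 -338. ] [ 460.  -341.5]
slotL [ 444.1 -288. ] [ 446.1 -289.1]
slotR [ 437.3 -381.2] [ 436.1 -386.3]
cNL [ 408.2 -258.1] [ 414.6 -258.4]
cFL [ 485.3 -265. ] [ 488.3 -262.8]
cFR [ 469.7 -440.2] [ 472.7 -437.7]
cNR [ 393.  -432.2] [ 0. -0.]
```

```bash
cat > fit.py <<'E'
from h import *
from scipy.optimize import least_squares
t=snap("top");s=snap("scene")
c1=lambda X,Y:((X+.5)/3-.5+165,(Y+.5)/3-.5+155)
c2=lambda X,Y:((X+.5)/3-.5+220,(Y+.5)/3-.5+170)
M=[("knob",(55,220,125),(93,178),(598,373)),("NL",(17.5,107.5,69),(255,235),(455,319)),("NR",(17.5,-107.5,69),(524,235),(199,216)),
("FR",(162.5,-107.5,69),(520,50),(104,352)),("FL",(162.5,107.5,69),(250,55),(376,465)),("ptr",(0,0,26),(390,260),None),("in2",(125,70,133),(291,85),(351,350)),("in6",(125,-70,133),(477,78),(166,278))]
def R(a): return np.array([[np.cos(a),-np.sin(a)],[np.sin(a),np.cos(a)]])
def res(p,both=True,v=False):
    out=[]
    for n,l,a,b in M:
        w=p[:2]+R(p[2])@np.array(l[:2])/1000; w=[*w,l[2]/1000]
        e=np.array(proj(t,w))-c1(*a); f=np.array(proj(s,w))-c2(*b) if b else np.zeros(2)
        if v: print(n,np.round(e,1),np.round(f,1))
        out+=list(e)+(list(f) if both else [])
    return np.array(out)
for both in (True,False):
    r=least_squares(res,[.525,.08,.04],loss="soft_l1",kwargs=dict(both=both)); print(r.x, np.degrees(r.x[2])); res(r.x,True,True)
E
python3 fit.py
```

```text
[0.52744086 0.07962058 0.04259718] 2.440638455087317
knob [0.1 0.1] [ 1.  -1.9]
NL [-1.2 -0. ] [ 0.7 -2. ]
NR [ 0.7 -1.7] [ 0.6 -1.7]
FR [ 0.6 -0.3] [-0.9 -0.8]
FL [ 0.1 -0.5] [-0.4  1.7]
ptr [0.4 0.4] [0. 0.]
in2 [-0.  -1.2] [0.2 1.3]
in6 [-0.1  0.1] [ 0.4 -0.3]
[0.52658222 0.08006327 0.04025079] 2.3062006034644162
knob [-0.1  0.3] [ 1.2 -2. ]
NL [-1.3  0.2] [ 1.  -2.1]
NR [ 0.5 -1.2] [ 1.  -1.9]
FR [0.5 0.1] [-0.5 -1.1]
FL [ 0.1 -0.2] [-0.2  1.5]
ptr [0.2 0.8] [0. 0.]
in2 [-0.1 -0.9] [0.4 1.1]
in6 [-0.2  0.5] [ 0.8 -0.6]
```

Call:
{"api": "carry_out", "payload": {"motion": [{"x": 23.8, "y": 46.3, "rz": -15.3, "fingers": 0.6}, {"x": 23.8, "y": 46.3, "rz": -15.3, "fingers": 0.6}, {"x": 23.8, "y": 46.3, "rz": -15.3, "fingers": 0.6}, {"x": 23.8, "y": 46.3, "rz": -15.3, "fingers": 0.6}, {"x": 23.8, "y": 46.3, "rz": -15.3, "fingers": 0.6}, {"x": 23.8, "y": 46.3, "rz": -15.3, "fingers": 0.6}, {"x": 23.8, "y": 46.3, "rz": -15.3, "fingers": 0.6}, {"x": 23.8, "y": 46.3, "rz": -15.3, "fingers": 0.6}, {"x": 23.8, "y": 46.3, "rz": -15.3, "fingers": 0.6}, {"x": 23.8, "y": 46.3, "rz": -15.3, "fingers": 0.6}, {"x": 23.8, "y": 46.3, "rz": -15.3, "fingers": 0.6}, {"x": 23.8, "y": 46.3, "rz": -15.3, "fingers": 0.6}]}}

```text
validation failed for argument at $.mo...
```

Call:
{"api": "carry_out", "payload": {"motion": [{"fingers": 0.6}, {"fingers": 0.6}, {"fingers": 0.6}, {"fingers": 0.6}, {"fingers": 0.6}, {"fingers": 0.6}]}}

```text
validation failed for argument at $.mo...
```

Call:
{"api": "carry_out", "payload": {"motion": [{"x": 12, "y": 23, "z": 0, "rx": 0, "ry": 0, "rz": -15.3, "fingers": 0.6}]}}

```text
time: 0.38
tool_pos: [0.2138, -0.5858, 0.2216]
ee_rot: [3.128, 0.277, -0.003]
ft_force: [0.5, 0.9, -0.1]
width: 0.0921
```

Call:
{"api": "carry_out", "payload": {"motion": [{"x": 21.8, "y": 42.6, "z": 0, "rx": 0, "ry": 0, "rz": -8.1, "fingers": 0.6}, {"x": 21.8, "y": 42.6, "z": 0, "rx": 0, "ry": 0, "rz": -8.1, "fingers": 0.6}, {"x": 21.8, "y": 42.6, "z": 0, "rx": 0, "ry": 0, "rz": -8.1, "fingers": 0.6}, {"x": 21.8, "y": 42.6, "z": 0, "rx": 0, "ry": 0, "rz": -8.1, "fingers": 0.6}, {"x": 21.8, "y": 42.6, "z": 0, "rx": 0, "ry": 0, "rz": -8.1, "fingers": 0.6}, {"x": 21.8, "y": 42.6, "z": 0, "rx": 0, "ry": 0, "rz": -8.1, "fingers": 0.6}, {"x": 21.8, "y": 42.6, "z": 0, "rx": 0, "ry": 0, "rz": -8.1, "fingers": 0.6}, {"x": 21.8, "y": 42.6, "z": 0, "rx": 0, "ry": 0, "rz": -8.1, "fingers": 0.6}, {"x": 21.8, "y": 42.6, "z": 0, "rx": 0, "ry": 0, "rz": -8.1, "fingers": 0.6}, {"x": 21.8, "y": 42.6, "z": 0, "rx": 0, "ry": 0, "rz": -8.1, "fingers": 0.6}, {"x": 21.8, "y": 42.6, "z": 0, "rx": 0, "ry": 0, "rz": -8.1, "fingers": 0.6}, {"x": 21.8, "y": 42.6, "z": 0, "rx": 0, "ry": 0, "rz": -8.1, "fingers": 0.6}]}}

```text
time: 1.38
tool_pos: [0.4353, -0.153, 0.2229]
ee_rot: [-3.14, -0.07, -0.002]
ft_force: [-1.0, -1.7, -0.5]
width: 0.057
```

Run:
```python
from h import *
state();t=snap("top","t1.png");s=snap("scene","s1.png");o=state();print(o["ee_rot"])
cv2.imwrite("pics/s1c.png",cv2.resize(cv2.imread("pics/s1.png")[130:330,200:460],None,fx=3,fy=3,interpolation=cv2.INTER_CUBIC))
```

```text
t 1.38 tcp [ 43.53 -15.3   22.29] f [-1.  -1.7 -0.5] w 57.0
t 1.48 tcp [ 43.51 -15.39  22.28] f [ 1.4 -0.4  0.8] w 57.2
[-3.14043330e+00 -7.33065310e-02 -7.82019551e-04]
```

View pics/s1c.png

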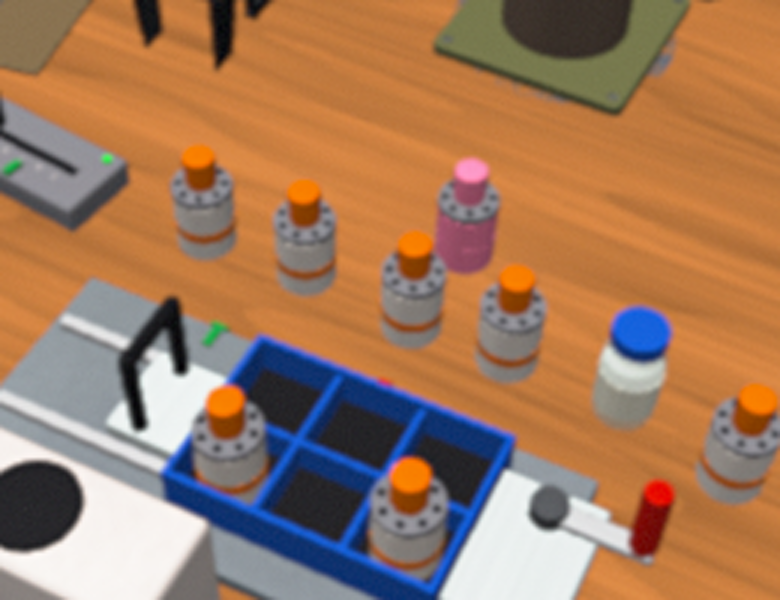

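View pics/t1.png

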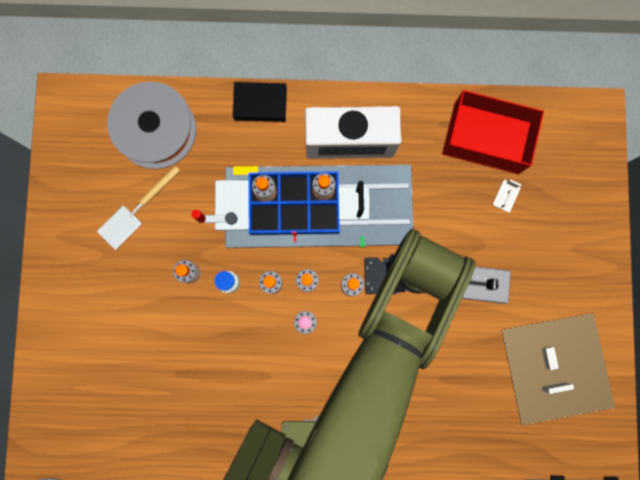

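Call:
{"api": "carry_out", "payload": {"motion": [{"x": 0, "y": -0.1, "z": -4, "rx": 0, "ry": 0, "rz": 0, "fingers": 0.6}, {"x": 0, "y": -0.1, "z": -8, "rx": 0, "ry": 0, "rz": 0, "fingers": 0.6}, {"x": 0, "y": -0.1, "z": -11, "rx": 0, "ry": 0, "rz": 0, "fingers": 0.6}, {"x": 0, "y": -0.1, "z": -13, "rx": 0, "ry": 0, "rz": 0, "fingers": 0.6}, {"x": 0, "y": -0.1, "z": -13.9, "rx": 0, "ry": 0, "rz": 0, "fingers": 0.6}, {"x": 0, "y": -0.1, "z": -13.9, "rx": 0, "ry": 0, "rz": 0, "fingers": 0.6}, {"x": 0, "y": -0.1, "z": -13.9, "rx": 0, "ry": 0, "rz": 0, "fingers": 0.6}]}}

```text
time: 2.07
tool_pos: [0.4344, -0.1583, 0.0843]
ee_rot: [3.141, 0.064, 0.001]
ft_force: [0.2, 0.3, 0.5]
width: 0.0569
```

Run:
```python
from h import *
state();s=snap("scene")
cv2.imwrite("pics/s2c.png",cv2.resize(s["image"][100:260,180:380,::-1],None,fx=4,fy=3.75,interpolation=cv2.INTER_CUBIC))
```

```text
t 2.07 tcp [ 43.44 -15.83   8.43] f [0.2 0.3 0.5] w 56.9
```

View pics/s2c.png

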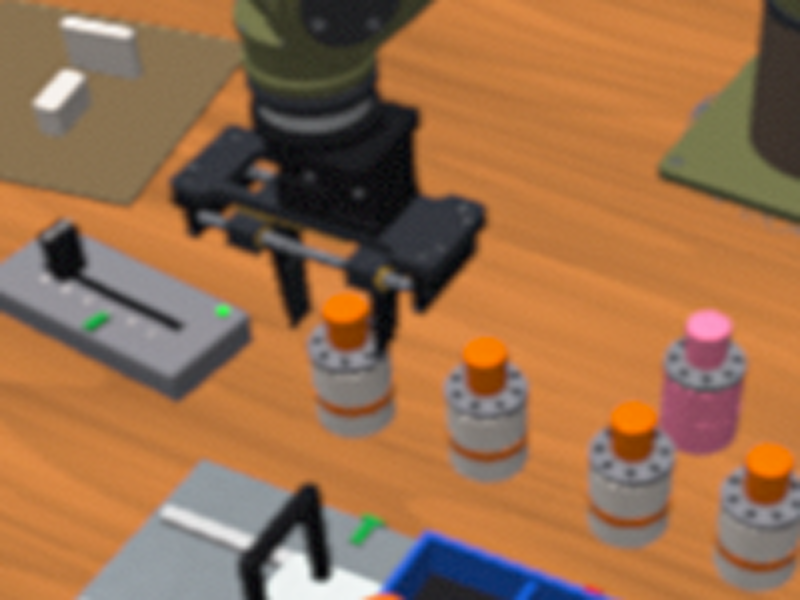

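Run:
```python
from h import *
s=snap("scene")
for p in [(.4344,-.1583,.0763),(.4345,-.156,.102),(.4345,-.156,.07),(.431,-.156,.102),(.4344,-.1583-.0285,.0763),(.4344,-.1583+.0285,.0763),(.4444,-.1583-.0285,.0763),(.4444,-.1583+.0285,.0763)]:
    u,v=proj(s,p);print(p,(u-180)*4,(v-100)*3.75)
```

```text
(0.4344, -0.1583, 0.0763) 345.1448815169424 332.0863539936124
(0.4345, -0.156, 0.102) 344.74829051113284 305.34356818526226
(0.4345, -0.156, 0.07) 348.8921282372771 340.05174003304387
(0.431, -0.156, 0.102) 347.82909702342613 302.2224305444095
(0.4344, -0.1868, 0.0763) 307.87762338296943 317.846043081408
(0.4344, -0.1298, 0.0763) 382.97082602628825 346.5401463392809
(0.4444, -0.1868, 0.0763) 299.0576116100309 326.6607425505582
(0.4444, -0.1298, 0.0763) 374.3883912965132 355.62919697067065
```

Call:
{"api": "carry_out", "payload": {"motion": [{"x": 0, "y": 0.2, "z": -0.2, "rx": 0, "ry": 0, "rz": 0, "fingers": 0.6}, {"x": 0, "y": 0.2, "z": -0.2, "rx": 0, "ry": 0, "rz": 0, "fingers": 0}, {"x": 0, "y": 0.2, "z": -0.2, "rx": 0, "ry": 0, "rz": 0, "fingers": 0}, {"x": 0, "y": 0.2, "z": -0.2, "rx": 0, "ry": 0, "rz": 0, "fingers": 0}, {"x": 0, "y": 0.2, "z": -0.2, "rx": 0, "ry": 0, "rz": 0, "fingers": 0}, {"x": 0, "y": 0.2, "z": -0.2, "rx": 0, "ry": 0, "rz": 0, "fingers": 0}, {"x": 0, "y": 0.2, "z": 2, "rx": 0, "ry": 0, "rz": 0, "fingers": 0}, {"x": 0, "y": 0.2, "z": 5, "rx": 0, "ry": 0, "rz": 0, "fingers": 0}, {"x": 0, "y": 0.2, "z": 9, "rx": 0, "ry": 0, "rz": 0, "fingers": 0}, {"x": 0, "y": 0.2, "z": 13, "rx": 0, "ry": 0, "rz": 0, "fingers": 0}, {"x": 0, "y": 0.2, "z": 14, "rx": 0, "ry": 0, "rz": 0, "fingers": 0}, {"x": 0, "y": 0.2, "z": 14, "rx": 0, "ry": 0, "rz": 0, "fingers": 0}]}}

```text
time: 3.17
tool_pos: [0.4362, -0.1565, 0.2281]
ee_rot: [3.137, 0.065, 0.011]
ft_force: [-0.5, -0.2, -1.7]
width: 0.0273
```

Call:
{"api": "carry_out", "payload": {"motion": [{"x": 2, "y": 4, "z": 0, "rx": 0, "ry": 0, "rz": 0, "fingers": 0}, {"x": 4, "y": 7, "z": 0, "rx": 0, "ry": 0, "rz": 0, "fingers": 0}, {"x": 6, "y": 10, "z": 0, "rx": 0, "ry": 0, "rz": 0, "fingers": 0}, {"x": 8, "y": 13, "z": 0, "rx": 0, "ry": 0, "rz": 0, "fingers": 0}, {"x": 10, "y": 16, "z": 0, "rx": 0, "ry": 0, "rz": 0, "fingers": 0}, {"x": 12, "y": 19, "z": 0, "rx": 0, "ry": 0, "rz": 0, "fingers": 0}, {"x": 14, "y": 22, "z": 0, "rx": 0, "ry": 0, "rz": 0, "fingers": 0}, {"x": 17, "y": 23.5, "z": 0, "rx": 0, "ry": 0, "rz": 0, "fingers": 0}, {"x": 20, "y": 24, "z": 0, "rx": 0, "ry": 0, "rz": 0, "fingers": 0}, {"x": 21.6, "y": 24.1, "z": 0, "rx": 0, "ry": 0, "rz": 0, "fingers": 0}, {"x": 21.6, "y": 24.1, "z": 0, "rx": 0, "ry": 0, "rz": 0, "fingers": 0}, {"x": 21.6, "y": 24.1, "z": 0, "rx": 0, "ry": 0, "rz": 0, "fingers": 0}]}}

```text
time: 4.17
tool_pos: [0.6489, 0.0855, 0.2198]
ee_rot: [3.141, 0.065, -0.01]
ft_force: [-1.2, 0.7, -1.8]
width: 0.0275
```

Run:
```python
from h import *
state();s=snap("scene");state()
cv2.imwrite("pics/s3c.png",cv2.resize(s["image"][170:370,220:480,::-1],None,fx=3,fy=3,interpolation=cv2.INTER_CUBIC))
```

```text
t 4.17 tcp [64.89  8.55 21.98] f [-1.2  0.7 -1.8] w 27.5
t 4.22 tcp [64.86  8.53 22.06] f [ 0.6 -0.1 -2. ] w 27.6
```

View pics/s3c.png

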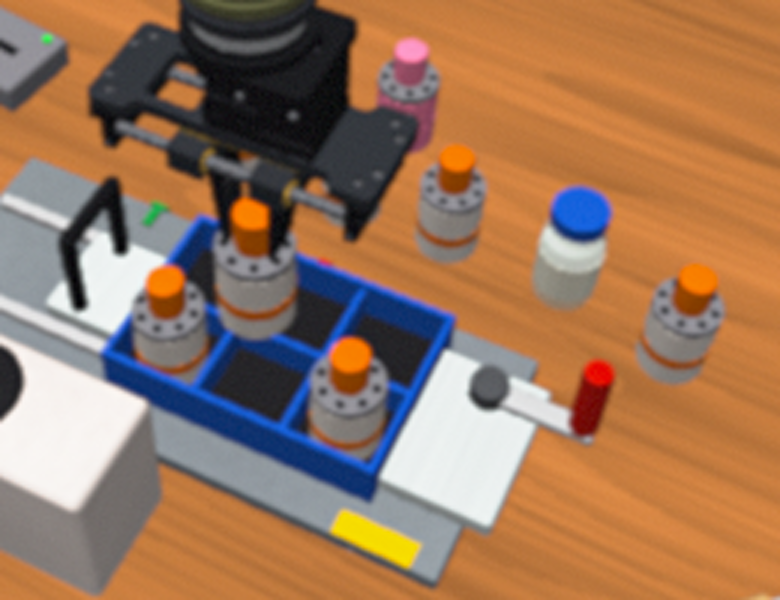

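```bash
cat >> h.py <<'E'
def cr(X,Y,x0,y0,f): return ((X+.5)/f-.5+x0,(Y+.5)/f-.5+y0)
E
python3 - <<'E'
from h import *
s=snap("scene");t=snap("top","t3.png")
print(ray(s,*cr(250,212,220,170,3),.2395), ray(s,*cr(257,318,220,170,3),.138))
E
```

```text
[0.65262502 0.08192328 0.2395    ] [0.65783263 0.08790173 0.138     ]
```

View pics/t3.png

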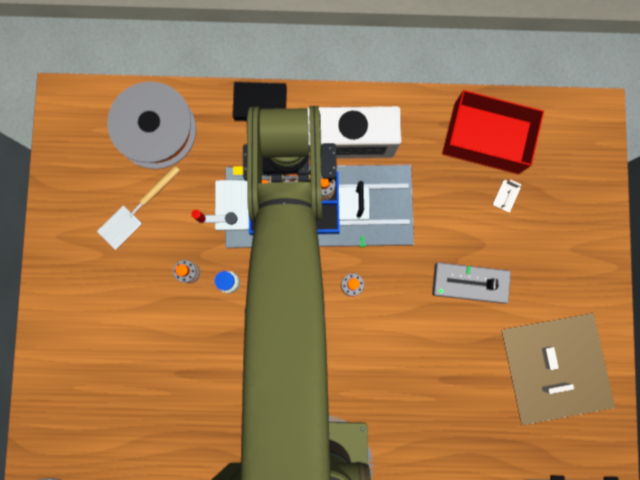

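Call:
{"api": "carry_out", "payload": {"motion": [{"x": 0.2, "y": 0.1, "z": -2, "rx": 0, "ry": 0, "rz": 0, "fingers": 0}, {"x": 0.2, "y": 0.1, "z": -4, "rx": 0, "ry": 0, "rz": 0, "fingers": 0}, {"x": 0.2, "y": 0.1, "z": -5.5, "rx": 0, "ry": 0, "rz": 0, "fingers": 0}, {"x": 0.2, "y": 0.1, "z": -6.5, "rx": 0, "ry": 0, "rz": 0, "fingers": 0}, {"x": 0.2, "y": 0.1, "z": -7.5, "rx": 0, "ry": 0, "rz": 0, "fingers": 0}, {"x": 0.2, "y": 0.1, "z": -8.5, "rx": 0, "ry": 0, "rz": 0, "fingers": 0}]}}

```text
time: 4.82
tool_pos: [0.6521, 0.0863, 0.1383]
ee_rot: [-3.141, -0.065, -0.001]
ft_force: [1.0, 0.3, -1.4]
width: 0.0275
```

Run:
```python
from h import *
state();s=snap("scene");state()
cv2.imwrite("pics/s4c.png",cv2.resize(s["image"][170:370,220:480,::-1],None,fx=3,fy=3,interpolation=cv2.INTER_CUBIC))
```

```text
t 4.82 tcp [65.21  8.63 13.83] f [ 1.   0.3 -1.4] w 27.5
t 4.87 tcp [65.09  8.63 13.58] f [-0.2 -0.2 -2.5] w 27.5
```

View pics/s4c.png

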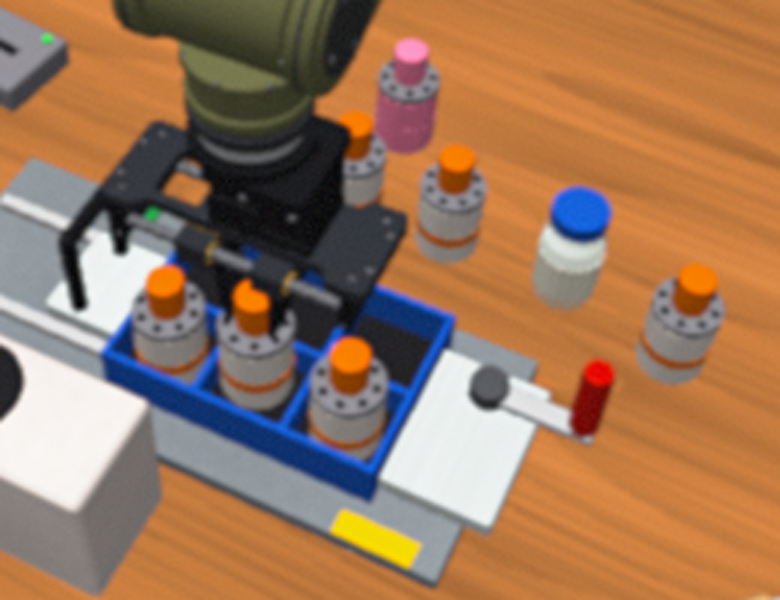

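Call:
{"api": "carry_out", "payload": {"motion": [{"x": 0, "y": 0, "z": -1, "rx": 0, "ry": 0, "rz": 0, "fingers": 0}, {"x": 0, "y": 0, "z": -1.8, "rx": 0, "ry": 0, "rz": 0, "fingers": 0}, {"x": 0, "y": 0, "z": -2.1, "rx": 0, "ry": 0, "rz": 0, "fingers": 0}, {"x": 0, "y": 0, "z": -2.1, "rx": 0, "ry": 0, "rz": 0, "fingers": 0}]}}

```text
time: 5.2
tool_pos: [0.6516, 0.0865, 0.1165]
ee_rot: [3.141, 0.065, -0.003]
ft_force: [0.1, 0.1, -2.6]
width: 0.0278
```

Run:
```python
from h import *
state()
```

```text
t 5.2 tcp [65.16  8.65 11.65] f [ 0.1  0.1 -2.6] w 27.8
```

Call:
{"api": "carry_out", "payload": {"motion": [{"x": 0, "y": 0, "z": -0.3, "rx": 0, "ry": 0, "rz": 0, "fingers": 0}, {"x": 0, "y": 0, "z": -0.3, "rx": 0, "ry": 0, "rz": 0, "fingers": 0.55}, {"x": 0, "y": 0, "z": -0.3, "rx": 0, "ry": 0, "rz": 0, "fingers": 0.55}, {"x": 0, "y": 0, "z": -0.3, "rx": 0, "ry": 0, "rz": 0, "fingers": 0.55}, {"x": 0, "y": 0, "z": 2, "rx": 0, "ry": 0, "rz": 0, "fingers": 0.55}, {"x": 0, "y": 0, "z": 6, "rx": 0, "ry": 0, "rz": 0, "fingers": 0.55}, {"x": -2, "y": -1, "z": 9, "rx": 0, "ry": 0, "rz": 0, "fingers": 0.55}, {"x": -6, "y": -3, "z": 10, "rx": 0, "ry": 0, "rz": 0, "fingers": 0.55}, {"x": -10, "y": -5.5, "z": 10, "rx": 0, "ry": 0, "rz": 0, "fingers": 0.55}, {"x": -13.5, "y": -8, "z": 10, "rx": 0, "ry": 0, "rz": 0, "fingers": 0.55}, {"x": -17, "y": -10.5, "z": 10, "rx": 0, "ry": 0, "rz": 0, "fingers": 0.55}, {"x": -20, "y": -13, "z": 10, "rx": 0, "ry": 0, "rz": 0, "fingers": 0.55}]}}

```text
time: 6.2
tool_pos: [0.4582, -0.038, 0.2185]
ee_rot: [3.14, 0.067, 0.003]
ft_force: [0.3, -2.1, 0.1]
width: 0.0527
```

Call:
{"api": "carry_out", "payload": {"motion": [{"x": -2.4, "y": -1.5, "z": 0, "rx": 0, "ry": 0, "rz": 0, "fingers": 0.55}, {"x": -2.4, "y": -1.5, "z": 0, "rx": 0, "ry": 0, "rz": 0, "fingers": 0.55}]}}

```text
time: 6.37
tool_pos: [0.4328, -0.0544, 0.2182]
ee_rot: [3.14, 0.06, 0.002]
ft_force: [1.0, -0.1, 0.4]
width: 0.0523
```

Run:
```python
from h import *
s=snap("scene");snap("top","t5.png");state()
cv2.imwrite("pics/s5c.png",cv2.resize(s["image"][170:370,220:480,::-1],None,fx=3,fy=3,interpolation=cv2.INTER_CUBIC))
```

```text
t 6.47 tcp [43.56 -5.3  21.87] f [0.4 1.  0.1] w 52.4
```

View pics/s5c.png

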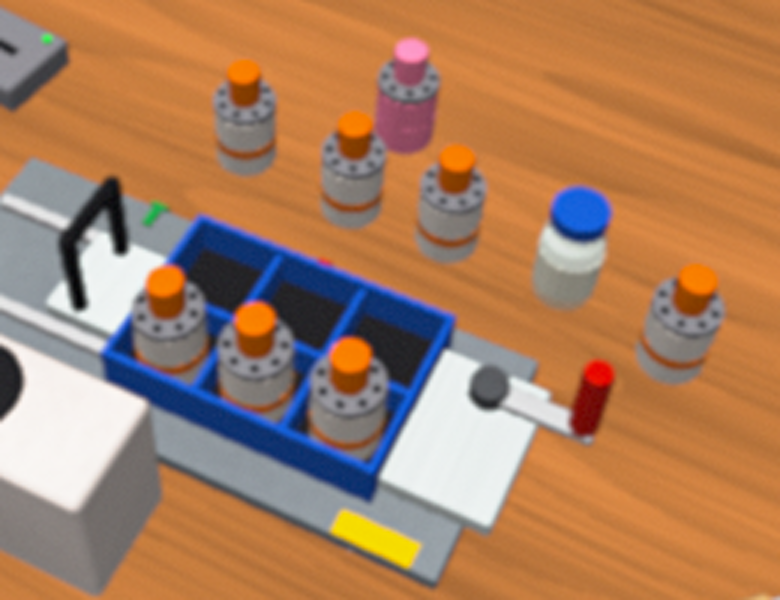

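View pics/t5.png

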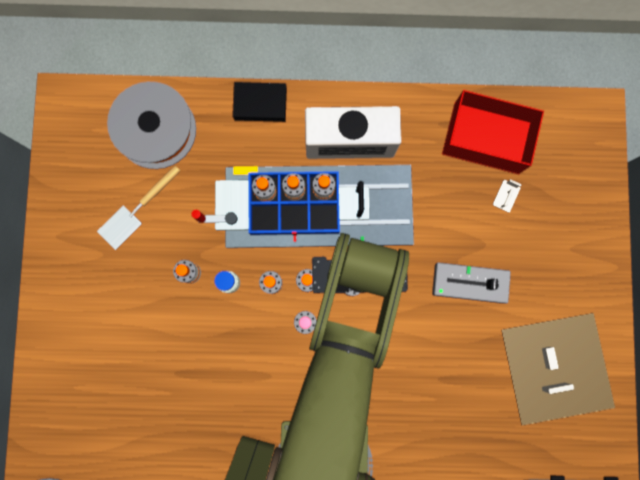

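Call:
{"api": "carry_out", "payload": {"motion": [{"x": -0.8, "y": -0.5, "z": -3, "rx": 0, "ry": 0, "rz": 0, "fingers": 0.55}, {"x": -0.8, "y": -0.5, "z": -7, "rx": 0, "ry": 0, "rz": 0, "fingers": 0.55}, {"x": -0.8, "y": -0.5, "z": -10.5, "rx": 0, "ry": 0, "rz": 0, "fingers": 0.55}, {"x": -0.8, "y": -0.5, "z": -12.5, "rx": 0, "ry": 0, "rz": 0, "fingers": 0.55}, {"x": -0.8, "y": -0.5, "z": -13.5, "rx": 0, "ry": 0, "rz": 0, "fingers": 0.55}, {"x": -0.8, "y": -0.5, "z": -13.6, "rx": 0, "ry": 0, "rz": 0, "fingers": 0.55}, {"x": -0.8, "y": -0.5, "z": -13.6, "rx": 0, "ry": 0, "rz": 0, "fingers": 0.55}]}}

```text
time: 7.05
tool_pos: [0.4286, -0.0573, 0.0823]
ee_rot: [-3.141, -0.066, -0.001]
ft_force: [0.4, -0.4, -0.4]
width: 0.0523
```

Call:
{"api": "carry_out", "payload": {"motion": [{"x": -0.1, "y": -0.1, "z": 0, "rx": 0, "ry": 0, "rz": 0, "fingers": 0.55}, {"x": -0.1, "y": -0.1, "z": 0, "rx": 0, "ry": 0, "rz": 0, "fingers": 0}, {"x": -0.1, "y": -0.1, "z": 0, "rx": 0, "ry": 0, "rz": 0, "fingers": 0}, {"x": -0.1, "y": -0.1, "z": 0, "rx": 0, "ry": 0, "rz": 0, "fingers": 0}, {"x": -0.1, "y": -0.1, "z": 0, "rx": 0, "ry": 0, "rz": 0, "fingers": 0}, {"x": -0.1, "y": -0.1, "z": 0, "rx": 0, "ry": 0, "rz": 0, "fingers": 0}, {"x": -0.1, "y": -0.1, "z": 2, "rx": 0, "ry": 0, "rz": 0, "fingers": 0}, {"x": -0.1, "y": -0.1, "z": 5, "rx": 0, "ry": 0, "rz": 0, "fingers": 0}, {"x": -0.1, "y": -0.1, "z": 9, "rx": 0, "ry": 0, "rz": 0, "fingers": 0}, {"x": -0.1, "y": -0.1, "z": 12, "rx": 0, "ry": 0, "rz": 0, "fingers": 0}, {"x": -0.1, "y": -0.1, "z": 13, "rx": 0, "ry": 0, "rz": 0, "fingers": 0}]}}

```text
time: 7.97
tool_pos: [0.4289, -0.0591, 0.217]
ee_rot: [3.139, 0.065, 0.013]
ft_force: [1.2, -0.1, -1.3]
width: 0.0276
```

Call:
{"api": "carry_out", "payload": {"motion": [{"x": 2, "y": 1, "z": 0, "rx": 0, "ry": 0, "rz": 0, "fingers": 0}, {"x": 5, "y": 2.5, "z": 0, "rx": 0, "ry": 0, "rz": 0, "fingers": 0}, {"x": 8, "y": 4, "z": 0, "rx": 0, "ry": 0, "rz": 0, "fingers": 0}, {"x": 11, "y": 5.3, "z": 0, "rx": 0, "ry": 0, "rz": 0, "fingers": 0}, {"x": 14, "y": 6.5, "z": 0, "rx": 0, "ry": 0, "rz": 0, "fingers": 0}, {"x": 15.8, "y": 7.1, "z": 0, "rx": 0, "ry": 0, "rz": 0, "fingers": 0}, {"x": 15.8, "y": 7.1, "z": 0, "rx": 0, "ry": 0, "rz": 0, "fingers": 0}, {"x": 15.8, "y": 7.1, "z": 0, "rx": 0, "ry": 0, "rz": 0, "fingers": 0}]}}

```text
time: 8.63
tool_pos: [0.584, 0.0128, 0.2091]
ee_rot: [-3.141, -0.066, 0.007]
ft_force: [0.4, 0.8, -2.5]
width: 0.0277
```

Run:
```python
from h import *
s=snap("scene");state()
cv2.imwrite("pics/s6c.png",cv2.resize(s["image"][170:370,220:480,::-1],None,fx=3,fy=3,interpolation=cv2.INTER_CUBIC))
```

```text
t 8.68 tcp [58.35  1.25 20.95] f [-0.7 -0.9 -2.1] w 27.4
```

View pics/s6c.png

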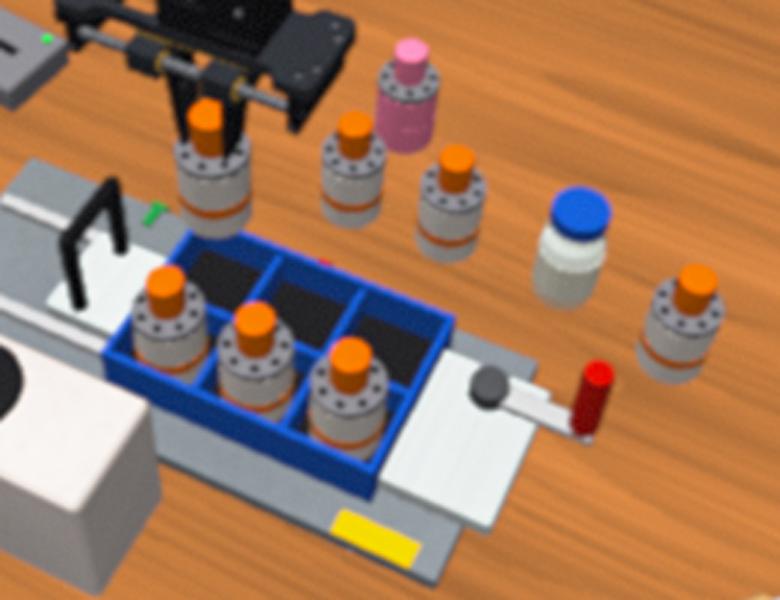

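Call:
{"api": "carry_out", "payload": {"motion": [{"x": 0.1, "y": 0, "z": -2, "rx": 0, "ry": 0, "rz": 0, "fingers": 0}, {"x": 0.1, "y": 0, "z": -4, "rx": 0, "ry": 0, "rz": 0, "fingers": 0}, {"x": 0.1, "y": 0, "z": -5, "rx": 0, "ry": 0, "rz": 0, "fingers": 0}, {"x": 0.1, "y": 0, "z": -6, "rx": 0, "ry": 0, "rz": 0, "fingers": 0}, {"x": 0.1, "y": 0, "z": -7, "rx": 0, "ry": 0, "rz": 0, "fingers": 0}]}}

```text
time: 9.1
tool_pos: [0.585, 0.0121, 0.141]
ee_rot: [3.141, 0.064, -0.0]
ft_force: [0.7, 0.3, -1.1]
width: 0.0276
```

Call:
{"api": "carry_out", "payload": {"motion": [{"x": 0, "y": 0, "z": -1, "rx": 0, "ry": 0, "rz": 0, "fingers": 0}, {"x": 0, "y": 0, "z": -1.8, "rx": 0, "ry": 0, "rz": 0, "fingers": 0}, {"x": 0, "y": 0, "z": -2.3, "rx": 0, "ry": 0, "rz": 0, "fingers": 0}, {"x": 0, "y": 0, "z": -2.3, "rx": 0, "ry": 0, "rz": 0, "fingers": 0}]}}

```text
time: 9.43
tool_pos: [0.5849, 0.0125, 0.1172]
ee_rot: [-3.141, -0.065, 0.003]
ft_force: [-0.6, 0.5, -2.7]
width: 0.0274
```

Call:
{"api": "carry_out", "payload": {"motion": [{"x": 0, "y": 0, "z": -0.3, "rx": 0, "ry": 0, "rz": 0, "fingers": 0}, {"x": 0, "y": 0, "z": -0.3, "rx": 0, "ry": 0, "rz": 0, "fingers": 0.55}, {"x": 0, "y": 0, "z": -0.3, "rx": 0, "ry": 0, "rz": 0, "fingers": 0.55}, {"x": 0, "y": 0, "z": -0.3, "rx": 0, "ry": 0, "rz": 0, "fingers": 0.55}, {"x": 0, "y": 0, "z": 2, "rx": 0, "ry": 0, "rz": 0, "fingers": 0.55}, {"x": 0, "y": 0, "z": 6, "rx": 0, "ry": 0, "rz": 0, "fingers": 0.55}, {"x": -2, "y": 1, "z": 9, "rx": 0, "ry": 0, "rz": 0, "fingers": 0.55}, {"x": -6, "y": 2, "z": 10, "rx": 0, "ry": 0, "rz": 0, "fingers": 0.55}, {"x": -10, "y": 3, "z": 10, "rx": 0, "ry": 0, "rz": 0, "fingers": 0.55}, {"x": -13.5, "y": 3.6, "z": 10, "rx": 0, "ry": 0, "rz": 0, "fingers": 0.55}, {"x": -15, "y": 3.6, "z": 10, "rx": 0, "ry": 0, "rz": 0, "fingers": 0.55}, {"x": -15, "y": 3.6, "z": 10, "rx": 0, "ry": 0, "rz": 0, "fingers": 0.55}]}}

```text
time: 10.43
tool_pos: [0.4338, 0.0489, 0.2196]
ee_rot: [3.141, 0.067, 0.004]
ft_force: [1.1, -0.3, 0.5]
width: 0.0524
```

Run:
```python
from h import *
s=snap("scene");state()
cv2.imwrite("pics/s7c.png",cv2.resize(s["image"][170:370,220:480,::-1],None,fx=3,fy=3,interpolation=cv2.INTER_CUBIC))
```

```text
t 10.48 tcp [43.54  4.87 21.98] f [ 0.7 -0.5 -0.2] w 52.4
```

View pics/s7c.png

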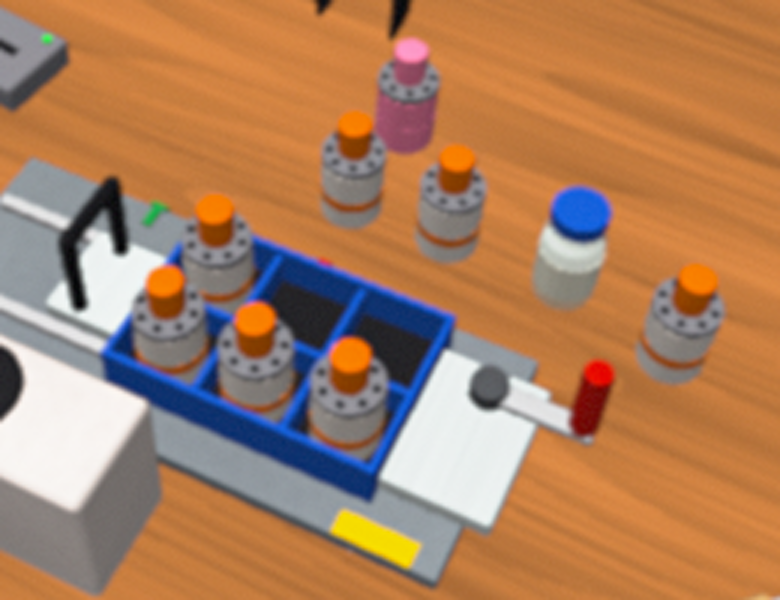

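Call:
{"api": "carry_out", "payload": {"motion": [{"x": 0, "y": -0.1, "z": -3, "rx": 0, "ry": 0, "rz": 0, "fingers": 0.55}, {"x": 0, "y": -0.1, "z": -7, "rx": 0, "ry": 0, "rz": 0, "fingers": 0.55}, {"x": 0, "y": -0.1, "z": -10.5, "rx": 0, "ry": 0, "rz": 0, "fingers": 0.55}, {"x": 0, "y": -0.1, "z": -12.5, "rx": 0, "ry": 0, "rz": 0, "fingers": 0.55}, {"x": 0, "y": -0.1, "z": -13.5, "rx": 0, "ry": 0, "rz": 0, "fingers": 0.55}, {"x": 0, "y": -0.1, "z": -13.7, "rx": 0, "ry": 0, "rz": 0, "fingers": 0.55}, {"x": 0, "y": -0.1, "z": -13.7, "rx": 0, "ry": 0, "rz": 0, "fingers": 0.55}]}}

```text
time: 11.07
tool_pos: [0.4366, 0.0473, 0.082]
ee_rot: [3.141, 0.065, 0.0]
ft_force: [-0.2, -0.4, -0.2]
width: 0.0525
```

Call:
{"api": "carry_out", "payload": {"motion": [{"x": 0, "y": 0, "z": 0, "rx": 0, "ry": 0, "rz": 0, "fingers": 0}, {"x": 0, "y": 0, "z": 0, "rx": 0, "ry": 0, "rz": 0, "fingers": 0}, {"x": 0, "y": 0, "z": 0, "rx": 0, "ry": 0, "rz": 0, "fingers": 0}, {"x": 0, "y": 0, "z": 0, "rx": 0, "ry": 0, "rz": 0, "fingers": 0}, {"x": 0, "y": 0, "z": 0, "rx": 0, "ry": 0, "rz": 0, "fingers": 0}, {"x": 0, "y": 0, "z": 2, "rx": 0, "ry": 0, "rz": 0, "fingers": 0}, {"x": 0, "y": 0, "z": 5, "rx": 0, "ry": 0, "rz": 0, "fingers": 0}, {"x": 0, "y": 0, "z": 9, "rx": 0, "ry": 0, "rz": 0, "fingers": 0}, {"x": 0, "y": 0, "z": 12, "rx": 0, "ry": 0, "rz": 0, "fingers": 0}, {"x": 0, "y": 0, "z": 13, "rx": 0, "ry": 0, "rz": 0, "fingers": 0}]}}

```text
time: 11.9
tool_pos: [0.438, 0.0475, 0.2173]
ee_rot: [3.141, 0.065, 0.014]
ft_force: [1.1, 0.5, -1.0]
width: 0.0276
```

Call:
{"api": "carry_out", "payload": {"motion": [{"x": 3, "y": 0.7, "z": 0, "rx": 0, "ry": 0, "rz": 0, "fingers": 0}, {"x": 6, "y": 1.5, "z": 0, "rx": 0, "ry": 0, "rz": 0, "fingers": 0}, {"x": 9, "y": 2.2, "z": 0, "rx": 0, "ry": 0, "rz": 0, "fingers": 0}, {"x": 12, "y": 3, "z": 0, "rx": 0, "ry": 0, "rz": 0, "fingers": 0}, {"x": 14, "y": 3.4, "z": 0, "rx": 0, "ry": 0, "rz": 0, "fingers": 0}, {"x": 14.7, "y": 3.5, "z": 0, "rx": 0, "ry": 0, "rz": 0, "fingers": 0}, {"x": 14.7, "y": 3.5, "z": 0, "rx": 0, "ry": 0, "rz": 0, "fingers": 0}]}}

```text
time: 12.48
tool_pos: [0.5828, 0.0826, 0.2097]
ee_rot: [3.141, 0.066, -0.005]
ft_force: [-0.3, -0.3, -1.7]
width: 0.0277
```

Run:
```python
from h import *
s=snap("scene");state()
cv2.imwrite("pics/s8c.png",cv2.resize(s["image"][170:370,220:480,::-1],None,fx=3,fy=3,interpolation=cv2.INTER_CUBIC))
```

```text
t 12.53 tcp [58.18  8.24 20.99] f [-0.4 -0.9 -2.3] w 27.6
```

View pics/s8c.png

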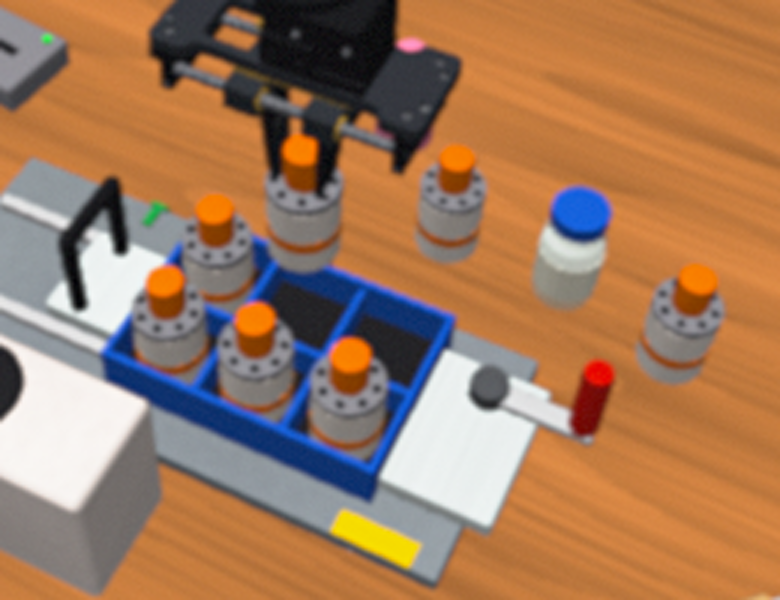

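Call:
{"api": "carry_out", "payload": {"motion": [{"x": 0.1, "y": 0, "z": -2, "rx": 0, "ry": 0, "rz": 0, "fingers": 0}, {"x": 0.1, "y": 0, "z": -4, "rx": 0, "ry": 0, "rz": 0, "fingers": 0}, {"x": 0.1, "y": 0, "z": -5, "rx": 0, "ry": 0, "rz": 0, "fingers": 0}, {"x": 0.1, "y": 0, "z": -6, "rx": 0, "ry": 0, "rz": 0, "fingers": 0}, {"x": 0.1, "y": 0, "z": -7, "rx": 0, "ry": 0, "rz": 0, "fingers": 0}]}}

```text
time: 12.95
tool_pos: [0.5829, 0.0823, 0.1411]
ee_rot: [3.141, 0.065, 0.0]
ft_force: [0.8, -0.2, -1.8]
width: 0.0273
```

Call:
{"api": "carry_out", "payload": {"motion": [{"x": 0, "y": 0, "z": -1, "rx": 0, "ry": 0, "rz": 0, "fingers": 0}, {"x": 0, "y": 0, "z": -1.8, "rx": 0, "ry": 0, "rz": 0, "fingers": 0}, {"x": 0, "y": 0, "z": -2.3, "rx": 0, "ry": 0, "rz": 0, "fingers": 0}, {"x": 0, "y": 0, "z": -2.4, "rx": 0, "ry": 0, "rz": 0, "fingers": 0}]}}

```text
time: 13.28
tool_pos: [0.583, 0.0824, 0.1165]
ee_rot: [3.141, 0.065, -0.003]
ft_force: [-0.0, 0.6, -2.9]
width: 0.0274
```

Call:
{"api": "carry_out", "payload": {"motion": [{"x": 0, "y": 0, "z": -0.3, "rx": 0, "ry": 0, "rz": 0, "fingers": 0}, {"x": 0, "y": 0, "z": -0.3, "rx": 0, "ry": 0, "rz": 0, "fingers": 0.55}, {"x": 0, "y": 0, "z": -0.3, "rx": 0, "ry": 0, "rz": 0, "fingers": 0.55}, {"x": 0, "y": 0, "z": -0.3, "rx": 0, "ry": 0, "rz": 0, "fingers": 0.55}, {"x": 0, "y": 0, "z": 2, "rx": 0, "ry": 0, "rz": 0, "fingers": 0.55}, {"x": 0, "y": 0, "z": 6, "rx": 0, "ry": 0, "rz": 0, "fingers": 0.55}, {"x": -2, "y": 1, "z": 9, "rx": 0, "ry": 0, "rz": 0, "fingers": 0.55}, {"x": -6, "y": 2.5, "z": 10, "rx": 0, "ry": 0, "rz": 0, "fingers": 0.55}, {"x": -10, "y": 4, "z": 10, "rx": 0, "ry": 0, "rz": 0, "fingers": 0.55}, {"x": -13.5, "y": 5, "z": 10, "rx": 0, "ry": 0, "rz": 0, "fingers": 0.55}, {"x": -15.5, "y": 5.1, "z": 10, "rx": 0, "ry": 0, "rz": 0, "fingers": 0.55}, {"x": -15.5, "y": 5.1, "z": 10, "rx": 0, "ry": 0, "rz": 0, "fingers": 0.55}]}}

```text
time: 14.28
tool_pos: [0.4261, 0.1343, 0.2185]
ee_rot: [-3.14, -0.069, -0.003]
ft_force: [0.1, 0.0, 0.3]
width: 0.0522
```

Run:
```python
from h import *
s=snap("scene");state()
cv2.imwrite("pics/s9c.png",cv2.resize(s["image"][170:370,220:480,::-1],None,fx=3,fy=3,interpolation=cv2.INTER_CUBIC))
```

```text
t 14.33 tcp [42.78 13.39 21.87] f [-0.2 -0.1  0.3] w 52.5
```

View pics/s9c.png

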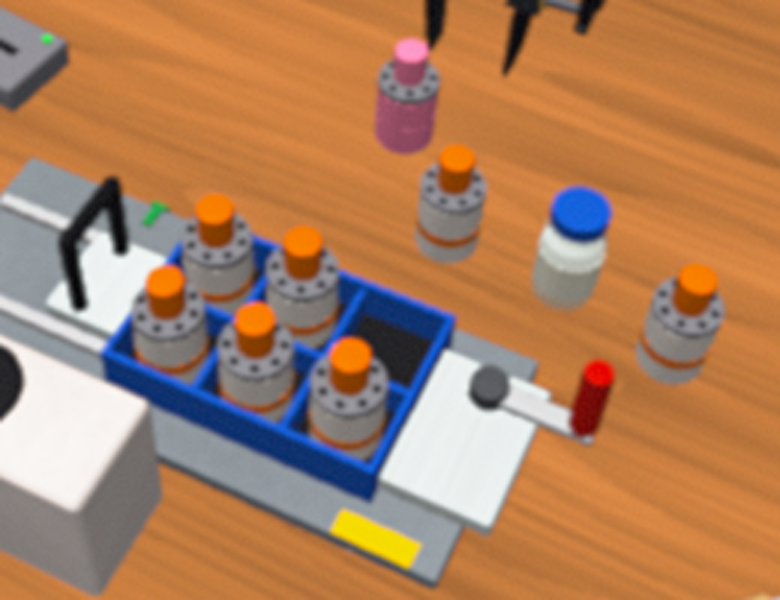

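Call:
{"api": "carry_out", "payload": {"motion": [{"x": -0.1, "y": -0.1, "z": -3, "rx": 0, "ry": 0, "rz": 0, "fingers": 0.55}, {"x": -0.1, "y": -0.1, "z": -7, "rx": 0, "ry": 0, "rz": 0, "fingers": 0.55}, {"x": -0.1, "y": -0.1, "z": -10.5, "rx": 0, "ry": 0, "rz": 0, "fingers": 0.55}, {"x": -0.1, "y": -0.1, "z": -12.5, "rx": 0, "ry": 0, "rz": 0, "fingers": 0.55}, {"x": -0.1, "y": -0.1, "z": -13.5, "rx": 0, "ry": 0, "rz": 0, "fingers": 0.55}, {"x": -0.1, "y": -0.1, "z": -13.6, "rx": 0, "ry": 0, "rz": 0, "fingers": 0.55}, {"x": -0.1, "y": -0.1, "z": -13.6, "rx": 0, "ry": 0, "rz": 0, "fingers": 0.55}]}}

```text
time: 14.92
tool_pos: [0.4288, 0.1324, 0.0823]
ee_rot: [-3.141, -0.064, -0.001]
ft_force: [0.5, 0.3, 0.6]
width: 0.0521
```

Call:
{"api": "carry_out", "payload": {"motion": [{"x": 0, "y": 0, "z": 0, "rx": 0, "ry": 0, "rz": 0, "fingers": 0}, {"x": 0, "y": 0, "z": 0, "rx": 0, "ry": 0, "rz": 0, "fingers": 0}, {"x": 0, "y": 0, "z": 0, "rx": 0, "ry": 0, "rz": 0, "fingers": 0}, {"x": 0, "y": 0, "z": 0, "rx": 0, "ry": 0, "rz": 0, "fingers": 0}, {"x": 0, "y": 0, "z": 0, "rx": 0, "ry": 0, "rz": 0, "fingers": 0}, {"x": 0, "y": 0, "z": 2, "rx": 0, "ry": 0, "rz": 0, "fingers": 0}, {"x": 0, "y": 0, "z": 5, "rx": 0, "ry": 0, "rz": 0, "fingers": 0}, {"x": 0, "y": 0, "z": 9, "rx": 0, "ry": 0, "rz": 0, "fingers": 0}, {"x": 0, "y": 0, "z": 12, "rx": 0, "ry": 0, "rz": 0, "fingers": 0}, {"x": 0, "y": 0, "z": 13, "rx": 0, "ry": 0, "rz": 0, "fingers": 0}]}}

```text
time: 15.75
tool_pos: [0.43, 0.1329, 0.2173]
ee_rot: [-3.14, -0.065, -0.014]
ft_force: [1.2, -0.5, -0.6]
width: 0.0276
```

Call:
{"api": "carry_out", "payload": {"motion": [{"x": 3, "y": 0.5, "z": 0, "rx": 0, "ry": 0, "rz": 0, "fingers": 0}, {"x": 6, "y": 0.9, "z": 0, "rx": 0, "ry": 0, "rz": 0, "fingers": 0}, {"x": 9, "y": 1.3, "z": 0, "rx": 0, "ry": 0, "rz": 0, "fingers": 0}, {"x": 12, "y": 1.7, "z": 0, "rx": 0, "ry": 0, "rz": 0, "fingers": 0}, {"x": 14.5, "y": 2, "z": 0, "rx": 0, "ry": 0, "rz": 0, "fingers": 0}, {"x": 15.1, "y": 2, "z": 0, "rx": 0, "ry": 0, "rz": 0, "fingers": 0}, {"x": 15.1, "y": 2, "z": 0, "rx": 0, "ry": 0, "rz": 0, "fingers": 0}]}}

```text
time: 16.33
tool_pos: [0.5789, 0.1523, 0.2095]
ee_rot: [3.14, 0.065, -0.005]
ft_force: [-0.2, -0.2, -1.8]
width: 0.0278
```

Run:
```python
from h import *
s=snap("scene");state()
cv2.imwrite("pics/s10c.png",cv2.resize(s["image"][170:370,220:480,::-1],None,fx=3,fy=3,interpolation=cv2.INTER_CUBIC))
```

```text
t 16.38 tcp [57.79 15.23 20.98] f [-1.5  0.7 -1.8] w 27.8
```

View pics/s10c.png

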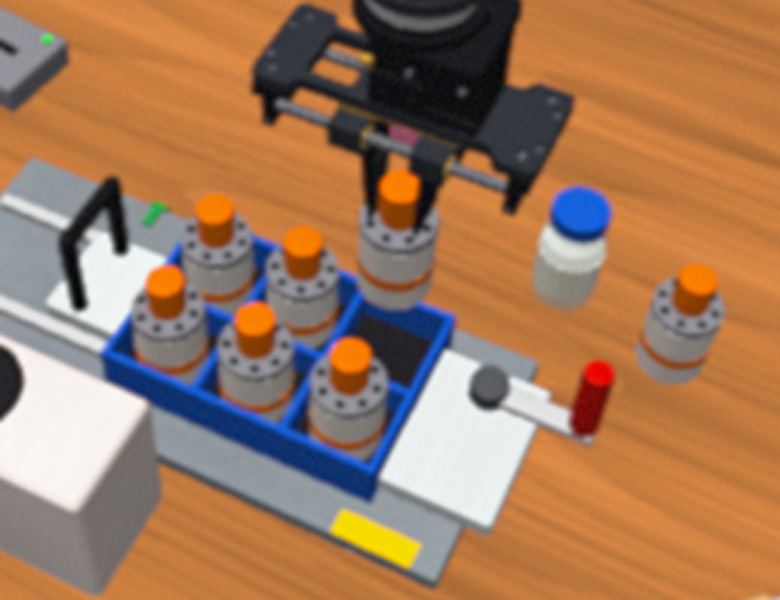

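Call:
{"api": "carry_out", "payload": {"motion": [{"x": 0.1, "y": 0, "z": -2, "rx": 0, "ry": 0, "rz": 0, "fingers": 0}, {"x": 0.1, "y": 0, "z": -4, "rx": 0, "ry": 0, "rz": 0, "fingers": 0}, {"x": 0.1, "y": 0, "z": -5, "rx": 0, "ry": 0, "rz": 0, "fingers": 0}, {"x": 0.1, "y": 0, "z": -6, "rx": 0, "ry": 0, "rz": 0, "fingers": 0}, {"x": 0.1, "y": 0, "z": -7, "rx": 0, "ry": 0, "rz": 0, "fingers": 0}]}}

```text
time: 16.8
tool_pos: [0.5789, 0.1525, 0.1411]
ee_rot: [-3.141, -0.065, 0.0]
ft_force: [-0.5, 0.4, -1.5]
width: 0.0274
```

Call:
{"api": "carry_out", "payload": {"motion": [{"x": 0, "y": 0, "z": -1, "rx": 0, "ry": 0, "rz": 0, "fingers": 0}, {"x": 0, "y": 0, "z": -1.8, "rx": 0, "ry": 0, "rz": 0, "fingers": 0}, {"x": 0, "y": 0, "z": -2.3, "rx": 0, "ry": 0, "rz": 0, "fingers": 0}, {"x": 0, "y": 0, "z": -2.4, "rx": 0, "ry": 0, "rz": 0, "fingers": 0}]}}

```text
time: 17.13
tool_pos: [0.579, 0.1524, 0.1165]
ee_rot: [3.141, 0.065, -0.003]
ft_force: [-0.4, 0.2, -1.0]
width: 0.028
```

Call:
{"api": "carry_out", "payload": {"motion": [{"x": 0, "y": 0, "z": -0.3, "rx": 0, "ry": 0, "rz": 0, "fingers": 0}, {"x": 0, "y": 0, "z": -0.3, "rx": 0, "ry": 0, "rz": 0, "fingers": 0.55}, {"x": 0, "y": 0, "z": -0.3, "rx": 0, "ry": 0, "rz": 0, "fingers": 0.55}, {"x": 0, "y": 0, "z": -0.3, "rx": 0, "ry": 0, "rz": 0, "fingers": 0.55}, {"x": 0, "y": 0, "z": 2, "rx": 0, "ry": 0, "rz": 0, "fingers": 0.55}, {"x": 0, "y": 0, "z": 6, "rx": 0, "ry": 0, "rz": 0, "fingers": 0.55}, {"x": -2, "y": 1, "z": 9, "rx": 0, "ry": 0, "rz": 0, "fingers": 0.55}, {"x": -5, "y": -1, "z": 10, "rx": 0, "ry": 0, "rz": 0, "fingers": 0.55}, {"x": -9, "y": -2, "z": 10, "rx": 0, "ry": 0, "rz": 0, "fingers": 0.55}, {"x": -12, "y": -3, "z": 10, "rx": 0, "ry": 0, "rz": 0, "fingers": 0.55}, {"x": -15.5, "y": -4, "z": 10, "rx": 0, "ry": 0, "rz": 0, "fingers": 0.55}, {"x": -18, "y": -5, "z": 10, "rx": 0, "ry": 0, "rz": 0, "fingers": 0.55}]}}

```text
time: 18.13
tool_pos: [0.3978, 0.1022, 0.2182]
ee_rot: [-3.141, -0.066, -0.002]
ft_force: [-0.5, -0.4, 0.8]
width: 0.0523
```

Run:
```python
from h import *
s=snap("scene");t=snap("top");state()
cv2.imwrite("pics/s11c.png",cv2.resize(s["image"][170:370,220:480,::-1],None,fx=3,fy=3,interpolation=cv2.INTER_CUBIC))
cv2.imwrite("pics/t11c.png",cv2.resize(t["image"][155:335,165:425,::-1],None,fx=3,fy=3,interpolation=cv2.INTER_CUBIC))
```

```text
t 18.23 tcp [39.75 10.19 21.83] f [ 0.1 -0.4  0.2] w 52.2
```

View pics/s11c.png

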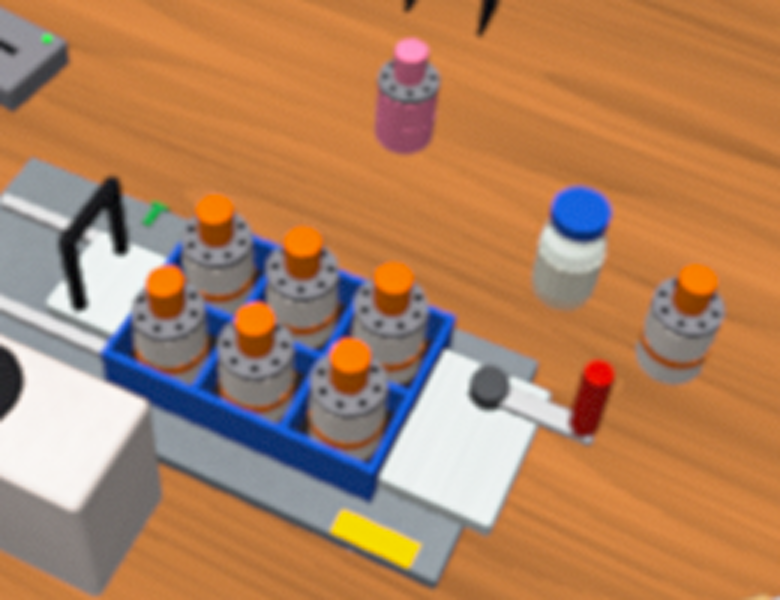

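View pics/t11c.png

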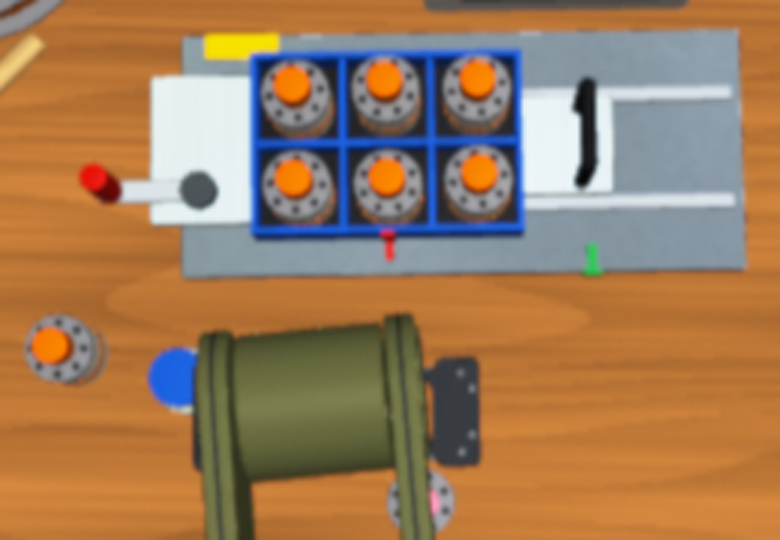

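Run:
```python
from h import *
o=state();print(np.round(o["qpos"],2))
t=ctrl.read_camera("top");s=ctrl.read_camera("scene")
for c,x in((t,cr(93,178,165,155,3)),(s,cr(598,373,220,170,3))): print(ray(c,*x,.125))
# stud check
import numpy as np
P=np.array([.527,.080]);a=.0415;R=np.array([[np.cos(a),-np.sin(a)],[np.sin(a),np.cos(a)]])
for n,p,q in [(1,(293,178),(393,274)),(2,(291,85),(350,350)),(3,(386,176),(302,239)),(4,(385,80),(255,315)),(5,(479,173),(215,206)),(6,(477,78),(165,278))]:
    print(n,[np.round(1000*R.T@(ray(c,*x,.133)[:2]-P),0) for c,x in((t,cr(*p,165,155,3)),(s,cr(*q,220,170,3)))])
```

```text
t 18.23 tcp [39.75 10.19 21.83] f [ 0.1 -0.4  0.2] w 52.2
[ 0.12 -0.44  2.16 -0.    1.43  1.65]
[0.57328643 0.30196079 0.125     ]
[0.57825945 0.30175026 0.125     ]
1 [array([52., 69.]), array([53., 67.])]
2 [array([123.,  70.]), array([123.,  68.])]
3 [array([52., -1.]), array([53., -3.])]
4 [array([125.,  -1.]), array([126.,  -2.])]
5 [array([ 53., -71.]), array([ 55., -72.])]
6 [array([126., -71.]), array([127., -71.])]
```

Call:
{"api": "carry_out", "payload": {"motion": [{"x": 1.5, "y": 1.5, "z": 0, "rx": 0, "ry": 0, "rz": 7, "fingers": 0.55}, {"x": 3, "y": 3, "z": 0, "rx": 0, "ry": 0, "rz": 14, "fingers": 0.55}, {"x": 4.5, "y": 5, "z": 0, "rx": 0, "ry": 0, "rz": 21, "fingers": 0.55}, {"x": 6, "y": 7, "z": 0, "rx": 0, "ry": 0, "rz": 28, "fingers": 0.55}, {"x": 7.5, "y": 9, "z": 0, "rx": 0, "ry": 0, "rz": 35, "fingers": 0.55}, {"x": 9, "y": 11, "z": 0, "rx": 0, "ry": 0, "rz": 42, "fingers": 0.55}, {"x": 10.5, "y": 13, "z": 0, "rx": 0, "ry": 0, "rz": 49, "fingers": 0.55}, {"x": 12, "y": 15, "z": 0, "rx": 0, "ry": 0, "rz": 56, "fingers": 0.55}, {"x": 13.5, "y": 17, "z": 0, "rx": 0, "ry": 0, "rz": 63, "fingers": 0.55}, {"x": 15, "y": 18.5, "z": 0, "rx": 0, "ry": 0, "rz": 70, "fingers": 0.55}, {"x": 16.5, "y": 19.5, "z": 0, "rx": 0, "ry": 0, "rz": 77, "fingers": 0.55}, {"x": 17.7, "y": 20, "z": -1, "rx": 0, "ry": 0, "rz": 84, "fingers": 0.55}]}}

```text
time: 19.33
tool_pos: [0.5798, 0.3053, 0.2093]
ee_rot: [2.282, 2.158, 0.007]
ft_force: [0.3, 0.6, 0.9]
width: 0.0524
```

Call:
{"api": "carry_out", "payload": {"motion": [{"x": 0, "y": 0, "z": -2, "rx": 0, "ry": 0, "rz": 6, "fingers": 0.55}, {"x": 0, "y": 0, "z": -3, "rx": 0, "ry": 0, "rz": 6, "fingers": 0.55}, {"x": 0, "y": 0, "z": -3, "rx": 0, "ry": 0, "rz": 6, "fingers": 0.55}]}}

```text
time: 19.58
tool_pos: [0.5755, 0.3022, 0.1732]
ee_rot: [-2.176, -2.262, 0.01]
ft_force: [-0.5, 0.3, -1.2]
width: 0.0522
```

Run:
```python
from h import *
s=snap("scene");o=state();print(o["ee_rot"],o["qpos"])
cv2.imwrite("pics/s12c.png",cv2.resize(s["image"][200:350,330:530,::-1],None,fx=4,fy=4,interpolation=cv2.INTER_CUBIC))
```

```text
t 19.63 tcp [57.6  30.24 17.51] f [-0.6 -0.6  0.6] w 52.2
[-2.17641052 -2.26313862  0.00630559] [4.00920484e-01 1.60174479e-01 1.69125030e+00 3.33480487e-05
 1.29454977e+00 3.61845606e-01]
```

View pics/s12c.png

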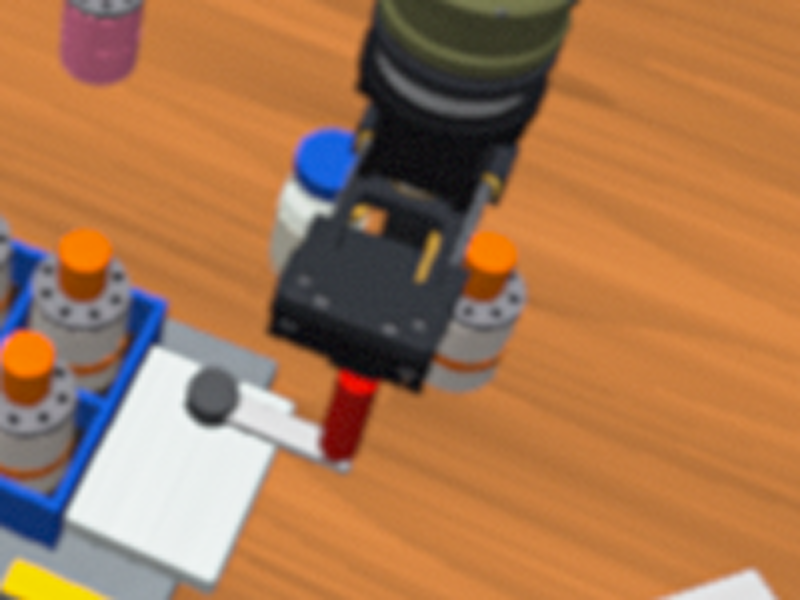

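Call:
{"api": "carry_out", "payload": {"motion": [{"x": -0.1, "y": 0, "z": -3, "rx": 0, "ry": 0, "rz": 0, "fingers": 0.55}, {"x": -0.1, "y": 0, "z": -5.5, "rx": 0, "ry": 0, "rz": 0, "fingers": 0.55}, {"x": -0.1, "y": 0, "z": -7, "rx": 0, "ry": 0, "rz": 0, "fingers": 0.55}, {"x": -0.1, "y": 0, "z": -7, "rx": 0, "ry": 0, "rz": 0, "fingers": 0.55}, {"x": -0.1, "y": 0, "z": -7, "rx": 0, "ry": 0, "rz": 0, "fingers": 0}, {"x": -0.1, "y": 0, "z": -7, "rx": 0, "ry": 0, "rz": 0, "fingers": 0}, {"x": -0.1, "y": 0, "z": -7, "rx": 0, "ry": 0, "rz": 0, "fingers": 0}, {"x": -0.1, "y": 0, "z": -7, "rx": 0, "ry": 0, "rz": 0, "fingers": 0}, {"x": -0.1, "y": 0, "z": -7, "rx": 0, "ry": 0, "rz": 0, "fingers": 0}]}}

```text
time: 20.38
tool_pos: [0.5764, 0.3028, 0.1092]
ee_rot: [2.174, 2.266, 0.003]
ft_force: [0.0, 0.0, 0.1]
width: 0.0249
```

Call:
{"api": "carry_out", "payload": {"motion": [{"x": 0, "y": 0, "z": -0.4, "rx": 0, "ry": 0, "rz": 0, "fingers": 0}, {"x": 0, "y": 0, "z": -0.4, "rx": 0, "ry": 0, "rz": 0, "fingers": 0}, {"x": 0, "y": 0, "z": -0.4, "rx": 0, "ry": 0, "rz": 0, "fingers": 0}]}}

```text
time: 20.63
tool_pos: [0.5775, 0.3031, 0.1082]
ee_rot: [2.174, 2.265, 0.007]
ft_force: [-2.2, -1.7, 12.8]
width: 0.0212
```

Run:
```python
import numpy as np
P=np.array([.527,.080]);a=.0415;R=np.array([[np.cos(a),-np.sin(a)],[np.sin(a),np.cos(a)]])
f=lambda th:P+R@(np.array([.055,.150])+.07*np.array([np.sin(th),np.cos(th)]))
k0=f(0);print(k0)
for th in np.arange(0,1.61,.1): print(round(th,2),np.round(100*(f(th)-k0),1),round(np.degrees(th),1))
```

```text
[0.57282527 0.30209242]
0.0 [0. 0.] 0.0
0.1 [ 0.7 -0. ] 5.7
0.2 [ 1.4 -0.1] 11.5
0.3 [ 2.1 -0.2] 17.2
0.4 [ 2.7 -0.4] 22.9
0.5 [ 3.4 -0.7] 28.6
0.6 [ 4.  -1.1] 34.4
0.7 [ 4.6 -1.5] 40.1
0.8 [ 5.1 -1.9] 45.8
0.9 [ 5.6 -2.4] 51.6
1.0 [ 6. -3.] 57.3
1.1 [ 6.4 -3.6] 63.0
1.2 [ 6.7 -4.2] 68.8
1.3 [ 7.  -4.8] 74.5
1.4 [ 7.1 -5.5] 80.2
1.5 [ 7.2 -6.2] 85.9
1.6 [ 7.3 -6.9] 91.7
```

Call:
{"api": "carry_out", "payload": {"motion": [{"x": 0.5, "y": 0, "z": 0.3, "rx": 0, "ry": 0, "rz": -3, "fingers": 0}, {"x": 0.9, "y": 0, "z": 0.3, "rx": 0, "ry": 0, "rz": -6, "fingers": 0}, {"x": 1.6, "y": -0.1, "z": 0.3, "rx": 0, "ry": 0, "rz": -11.5, "fingers": 0}, {"x": 2.3, "y": -0.2, "z": 0.3, "rx": 0, "ry": 0, "rz": -17, "fingers": 0}, {"x": 2.9, "y": -0.4, "z": 0.3, "rx": 0, "ry": 0, "rz": -23, "fingers": 0}, {"x": 3.6, "y": -0.7, "z": 0.3, "rx": 0, "ry": 0, "rz": -28.5, "fingers": 0}]}}

```text
time: 21.13
tool_pos: [0.6108, 0.295, 0.1082]
ee_rot: [-2.67, -1.655, 0.005]
ft_force: [-9.8, -3.3, 9.4]
width: 0.0212
```

Run:
```python
from h import *
s=snap("scene");o=state();print(o["ee_rot"],o["wrist_torque"])
cv2.imwrite("pics/s13c.png",cv2.resize(s["image"][200:350,330:530,::-1],None,fx=4,fy=4,interpolation=cv2.INTER_CUBIC))
```

```text
t 21.18 tcp [61.2  29.45 10.83] f [-4.7 -3.6  7.2] w 21.0
[ 2.67393684  1.64896316 -0.00325592] [-0.40598536  0.64108765 -0.22885411]
```

View pics/s13c.png

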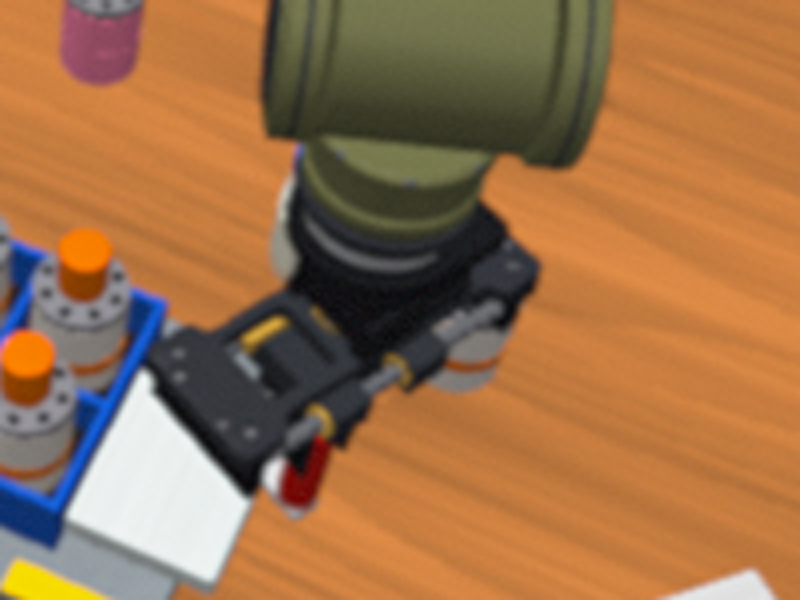

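Call:
{"api": "carry_out", "payload": {"motion": [{"x": 0.6, "y": -0.4, "z": 0, "rx": 0, "ry": 0, "rz": -5.7, "fingers": 0}, {"x": 1.2, "y": -0.8, "z": 0, "rx": 0, "ry": 0, "rz": -11.5, "fingers": 0}, {"x": 1.7, "y": -1.2, "z": 0, "rx": 0, "ry": 0, "rz": -17, "fingers": 0}, {"x": 2.2, "y": -1.7, "z": 0, "rx": 0, "ry": 0, "rz": -23, "fingers": 0}, {"x": 2.6, "y": -2.3, "z": 0, "rx": 0, "ry": 0, "rz": -28.5, "fingers": 0}, {"x": 3.0, "y": -2.9, "z": 0, "rx": 0, "ry": 0, "rz": -34, "fingers": 0}, {"x": 3.3, "y": -3.5, "z": 0, "rx": 0, "ry": 0, "rz": -40, "fingers": 0}, {"x": 3.6, "y": -4.1, "z": 0, "rx": 0, "ry": 0, "rz": -46, "fingers": 0}, {"x": 3.7, "y": -4.8, "z": 0, "rx": 0, "ry": 0, "rz": -51.5, "fingers": 0}, {"x": 3.8, "y": -5.5, "z": 0, "rx": 0, "ry": 0, "rz": -57, "fingers": 0}, {"x": 3.8, "y": -6, "z": 0, "rx": 0, "ry": 0, "rz": -61, "fingers": 0}, {"x": 3.8, "y": -6.2, "z": 0, "rx": 0, "ry": 0, "rz": -61, "fingers": 0}]}}

```text
time: 22.18
tool_pos: [0.6477, 0.2354, 0.1082]
ee_rot: [-3.136, -0.074, 0.007]
ft_force: [-8.7, 9.1, 7.3]
width: 0.0213
```

Run:
```python
from h import *
s=snap("scene");o=state();print(o["ee_rot"],o["wrist_torque"])
cv2.imwrite("pics/s14c.png",cv2.resize(s["image"][170:370,220:480,::-1],None,fx=3,fy=3,interpolation=cv2.INTER_CUBIC))
```

```text
t 22.23 tcp [64.77 23.53 10.82] f [-9.2  5.2  8.8] w 21.4
[-3.13640198 -0.07660424  0.00647325] [ 0.73510627  1.53523236 -0.14982187]
```

View pics/s14c.png

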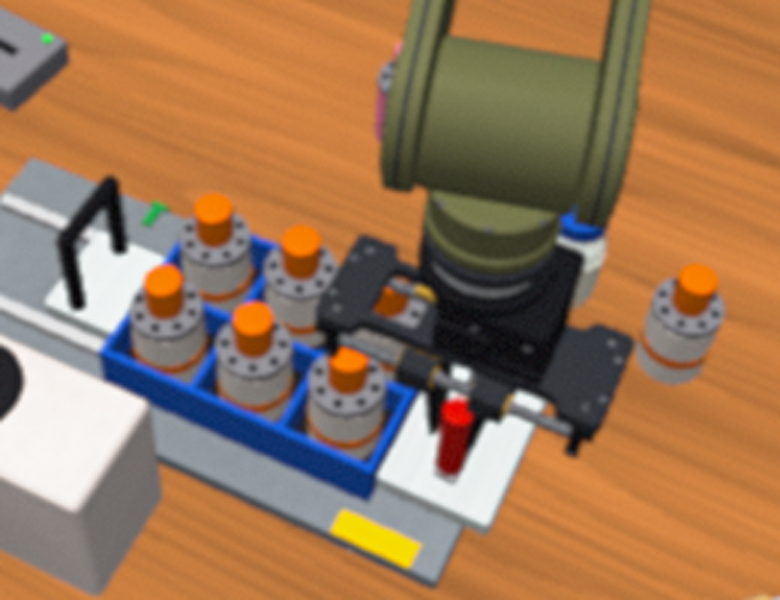

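Call:
{"api": "carry_out", "payload": {"motion": [{"x": -0.1, "y": 0.1, "z": 0, "rx": 0, "ry": 0, "rz": 0, "fingers": 0.4}, {"x": -0.1, "y": 0.1, "z": 0, "rx": 0, "ry": 0, "rz": 0, "fingers": 0.4}, {"x": -0.1, "y": 0.1, "z": 0, "rx": 0, "ry": 0, "rz": 0, "fingers": 0.4}, {"x": -0.1, "y": 0.1, "z": 2, "rx": 0, "ry": 0, "rz": 0, "fingers": 0.4}, {"x": -0.1, "y": 0.1, "z": 5, "rx": 0, "ry": 0, "rz": 0, "fingers": 0.4}, {"x": -0.1, "y": 0.1, "z": 8, "rx": 0, "ry": 0, "rz": 0, "fingers": 0.4}, {"x": -3, "y": -2, "z": 10, "rx": 0, "ry": 0, "rz": 0, "fingers": 0.4}, {"x": -6.5, "y": -4, "z": 11, "rx": 0, "ry": 0, "rz": 0, "fingers": 0.4}, {"x": -10, "y": -6, "z": 11, "rx": 0, "ry": 0, "rz": 0, "fingers": 0.4}, {"x": -13, "y": -8, "z": 11, "rx": 0, "ry": 0, "rz": 0, "fingers": 0.4}, {"x": -16, "y": -10, "z": 11, "rx": 0, "ry": 0, "rz": 0, "fingers": 0.4}, {"x": -19, "y": -12, "z": 11, "rx": 0, "ry": 0, "rz": 0, "fingers": 0.4}]}}

```text
time: 23.23
tool_pos: [0.4582, 0.1125, 0.2164]
ee_rot: [3.14, 0.079, 0.0]
ft_force: [-0.0, -0.5, 0.6]
width: 0.0382
```

Call:
{"api": "carry_out", "payload": {"motion": [{"x": -2, "y": -3.5, "z": 0, "rx": 0, "ry": 0, "rz": 0, "fingers": 0.4}, {"x": -3, "y": -7, "z": 0, "rx": 0, "ry": 0, "rz": 0, "fingers": 0.4}, {"x": -3, "y": -11, "z": 0, "rx": 0, "ry": 0, "rz": 0, "fingers": 0.4}, {"x": -3, "y": -15, "z": 0, "rx": 0, "ry": 0, "rz": 0, "fingers": 0.4}]}}

```text
time: 23.57
tool_pos: [0.4289, -0.038, 0.217]
ee_rot: [3.14, 0.081, 0.003]
ft_force: [0.7, -0.4, 0.2]
width: 0.0381
```

Run:
```python
from h import *
s=snap("scene");t=snap("top");state()
cv2.imwrite("pics/s15c.png",cv2.resize(s["image"][170:370,220:480,::-1],None,fx=3,fy=3,interpolation=cv2.INTER_CUBIC))
cv2.imwrite("pics/t15c.png",cv2.resize(t["image"][155:335,165:425,::-1],None,fx=3,fy=3,interpolation=cv2.INTER_CUBIC))
```

```text
t 23.67 tcp [42.93 -4.13 21.7 ] f [-0.5  0.6  0.4] w 38.1
```

View pics/s15c.png

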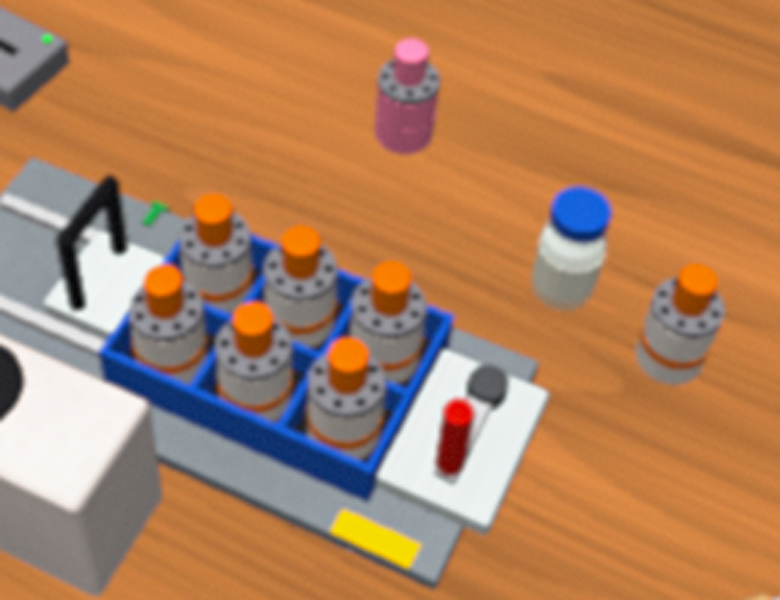

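View pics/t15c.png

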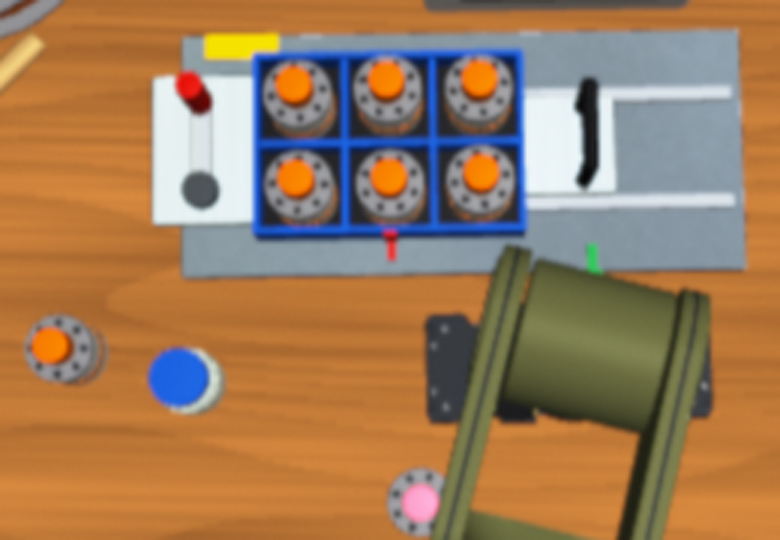

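Run:
```python
from h import *
t=ctrl.read_camera("top");s=ctrl.read_camera("scene")
cv2.imwrite("pics/t16c.png",cv2.resize(t["image"][170:240,340:420,::-1],None,fx=8,fy=8,interpolation=cv2.INTER_CUBIC))
cv2.imwrite("pics/s16c.png",cv2.resize(s["image"][220:280,230:280,::-1],None,fx=8,fy=8,interpolation=cv2.INTER_CUBIC))
cv2.imwrite("pics/t17c.png",cv2.resize(t["image"][225:255,280:380,::-1],None,fx=8,fy=8,interpolation=cv2.INTER_CUBIC))
```

```text
(no output)
```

View pics/t16c.png

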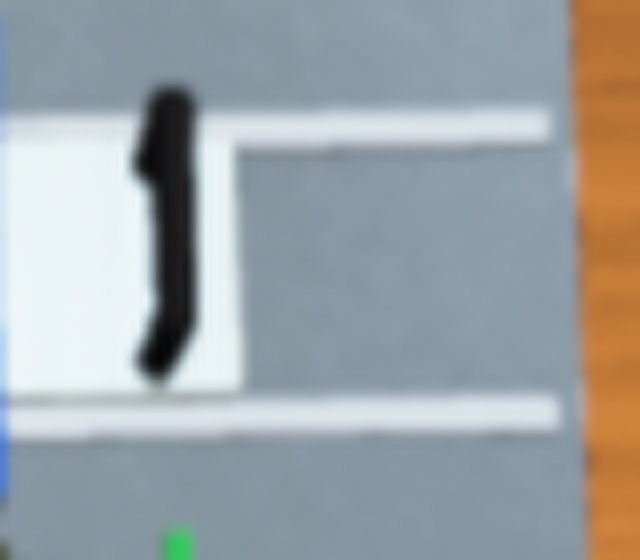

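View pics/s16c.png

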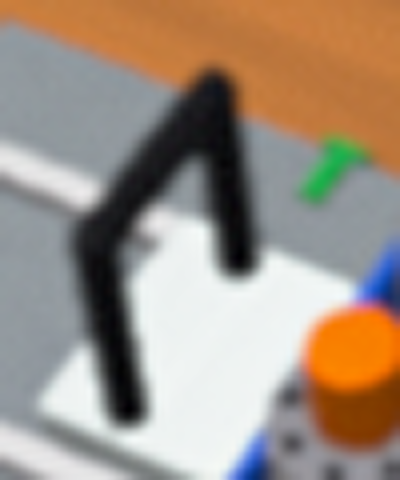

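View pics/t17c.png

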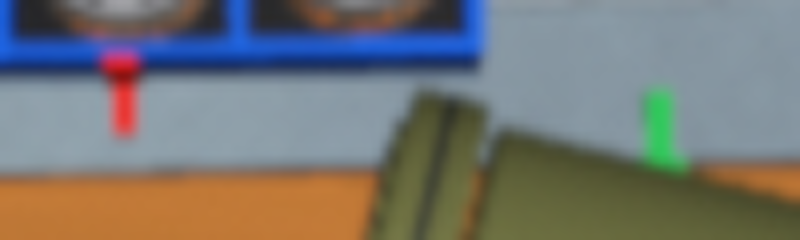

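Run:
```python
from h import *
t=ctrl.read_camera("top");s=ctrl.read_camera("scene")
print(ray(t,*cr(176,210,340,170,8),.125),ray(s,*cr(152,160,230,220,8),.121))
ey=np.array([-.0415,.999])
p=ray(t,*cr(124,130,280,225,8),.026);m=ray(t,*cr(659,125,280,225,8),.017);m2=ray(t,*cr(657,95,280,225,8),.017)
print(p,m,m2,p[:2]@ey,m[:2]@ey,m2[:2]@ey, ray(s,*cr(325,178,230,220,8),.017)[:2]@ey)
```

```text
[ 0.62436959 -0.07228556  0.125     ] [ 0.62479096 -0.07479541  0.121     ]
[0.52970375 0.07959656 0.026     ] [ 0.53624749 -0.08308232  0.017     ] [ 0.54545745 -0.08233428  0.017     ] 0.05753426027791611 -0.10525350606763494 -0.10488842926822504 -0.10648829495690199
```

Call:
{"api": "carry_out", "payload": {"motion": [{"x": 3.5, "y": -0.6, "z": 0, "rx": 0, "ry": 0, "rz": 0.7, "fingers": 0.4}, {"x": 7, "y": -1.2, "z": 0, "rx": 0, "ry": 0, "rz": 0.7, "fingers": 0.4}, {"x": 10.5, "y": -1.8, "z": 0, "rx": 0, "ry": 0, "rz": 0.7, "fingers": 0.4}, {"x": 14, "y": -2.4, "z": 0, "rx": 0, "ry": 0, "rz": 0.7, "fingers": 0.4}, {"x": 17.5, "y": -3, "z": 0, "rx": 0, "ry": 0, "rz": 0.7, "fingers": 0.4}, {"x": 19.5, "y": -3.2, "z": 0, "rx": 0, "ry": 0, "rz": 0.7, "fingers": 0.4}, {"x": 19.5, "y": -3.2, "z": -3, "rx": 0, "ry": 0, "rz": 0.7, "fingers": 0.4}, {"x": 19.5, "y": -3.2, "z": -6, "rx": 0, "ry": 0, "rz": 0.7, "fingers": 0.4}, {"x": 19.5, "y": -3.2, "z": -6, "rx": 0, "ry": 0, "rz": 0.7, "fingers": 0.4}]}}

```text
time: 24.62
tool_pos: [0.6212, -0.0655, 0.1489]
ee_rot: [-3.137, -0.103, 0.019]
ft_force: [-1.3, -0.0, -1.4]
width: 0.0383
```

Run:
```python
from h import *
s=snap("scene");state()
cv2.imwrite("pics/s18c.png",cv2.resize(s["image"][190:310,200:360,::-1],None,fx=5,fy=5,interpolation=cv2.INTER_CUBIC))
```

```text
t 24.67 tcp [62.22 -6.59 15.19] f [-0.2 -0.2  1.3] w 37.6
```

View pics/s18c.png

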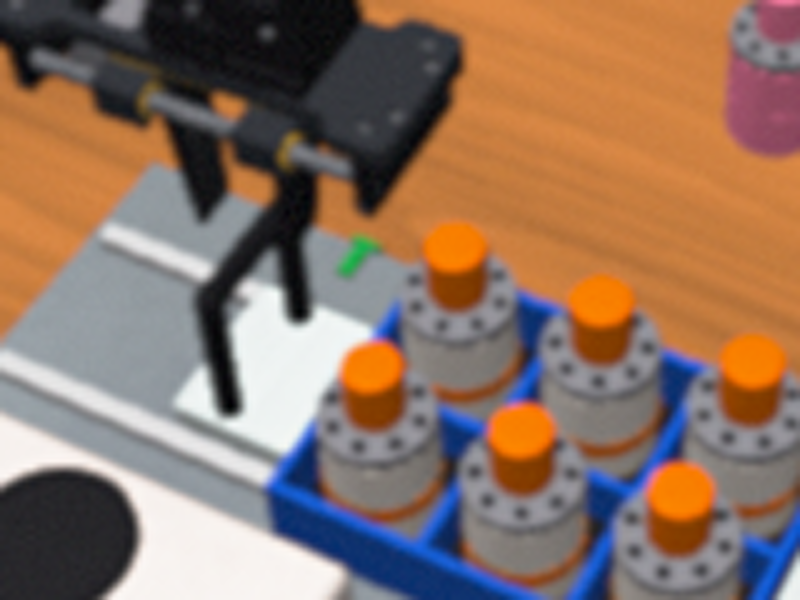

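Call:
{"api": "carry_out", "payload": {"motion": [{"x": 0.2, "y": -0.7, "z": 0, "rx": 0, "ry": 0, "rz": -1.3, "fingers": 0.4}, {"x": 0.2, "y": -0.7, "z": 0, "rx": 0, "ry": 0, "rz": -1.3, "fingers": 0.4}, {"x": 0.2, "y": -0.7, "z": -2, "rx": 0, "ry": 0, "rz": -1.3, "fingers": 0.4}, {"x": 0.2, "y": -0.7, "z": -3.8, "rx": 0, "ry": 0, "rz": -1.3, "fingers": 0.4}, {"x": 0.2, "y": -0.7, "z": -3.8, "rx": 0, "ry": 0, "rz": -1.3, "fingers": 0.4}]}}

```text
time: 25.08
tool_pos: [0.6256, -0.0753, 0.1174]
ee_rot: [-3.14, -0.062, 0.004]
ft_force: [-0.9, -0.2, -0.8]
width: 0.0378
```

Run:
```python
from h import *
s=snap("scene");o=state();print(o["ee_rot"])
cv2.imwrite("pics/s19c.png",cv2.resize(s["image"][190:310,200:360,::-1],None,fx=5,fy=5,interpolation=cv2.INTER_CUBIC))
```

```text
t 25.13 tcp [62.62 -7.55 11.88] f [-0.1  0.8  0.6] w 37.9
[-3.14073523e+00 -6.19871474e-02  1.39893813e-03]
```

View pics/s19c.png

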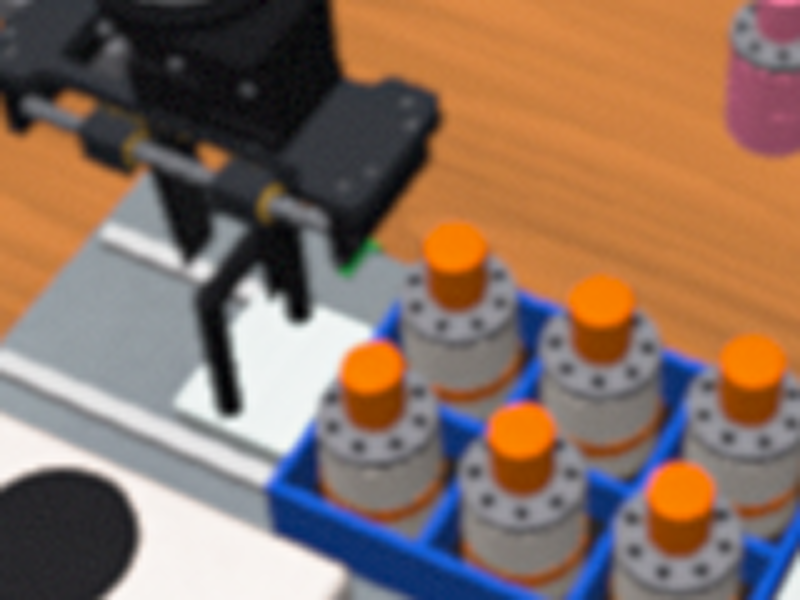

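Call:
{"api": "carry_out", "payload": {"motion": [{"x": 0, "y": 0.1, "z": -0.5, "rx": 0, "ry": 0, "rz": 0, "fingers": 0.4}, {"x": 0, "y": 0.1, "z": -0.5, "rx": 0, "ry": 0, "rz": 0, "fingers": 0}, {"x": 0, "y": 0.1, "z": -0.5, "rx": 0, "ry": 0, "rz": 0, "fingers": 0}, {"x": 0, "y": 0.1, "z": -0.5, "rx": 0, "ry": 0, "rz": 0, "fingers": 0}, {"x": 0, "y": 0.1, "z": -0.5, "rx": 0, "ry": 0, "rz": 0, "fingers": 0}, {"x": 0, "y": 0.1, "z": -0.5, "rx": 0, "ry": 0, "rz": 0, "fingers": 0}]}}

```text
time: 25.63
tool_pos: [0.6272, -0.0725, 0.1149]
ee_rot: [-3.137, -0.062, -0.002]
ft_force: [-0.6, 6.4, 4.2]
width: 0.0133
```

Call:
{"api": "carry_out", "payload": {"motion": [{"x": 0.03, "y": -0.7, "z": 0, "rx": 0, "ry": 0, "rz": 0, "fingers": 0}, {"x": 0.08, "y": -1.8, "z": 0, "rx": 0, "ry": 0, "rz": 0, "fingers": 0}, {"x": 0.13, "y": -3.1, "z": 0, "rx": 0, "ry": 0, "rz": 0, "fingers": 0}, {"x": 0.18, "y": -4.4, "z": 0, "rx": 0, "ry": 0, "rz": 0, "fingers": 0}, {"x": 0.24, "y": -5.7, "z": 0, "rx": 0, "ry": 0, "rz": 0, "fingers": 0}, {"x": 0.29, "y": -7, "z": 0, "rx": 0, "ry": 0, "rz": 0, "fingers": 0}, {"x": 0.34, "y": -8.3, "z": 0, "rx": 0, "ry": 0, "rz": 0, "fingers": 0}, {"x": 0.4, "y": -9.6, "z": 0, "rx": 0, "ry": 0, "rz": 0, "fingers": 0}, {"x": 0.45, "y": -10.9, "z": 0, "rx": 0, "ry": 0, "rz": 0, "fingers": 0}, {"x": 0.5, "y": -12, "z": 0, "rx": 0, "ry": 0, "rz": 0, "fingers": 0}, {"x": 0.54, "y": -13, "z": 0, "rx": 0, "ry": 0, "rz": 0, "fingers": 0}, {"x": 0.58, "y": -14, "z": 0, "rx": 0, "ry": 0, "rz": 0, "fingers": 0}]}}

```text
time: 26.63
tool_pos: [0.6328, -0.2118, 0.1149]
ee_rot: [-3.135, -0.062, -0.0]
ft_force: [-1.0, 9.8, 4.1]
width: 0.0135
```

Call:
{"api": "carry_out", "payload": {"motion": [{"x": 0.03, "y": -0.7, "z": 0, "rx": 0, "ry": 0, "rz": 0, "fingers": 0}, {"x": 0.04, "y": -1, "z": 0, "rx": 0, "ry": 0, "rz": 0, "fingers": 0}, {"x": 0.04, "y": -1, "z": 0, "rx": 0, "ry": 0, "rz": 0, "fingers": 0}, {"x": 0.04, "y": -1, "z": 0, "rx": 0, "ry": 0, "rz": 0, "fingers": 0}]}}

```text
time: 26.97
tool_pos: [0.6333, -0.2235, 0.1149]
ee_rot: [-3.139, -0.062, -0.001]
ft_force: [-0.7, 5.4, 4.4]
width: 0.0132
```

Run:
```python
from h import *
s=snap("scene","s20.png");t=snap("top","t20.png");state()
cv2.imwrite("pics/t20c.png",cv2.resize(t["image"][155:275,265:425,::-1],None,fx=5,fy=5,interpolation=cv2.INTER_CUBIC))
cv2.imwrite("pics/s20c.png",cv2.resize(s["image"][170:370,180:440,::-1],None,fx=3,fy=3,interpolation=cv2.INTER_CUBIC))
```

```text
t 27.07 tcp [ 63.33 -22.35  11.48] f [-0.7  4.8  3.5] w 12.9
```

View pics/t20c.png

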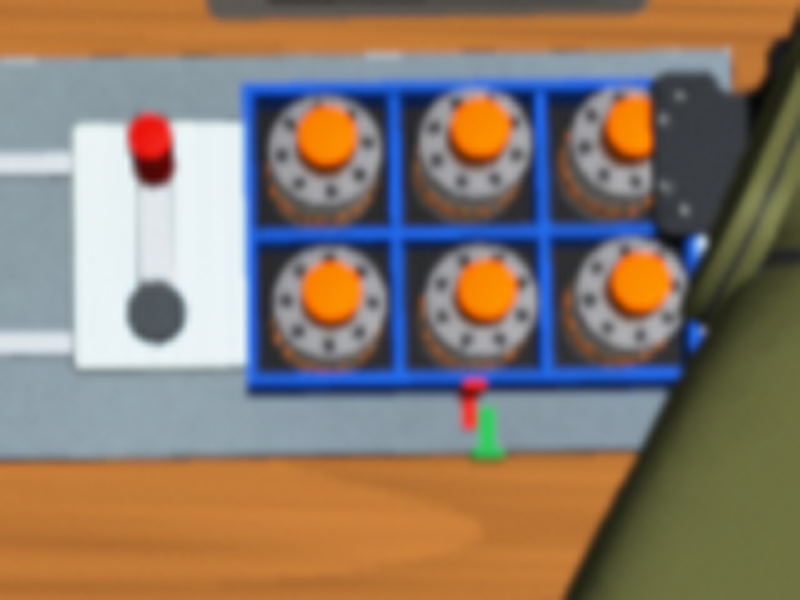

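View pics/s20c.png

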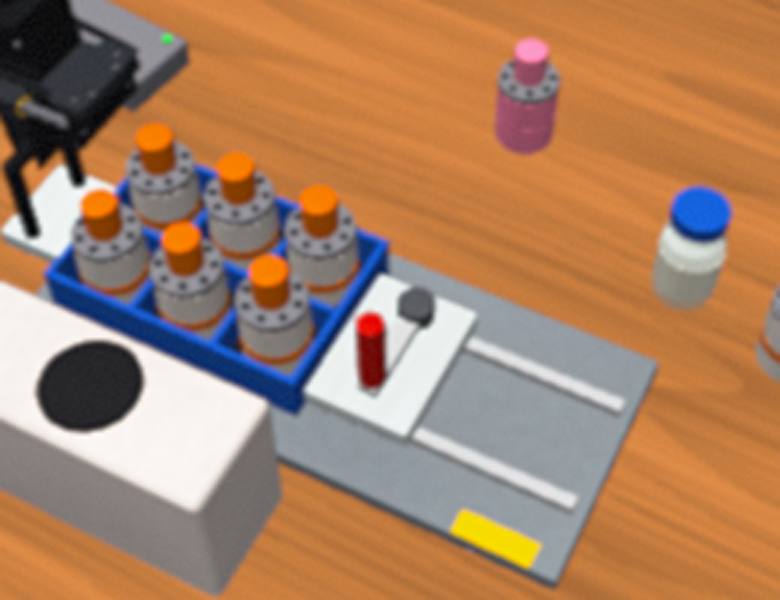

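Run:
```python
from h import *
t=ctrl.read_camera("top")
ey=np.array([-.0415,.999])
for a in ((470,427),(471,405)): print("p",ray(t,*cr(*a,265,155,5),.026)[:2]@ey)
for b in ((487,412),(487,430),(487,440)): print("m",ray(t,*cr(*b,265,155,5),.017)[:2]@ey)
```

```text
p -0.09642080178895111
p -0.09718599100357589
m -0.10561501975906389
m -0.10537907462070346
m -0.10524813551302008
```

Call:
{"api": "carry_out", "payload": {"motion": [{"x": 0.02, "y": -0.5, "z": 0, "rx": 0, "ry": 0, "rz": 0, "fingers": 0}, {"x": 0.04, "y": -0.9, "z": 0, "rx": 0, "ry": 0, "rz": 0, "fingers": 0}, {"x": 0.04, "y": -0.9, "z": 0, "rx": 0, "ry": 0, "rz": 0, "fingers": 0}, {"x": 0.04, "y": -0.9, "z": 0, "rx": 0, "ry": 0, "rz": 0, "fingers": 0}]}}

```text
time: 27.45
tool_pos: [0.6336, -0.2324, 0.1149]
ee_rot: [-3.139, -0.062, -0.001]
ft_force: [-1.5, 5.6, 4.9]
width: 0.0131
```

Run:
```python
from h import *
t=snap("top");state()
cv2.imwrite("pics/t21c.png",cv2.resize(t["image"][220:260,320:400,::-1],None,fx=10,fy=10,interpolation=cv2.INTER_CUBIC))
```

```text
t 27.5 tcp [ 63.36 -23.24  11.48] f [-1.1  6.   4.8] w 12.9
```

View pics/t21c.png

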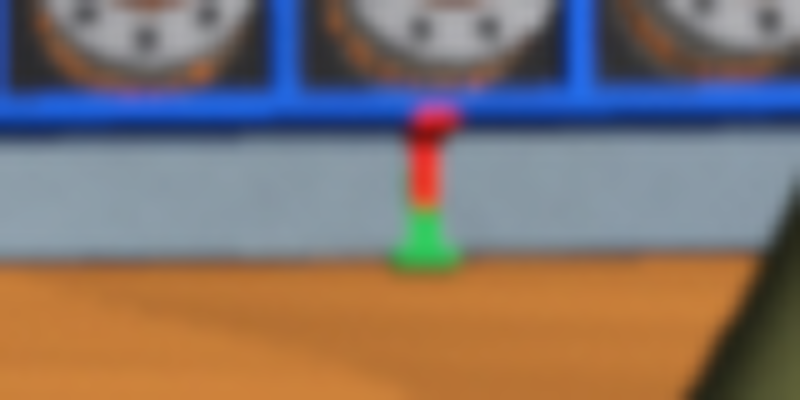

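Call:
{"api": "carry_out", "payload": {"motion": [{"x": 0, "y": 0, "z": 0, "rx": 0, "ry": 0, "rz": 0, "fingers": 0.4}, {"x": 0, "y": 0, "z": 0, "rx": 0, "ry": 0, "rz": 0, "fingers": 0.4}, {"x": 0, "y": 0, "z": 0, "rx": 0, "ry": 0, "rz": 0, "fingers": 0.4}, {"x": 0, "y": 0, "z": 3, "rx": 0, "ry": 0, "rz": 0, "fingers": 0.4}, {"x": 0, "y": 0, "z": 7, "rx": 0, "ry": 0, "rz": 0, "fingers": 0.4}, {"x": -2, "y": 0, "z": 10, "rx": 0, "ry": 0, "rz": 0, "fingers": 0.4}, {"x": -6, "y": 1, "z": 11, "rx": 0, "ry": 0, "rz": 0, "fingers": 0.4}, {"x": -10, "y": 2, "z": 11, "rx": 0, "ry": 0, "rz": 0, "fingers": 0.4}, {"x": -14, "y": 3, "z": 11, "rx": 0, "ry": 0, "rz": 0, "fingers": 0.4}, {"x": -18, "y": 4, "z": 11, "rx": 0, "ry": 0, "rz": 0, "fingers": 0.4}, {"x": -20, "y": 4, "z": 11, "rx": 0, "ry": 0, "rz": 0, "fingers": 0.4}]}}

```text
time: 28.42
tool_pos: [0.4298, -0.1923, 0.2229]
ee_rot: [-3.141, -0.063, 0.002]
ft_force: [0.5, -0.9, -0.5]
width: 0.0381
```

Run:
```python
from h import *
s=snap("scene");t=snap("top");state()
cv2.imwrite("pics/t22c.png",cv2.resize(t["image"][155:275,265:425,::-1],None,fx=5,fy=5,interpolation=cv2.INTER_CUBIC))
cv2.imwrite("pics/s22c.png",cv2.resize(s["image"][170:370,180:440,::-1],None,fx=3,fy=3,interpolation=cv2.INTER_CUBIC))
```

```text
t 28.52 tcp [ 43.08 -19.34  22.35] f [-0.1 -0.2  0.7] w 38.3
```

View pics/t22c.png

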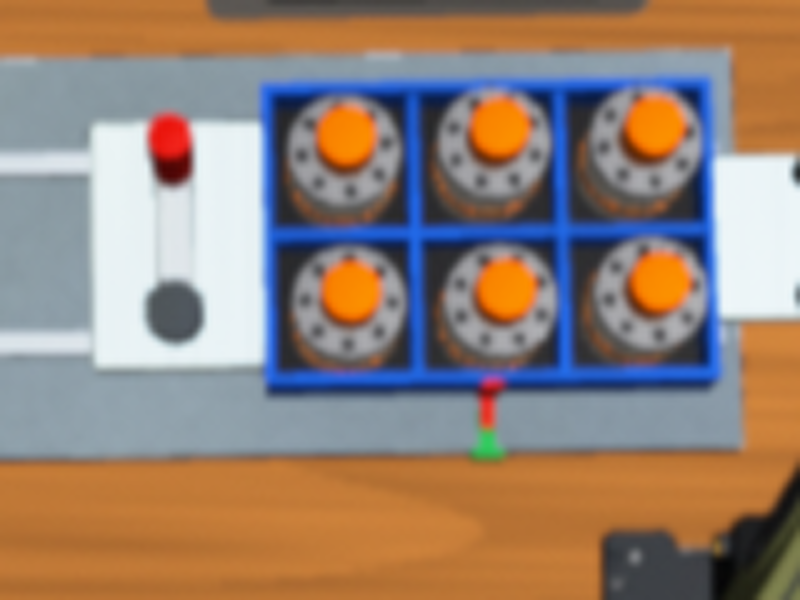

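View pics/s22c.png

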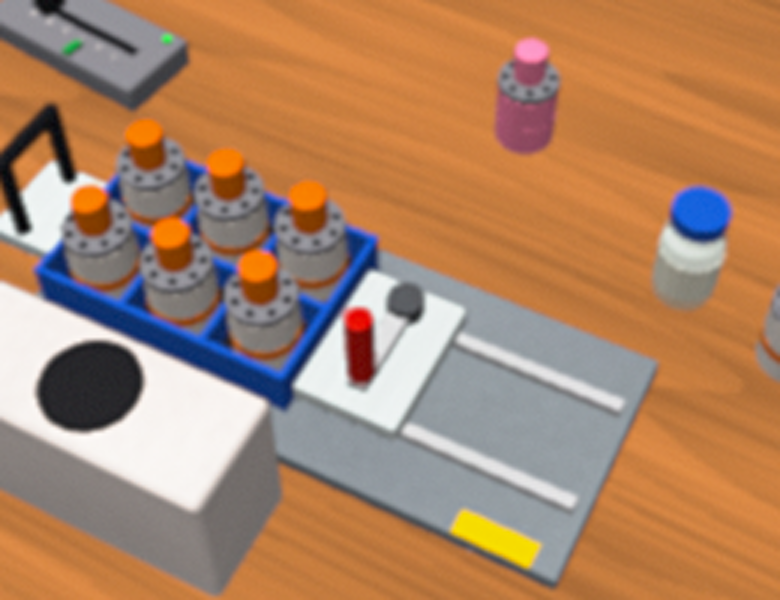

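Run:
```python
from h import *
t=ctrl.read_camera("top");s=ctrl.read_camera("scene")
print(ray(t,*cr(169,133,265,155,5),.125),ray(s,*cr(359,318,180,170,3),.125))
```

```text
[0.65459843 0.07215383 0.125     ] [0.65592308 0.07239718 0.125     ]
```

Call:
{"api": "carry_out", "payload": {"motion": [{"x": 2, "y": 3, "z": 0, "rx": 0, "ry": 0, "rz": 0, "fingers": 0.5}, {"x": 4.5, "y": 6, "z": 0, "rx": 0, "ry": 0, "rz": 0, "fingers": 0.5}, {"x": 7, "y": 9, "z": 0, "rx": 0, "ry": 0, "rz": 0, "fingers": 0.5}, {"x": 9.5, "y": 12, "z": 0, "rx": 0, "ry": 0, "rz": 0, "fingers": 0.5}, {"x": 12, "y": 15, "z": 0, "rx": 0, "ry": 0, "rz": 0, "fingers": 0.5}, {"x": 14.5, "y": 18, "z": 0, "rx": 0, "ry": 0, "rz": 0, "fingers": 0.5}, {"x": 17, "y": 21, "z": 0, "rx": 0, "ry": 0, "rz": 0, "fingers": 0.5}, {"x": 19.5, "y": 24, "z": 0, "rx": 0, "ry": 0, "rz": 0, "fingers": 0.5}, {"x": 21.5, "y": 26, "z": 0, "rx": 0, "ry": 0, "rz": 0, "fingers": 0.5}, {"x": 22.4, "y": 26.5, "z": -2, "rx": 0, "ry": 0, "rz": 0, "fingers": 0.5}, {"x": 22.4, "y": 26.5, "z": -4, "rx": 0, "ry": 0, "rz": 0, "fingers": 0.5}, {"x": 22.4, "y": 26.5, "z": -5, "rx": 0, "ry": 0, "rz": 0, "fingers": 0.5}]}}

```text
time: 29.62
tool_pos: [0.6576, 0.0726, 0.1698]
ee_rot: [3.141, 0.065, -0.007]
ft_force: [-0.3, -0.2, -0.8]
width: 0.0476
```

Run:
```python
from h import *
s=snap("scene");state()
cv2.imwrite("pics/s23c.png",cv2.resize(s["image"][170:370,180:440,::-1],None,fx=3,fy=3,interpolation=cv2.INTER_CUBIC))
```

```text
t 29.67 tcp [65.6   7.21 16.79] f [-1.5 -1.1 -1.7] w 47.6
```

View pics/s23c.png

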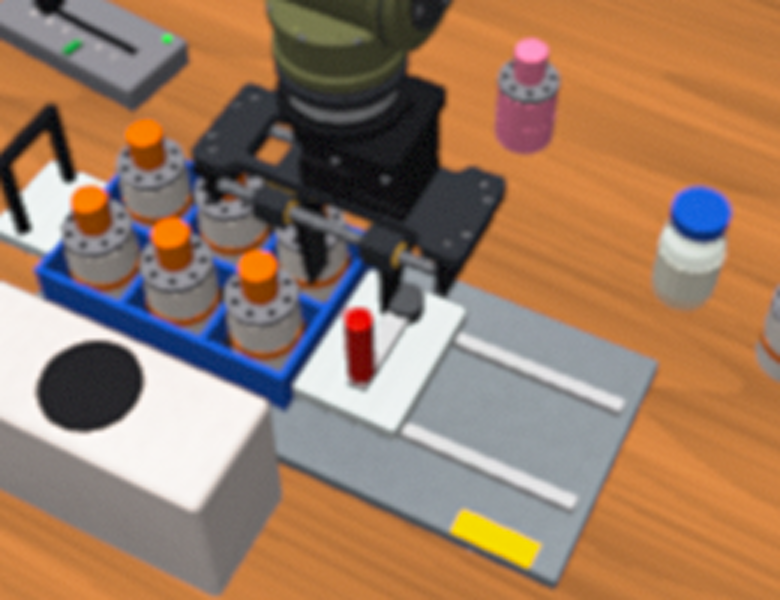

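Call:
{"api": "carry_out", "payload": {"motion": [{"x": -0.1, "y": 0, "z": -2, "rx": 0, "ry": 0, "rz": 0, "fingers": 0.5}, {"x": -0.1, "y": 0, "z": -4, "rx": 0, "ry": 0, "rz": 0, "fingers": 0.5}, {"x": -0.1, "y": 0, "z": -5.9, "rx": 0, "ry": 0, "rz": 0, "fingers": 0.5}, {"x": -0.1, "y": 0, "z": -5.9, "rx": 0, "ry": 0, "rz": 0, "fingers": 0.5}, {"x": -0.1, "y": 0, "z": -5.9, "rx": 0, "ry": 0, "rz": 0, "fingers": 0}, {"x": -0.1, "y": 0, "z": -5.9, "rx": 0, "ry": 0, "rz": 0, "fingers": 0}, {"x": -0.1, "y": 0, "z": -5.9, "rx": 0, "ry": 0, "rz": 0, "fingers": 0}, {"x": -0.1, "y": 0, "z": -5.9, "rx": 0, "ry": 0, "rz": 0, "fingers": 0}, {"x": -0.1, "y": 0, "z": -5.9, "rx": 0, "ry": 0, "rz": 0, "fingers": 0}, {"x": -0.1, "y": 0, "z": -5.9, "rx": 0, "ry": 0, "rz": 0, "fingers": 0}]}}

```text
time: 30.5
tool_pos: [0.6574, 0.0731, 0.1167]
ee_rot: [-3.138, -0.062, -0.006]
ft_force: [0.4, 4.8, 2.1]
width: 0.0212
```

Call:
{"api": "carry_out", "payload": {"motion": [{"x": 0, "y": 0.5, "z": -0.1, "rx": 0, "ry": 0, "rz": 4, "fingers": 0}, {"x": -0.1, "y": 1.0, "z": -0.1, "rx": 0, "ry": 0, "rz": 8, "fingers": 0}, {"x": -0.25, "y": 1.6, "z": -0.1, "rx": 0, "ry": 0, "rz": 13, "fingers": 0}, {"x": -0.4, "y": 2.06, "z": -0.1, "rx": 0, "ry": 0, "rz": 17, "fingers": 0}, {"x": -0.67, "y": 2.7, "z": -0.1, "rx": 0, "ry": 0, "rz": 23, "fingers": 0}, {"x": -1.0, "y": 3.3, "z": -0.1, "rx": 0, "ry": 0, "rz": 29, "fingers": 0}, {"x": -1.4, "y": 3.9, "z": -0.1, "rx": 0, "ry": 0, "rz": 34.5, "fingers": 0}, {"x": -1.85, "y": 4.45, "z": -0.1, "rx": 0, "ry": 0, "rz": 40, "fingers": 0}, {"x": -2.35, "y": 4.95, "z": -0.1, "rx": 0, "ry": 0, "rz": 46, "fingers": 0}, {"x": -2.9, "y": 5.4, "z": -0.1, "rx": 0, "ry": 0, "rz": 52, "fingers": 0}, {"x": -3.45, "y": 5.75, "z": -0.1, "rx": 0, "ry": 0, "rz": 57, "fingers": 0}]}}

```text
time: 31.42
tool_pos: [0.6233, 0.1318, 0.1168]
ee_rot: [-2.726, -1.557, -0.011]
ft_force: [0.8, 7.2, 3.9]
width: 0.021
```

Run:
```python
from h import *
t=snap("top");s=snap("scene");state()
cv2.imwrite("pics/t24c.png",cv2.resize(t["image"][155:275,265:425,::-1],None,fx=5,fy=5,interpolation=cv2.INTER_CUBIC))
cv2.imwrite("pics/s24c.png",cv2.resize(s["image"][170:370,180:440,::-1],None,fx=3,fy=3,interpolation=cv2.INTER_CUBIC))
```

```text
t 31.52 tcp [62.27 13.22 11.67] f [-0.5  7.2  5.5] w 21.8
```

View pics/s24c.png

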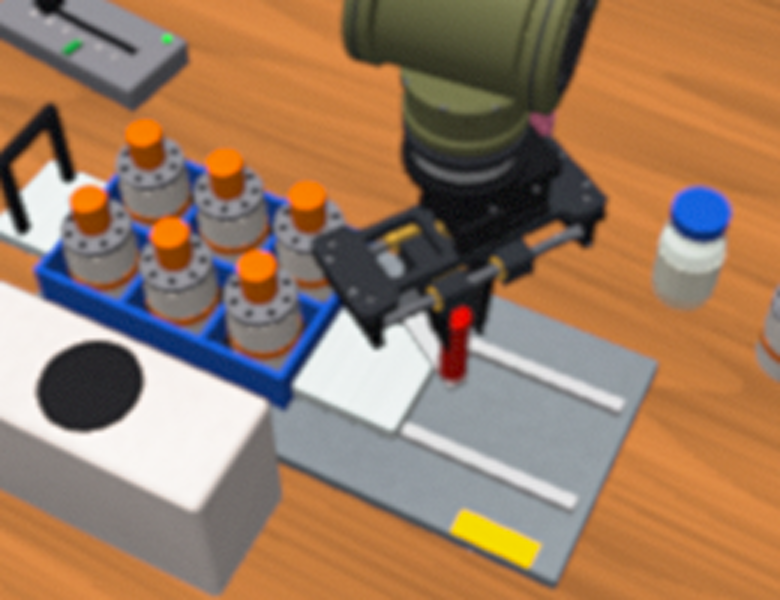

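View pics/t24c.png

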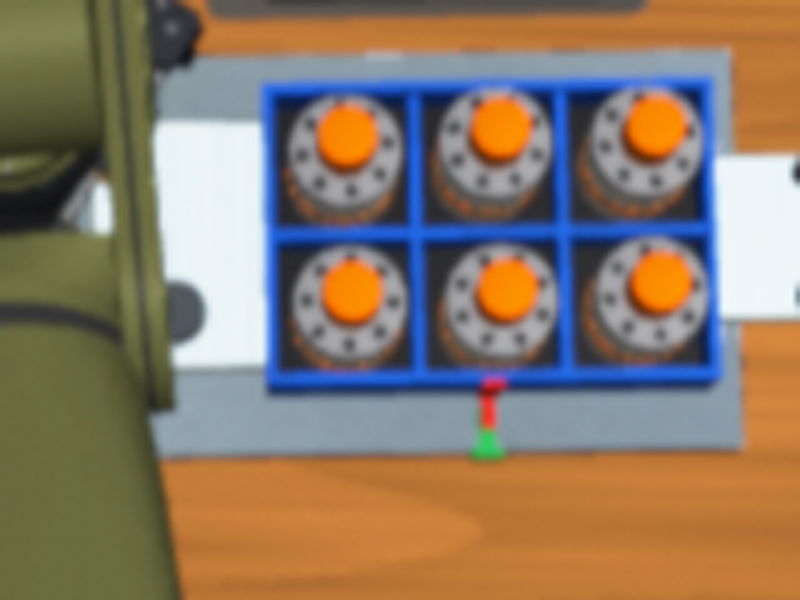

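Call:
{"api": "carry_out", "payload": {"motion": [{"x": -0.64, "y": 0.33, "z": 0, "rx": 0, "ry": 0, "rz": 6, "fingers": 0}, {"x": -1.3, "y": 0.6, "z": 0, "rx": 0, "ry": 0, "rz": 11.5, "fingers": 0}, {"x": -1.95, "y": 0.8, "z": 0, "rx": 0, "ry": 0, "rz": 17, "fingers": 0}, {"x": -2.65, "y": 0.9, "z": 0, "rx": 0, "ry": 0, "rz": 23, "fingers": 0}, {"x": -3.35, "y": 0.95, "z": 0, "rx": 0, "ry": 0, "rz": 28.5, "fingers": 0}, {"x": -3.85, "y": 0.95, "z": 0, "rx": 0, "ry": 0, "rz": 33, "fingers": 0}, {"x": -4.1, "y": 0.95, "z": 0, "rx": 0, "ry": 0, "rz": 33, "fingers": 0}, {"x": -4.1, "y": 0.95, "z": 0, "rx": 0, "ry": 0, "rz": 33, "fingers": 0}]}}

```text
time: 32.18
tool_pos: [0.582, 0.1413, 0.1167]
ee_rot: [-2.177, -2.265, -0.012]
ft_force: [-0.5, 8.5, 3.9]
width: 0.0214
```

Run:
```python
from h import *
t=snap("top");s=snap("scene");state()
cv2.imwrite("pics/t25c.png",cv2.resize(t["image"][155:275,265:425,::-1],None,fx=5,fy=5,interpolation=cv2.INTER_CUBIC))
cv2.imwrite("pics/s25c.png",cv2.resize(s["image"][170:370,180:440,::-1],None,fx=3,fy=3,interpolation=cv2.INTER_CUBIC))
```

```text
t 32.28 tcp [58.2  14.13 11.67] f [-0.6  8.3  4.9] w 21.0
```

View pics/s25c.png

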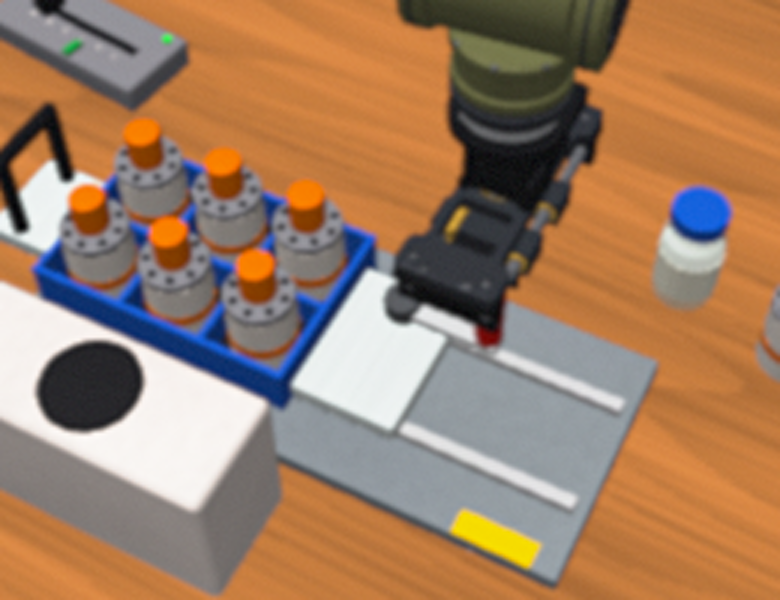

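Call:
{"api": "carry_out", "payload": {"motion": [{"x": -0.3, "y": 0, "z": 0, "rx": 0, "ry": 0, "rz": 0, "fingers": 0}, {"x": -0.3, "y": 0, "z": 0, "rx": 0, "ry": 0, "rz": 0, "fingers": 0}]}}

```text
time: 32.45
tool_pos: [0.5817, 0.1412, 0.1169]
ee_rot: [2.174, 2.262, 0.02]
ft_force: [9.8, 7.9, -1.0]
width: 0.0212
```

Call:
{"api": "carry_out", "payload": {"motion": [{"x": 0.2, "y": 0, "z": 0, "rx": 0, "ry": 0, "rz": 0, "fingers": 0}, {"x": 0.2, "y": 0, "z": 0, "rx": 0, "ry": 0, "rz": 0, "fingers": 0.45}, {"x": 0.2, "y": 0, "z": 0, "rx": 0, "ry": 0, "rz": 0, "fingers": 0.45}, {"x": 0.2, "y": 0, "z": 0, "rx": 0, "ry": 0, "rz": 0, "fingers": 0.45}, {"x": 0.2, "y": 0, "z": 3, "rx": 0, "ry": 0, "rz": 0, "fingers": 0.45}, {"x": 0.2, "y": 0, "z": 7, "rx": 0, "ry": 0, "rz": 0, "fingers": 0.45}, {"x": -2, "y": -1, "z": 10, "rx": 0, "ry": 0, "rz": 0, "fingers": 0.45}, {"x": -5, "y": -3, "z": 10, "rx": 0, "ry": 0, "rz": 0, "fingers": 0.45}, {"x": -8, "y": -6, "z": 10, "rx": 0, "ry": 0, "rz": 0, "fingers": 0.45}, {"x": -11, "y": -9, "z": 10, "rx": 0, "ry": 0, "rz": 0, "fingers": 0.45}, {"x": -14, "y": -12, "z": 10, "rx": 0, "ry": 0, "rz": 0, "fingers": 0.45}, {"x": -16, "y": -15, "z": 10, "rx": 0, "ry": 0, "rz": 0, "fingers": 0.45}]}}

```text
time: 33.45
tool_pos: [0.4153, -0.0123, 0.2132]
ee_rot: [-2.175, -2.266, 0.001]
ft_force: [0.3, -1.1, 0.9]
width: 0.0427
```

Call:
{"api": "carry_out", "payload": {"motion": [{"x": 0, "y": -4, "z": 0, "rx": 0, "ry": 0, "rz": 0, "fingers": 0.45}, {"x": 0, "y": -8, "z": 0, "rx": 0, "ry": 0, "rz": 0, "fingers": 0.45}, {"x": 0, "y": -12, "z": 0, "rx": 0, "ry": 0, "rz": 0, "fingers": 0.45}, {"x": 0, "y": -16, "z": 0, "rx": 0, "ry": 0, "rz": 0, "fingers": 0.45}]}}

```text
time: 33.78
tool_pos: [0.4168, -0.1735, 0.2139]
ee_rot: [2.177, 2.264, 0.0]
ft_force: [0.5, 0.3, 1.0]
width: 0.0427
```

Run:
```python
from h import *
t=snap("top","t26.png");s=snap("scene");o=state();print(o["ee_rot"],o["qpos"])
cv2.imwrite("pics/t26c.png",cv2.resize(t["image"][155:275,265:425,::-1],None,fx=5,fy=5,interpolation=cv2.INTER_CUBIC))
cv2.imwrite("pics/t26d.png",cv2.resize(t["image"][255:310,425:520,::-1],None,fx=8,fy=8,interpolation=cv2.INTER_CUBIC))
cv2.imwrite("pics/t26e.png",cv2.resize(t["image"][220:260,320:400,::-1],None,fx=10,fy=10,interpolation=cv2.INTER_CUBIC))
```

```text
t 33.88 tcp [ 41.68 -17.61  21.38] f [ 0.5  0.  -0.7] w 42.9
[ 2.18470614  2.25632972 -0.00254971] [-5.17391497e-01 -3.28284345e-01  2.08248179e+00 -1.82669119e-03
  1.38693179e+00 -5.49310490e-01]
```

View pics/t26c.png

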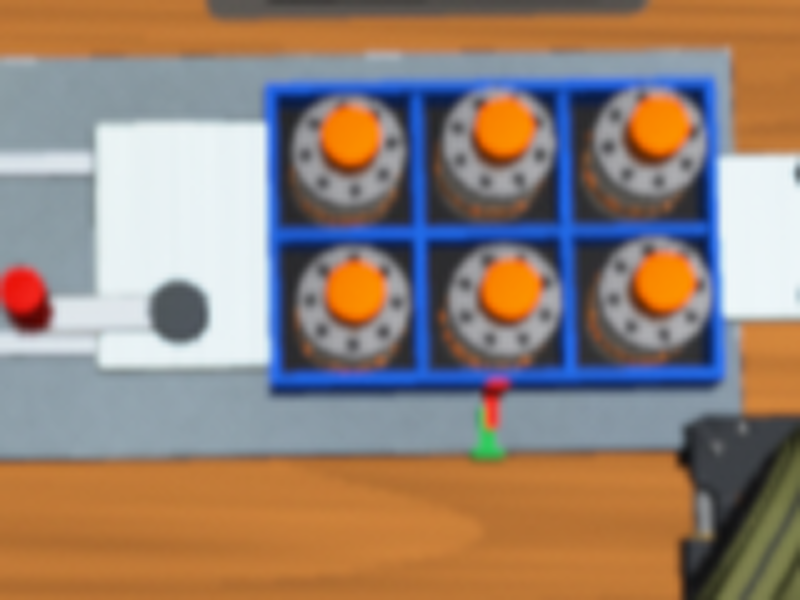

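View pics/t26d.png

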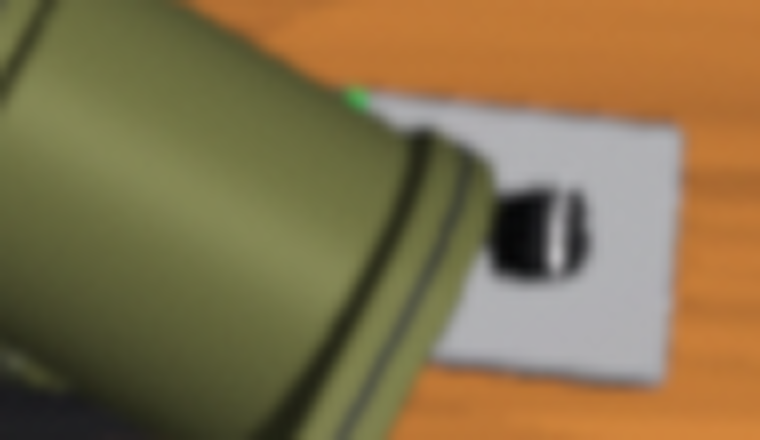

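View pics/t26e.png

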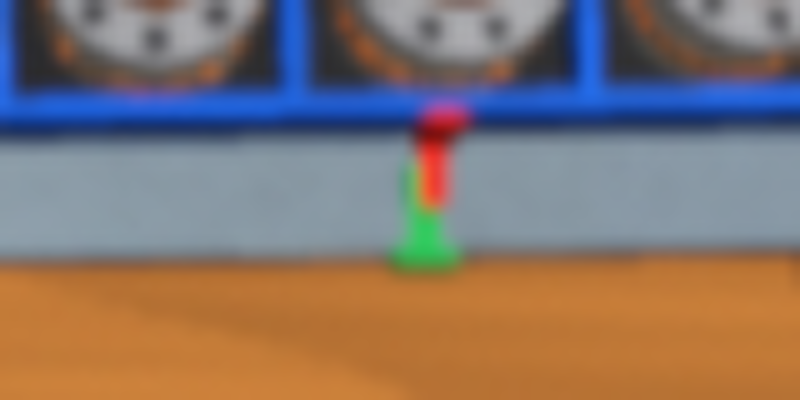

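Run:
```python
from h import *
t=ctrl.read_camera("top");s=ctrl.read_camera("scene")
a=np.radians(-5);ex=np.array([np.cos(a),np.sin(a)]);ey=np.array([-np.sin(a),np.cos(a)])
def p(n,w): print(n,np.round(w*1000,1),np.round([w[:2]@ex*1000,w[:2]@ey*1000],1))
T=lambda x,y,z:ray(t,*cr(x,y,425,255,8),z); S=lambda x,y,z:ray(s,*cr(x,y,165,150,8),z)
p("gripT",T(557,233,.073));p("gripS",S(234,92,.073))
for x,y in((350,95),(347,148)):p("markT",T(x,y,.031))
for x,y in((292,298),(332,268)):p("markS",S(x,y,.031))
e2=np.array([-.0415,.999])
print(ray(t,*cr(434,195,320,220,10),.026)[:2]@e2, ray(t,*cr(426,240,320,220,10),.017)[:2]@e2)
b=cv2.imread("pics/scene0.png");cv2.imwrite("pics/s0g.png",cv2.resize(b[155:190,175:215],None,fx=16,fy=16,interpolation=cv2.INTER_CUBIC))
b=cv2.imread("pics/top0.png");cv2.imwrite("pics/t0g.png",cv2.resize(b[262:298,460:505],None,fx=16,fy=16,interpolation=cv2.INTER_CUBIC))
```

```text
gripT [ 434.5 -388.6   73. ] [ 466.7 -349.3]
gripS [ 438.3 -389.5   73. ] [ 470.6 -349.8]
markT [ 477.  -339.3   31. ] [ 504.7 -296.5]
markT [ 461.  -338.3   31. ] [ 488.7 -296.9]
markS [ 477.2 -344.1   31. ] [ 505.3 -301.2]
markS [ 458.9 -341.6   31. ] [ 486.9 -300.3]
-0.10703575041936646 -0.105551947876963
```

View pics/s0g.png

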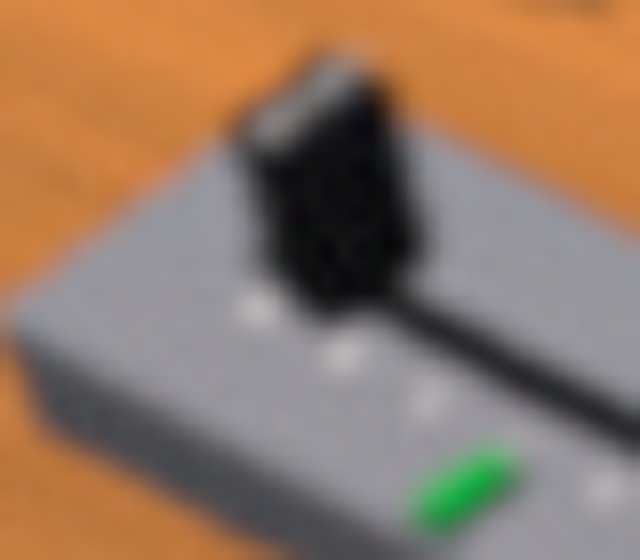

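View pics/t0g.png

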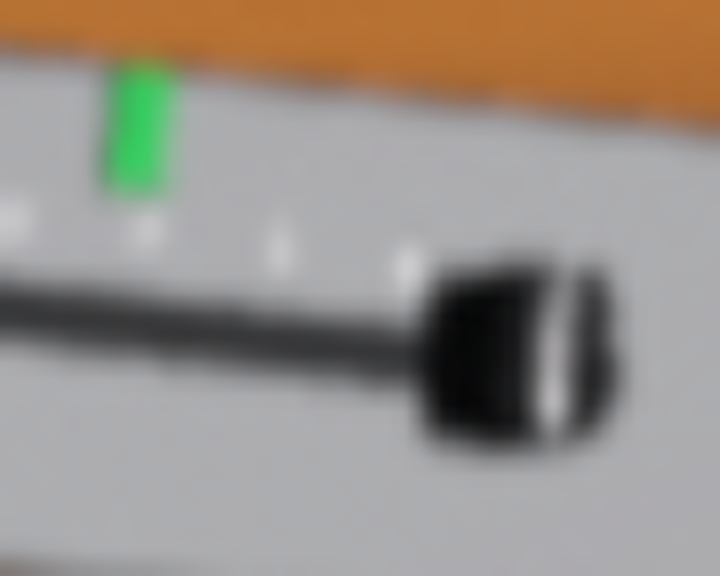

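Call:
{"api": "carry_out", "payload": {"motion": [{"x": 0.2, "y": -2, "z": 0, "rx": 0, "ry": 0, "rz": -7, "fingers": 0.45}, {"x": 0.4, "y": -4, "z": 0, "rx": 0, "ry": 0, "rz": -14, "fingers": 0.45}, {"x": 0.6, "y": -6, "z": 0, "rx": 0, "ry": 0, "rz": -21, "fingers": 0.45}, {"x": 0.8, "y": -8, "z": 0, "rx": 0, "ry": 0, "rz": -28, "fingers": 0.45}, {"x": 1, "y": -10, "z": 0, "rx": 0, "ry": 0, "rz": -35, "fingers": 0.45}, {"x": 1.2, "y": -12, "z": 0, "rx": 0, "ry": 0, "rz": -42, "fingers": 0.45}, {"x": 1.4, "y": -14, "z": 0, "rx": 0, "ry": 0, "rz": -49, "fingers": 0.45}, {"x": 1.6, "y": -16, "z": 0, "rx": 0, "ry": 0, "rz": -56, "fingers": 0.45}, {"x": 1.8, "y": -18, "z": 0, "rx": 0, "ry": 0, "rz": -63, "fingers": 0.45}, {"x": 2, "y": -20, "z": 0, "rx": 0, "ry": 0, "rz": -70, "fingers": 0.45}, {"x": 2, "y": -21, "z": 0, "rx": 0, "ry": 0, "rz": -77, "fingers": 0.45}, {"x": 2, "y": -21.3, "z": 0, "rx": 0, "ry": 0, "rz": -84, "fingers": 0.45}]}}

```text
time: 34.98
tool_pos: [0.4386, -0.3841, 0.2134]
ee_rot: [-3.134, -0.219, 0.001]
ft_force: [-0.8, -0.5, 0.2]
width: 0.0427
```

Call:
{"api": "carry_out", "payload": {"motion": [{"x": 0, "y": 0, "z": -2, "rx": 0, "ry": 0, "rz": -7, "fingers": 0.45}, {"x": 0, "y": 0, "z": -4, "rx": 0, "ry": 0, "rz": -12.9, "fingers": 0.45}, {"x": 0, "y": 0, "z": -8, "rx": 0, "ry": 0, "rz": -12.9, "fingers": 0.45}, {"x": 0, "y": 0, "z": -10, "rx": 0, "ry": 0, "rz": -12.9, "fingers": 0.45}, {"x": 0, "y": 0, "z": -10, "rx": 0, "ry": 0, "rz": -12.9, "fingers": 0.45}]}}

```text
time: 35.4
tool_pos: [0.4357, -0.3795, 0.1074]
ee_rot: [-3.131, 0.122, 0.013]
ft_force: [-0.4, 1.1, -1.3]
width: 0.0432
```

Run:
```python
from h import *
s=snap("scene");o=state();print(o["ee_rot"])
cv2.imwrite("pics/s27c.png",cv2.resize(s["image"][110:210,140:270,::-1],None,fx=6,fy=6,interpolation=cv2.INTER_CUBIC))
```

```text
t 35.45 tcp [ 43.7  -38.12  11.06] f [ 0.7 -0.5  1.1] w 42.3
[-3.13435581  0.12283809  0.00744945]
```

View pics/s27c.png

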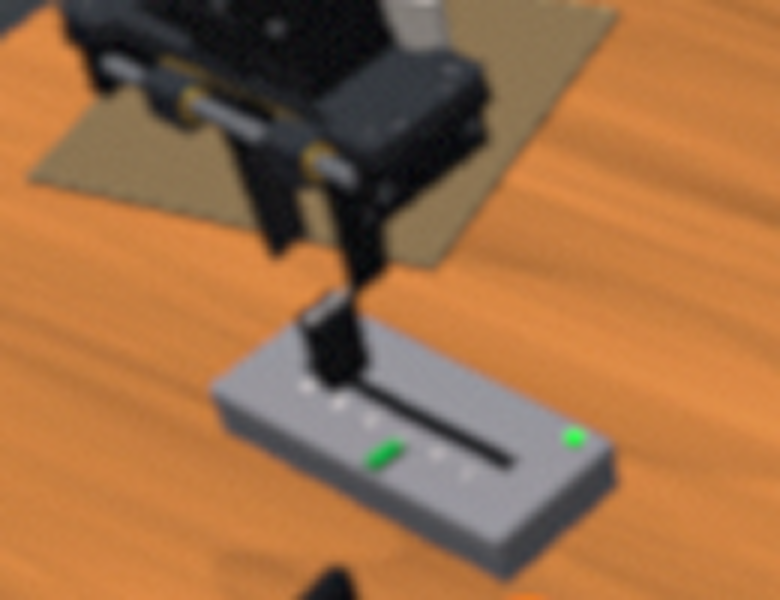

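Call:
{"api": "carry_out", "payload": {"motion": [{"x": -0.1, "y": -0.8, "z": 0, "rx": 0, "ry": 0, "rz": 0, "fingers": 0.45}, {"x": -0.1, "y": -0.8, "z": -1, "rx": 0, "ry": 0, "rz": 0, "fingers": 0.45}, {"x": -0.1, "y": -0.8, "z": -3, "rx": 0, "ry": 0, "rz": 0, "fingers": 0.45}, {"x": -0.1, "y": -0.8, "z": -5, "rx": 0, "ry": 0, "rz": 0, "fingers": 0.45}, {"x": -0.1, "y": -0.8, "z": -5.5, "rx": 0, "ry": 0, "rz": 0, "fingers": 0.45}, {"x": -0.1, "y": -0.8, "z": -5.5, "rx": 0, "ry": 0, "rz": 0, "fingers": 0.45}]}}

```text
time: 35.95
tool_pos: [0.4364, -0.3921, 0.0579]
ee_rot: [-3.138, 0.127, 0.002]
ft_force: [-0.1, 0.3, -0.4]
width: 0.0427
```

Run:
```python
from h import *
s=snap("scene");o=state();print(o["ee_rot"])
cv2.imwrite("pics/s28c.png",cv2.resize(s["image"][110:210,140:270,::-1],None,fx=6,fy=6,interpolation=cv2.INTER_CUBIC))
```

```text
t 36.0 tcp [ 43.7  -39.28   5.92] f [-0.2 -0.1  0.9] w 42.8
[ 3.13876592e+00 -1.26968761e-01  4.92392389e-04]
```

View pics/s28c.png

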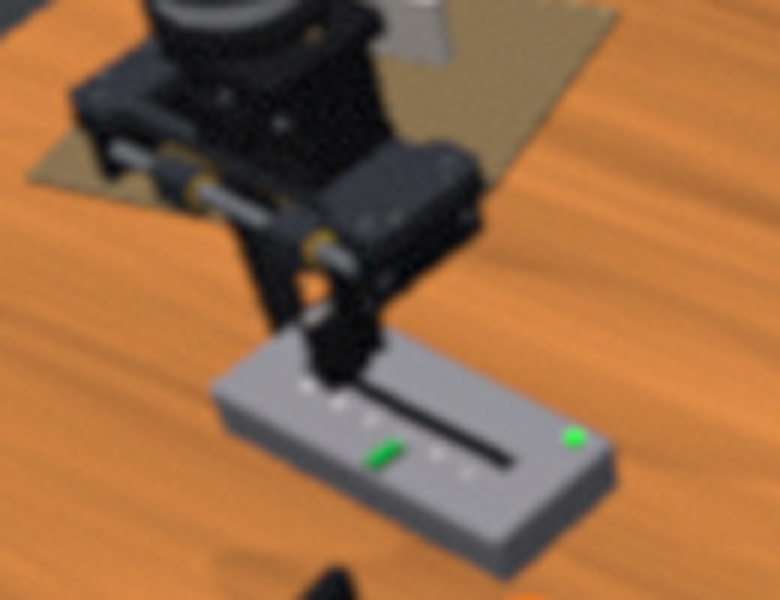

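Call:
{"api": "carry_out", "payload": {"motion": [{"x": 0, "y": 0.3, "z": -0.5, "rx": 0, "ry": 0, "rz": 0, "fingers": 0.45}, {"x": 0, "y": 0.3, "z": -0.5, "rx": 0, "ry": 0, "rz": 0, "fingers": 0}, {"x": 0, "y": 0.3, "z": -0.5, "rx": 0, "ry": 0, "rz": 0, "fingers": 0}, {"x": 0, "y": 0.3, "z": -0.5, "rx": 0, "ry": 0, "rz": 0, "fingers": 0}, {"x": 0, "y": 0.3, "z": -0.5, "rx": 0, "ry": 0, "rz": 0, "fingers": 0}, {"x": 0, "y": 0.3, "z": -0.5, "rx": 0, "ry": 0, "rz": 0, "fingers": 0}]}}

```text
time: 36.5
tool_pos: [0.437, -0.3895, 0.0543]
ee_rot: [-3.139, 0.128, -0.001]
ft_force: [-0.4, 1.4, 2.6]
width: 0.0181
```

Call:
{"api": "carry_out", "payload": {"motion": [{"x": 0.06, "y": 0.7, "z": 0, "rx": 0, "ry": 0, "rz": 0, "fingers": 0}, {"x": 0.15, "y": 1.7, "z": 0, "rx": 0, "ry": 0, "rz": 0, "fingers": 0}, {"x": 0.25, "y": 2.8, "z": 0, "rx": 0, "ry": 0, "rz": 0, "fingers": 0}, {"x": 0.35, "y": 4, "z": 0, "rx": 0, "ry": 0, "rz": 0, "fingers": 0}, {"x": 0.42, "y": 4.8, "z": 0, "rx": 0, "ry": 0, "rz": 0, "fingers": 0}, {"x": 0.45, "y": 5.1, "z": 0, "rx": 0, "ry": 0, "rz": 0, "fingers": 0}, {"x": 0.45, "y": 5.1, "z": 0, "rx": 0, "ry": 0, "rz": 0, "fingers": 0}, {"x": 0.45, "y": 5.1, "z": 0, "rx": 0, "ry": 0, "rz": 0, "fingers": 0}]}}

```text
time: 37.17
tool_pos: [0.4417, -0.3374, 0.0542]
ee_rot: [-3.137, 0.126, -0.001]
ft_force: [0.4, 2.2, 5.6]
width: 0.0178
```

Call:
{"api": "carry_out", "payload": {"motion": [{"x": 0, "y": 0, "z": 0, "rx": 0, "ry": 0, "rz": 0, "fingers": 0.4}, {"x": 0, "y": 0, "z": 0, "rx": 0, "ry": 0, "rz": 0, "fingers": 0.4}, {"x": 0, "y": 0, "z": 0, "rx": 0, "ry": 0, "rz": 0, "fingers": 0.4}, {"x": 0, "y": 0, "z": 3, "rx": 0, "ry": 0, "rz": 0, "fingers": 0.4}, {"x": 0, "y": 0, "z": 6, "rx": 0, "ry": 0, "rz": 0, "fingers": 0.4}, {"x": -3, "y": -3, "z": 9, "rx": 0, "ry": 0, "rz": 0, "fingers": 0.4}, {"x": -6, "y": -6, "z": 12, "rx": 0, "ry": 0, "rz": 0, "fingers": 0.4}, {"x": -8, "y": -9, "z": 14, "rx": 0, "ry": 0, "rz": 0, "fingers": 0.4}, {"x": -10, "y": -12, "z": 15, "rx": 0, "ry": 0, "rz": 0, "fingers": 0.4}, {"x": -12, "y": -15, "z": 15, "rx": 0, "ry": 0, "rz": 0, "fingers": 0.4}, {"x": -14, "y": -18, "z": 15, "rx": 0, "ry": 0, "rz": 0, "fingers": 0.4}, {"x": -16, "y": -21, "z": 15, "rx": 0, "ry": 0, "rz": 0, "fingers": 0.4}]}}

```text
time: 38.17
tool_pos: [0.2796, -0.5502, 0.2041]
ee_rot: [3.138, -0.127, 0.0]
ft_force: [0.5, 0.5, 1.4]
width: 0.038
```

Run:
```python
from h import *
t=snap("top","t29.png");s=snap("scene","s29.png");o=state()
cv2.imwrite("pics/t29c.png",cv2.resize(t["image"][255:310,425:520,::-1],None,fx=8,fy=8,interpolation=cv2.INTER_CUBIC))
cv2.imwrite("pics/s29c.png",cv2.resize(s["image"][150:210,165:255,::-1],None,fx=8,fy=8,interpolation=cv2.INTER_CUBIC))
```

```text
t 38.27 tcp [ 27.77 -55.2   20.29] f [ 0.2  0.9 -0.2] w 38.0
```

View pics/t29c.png

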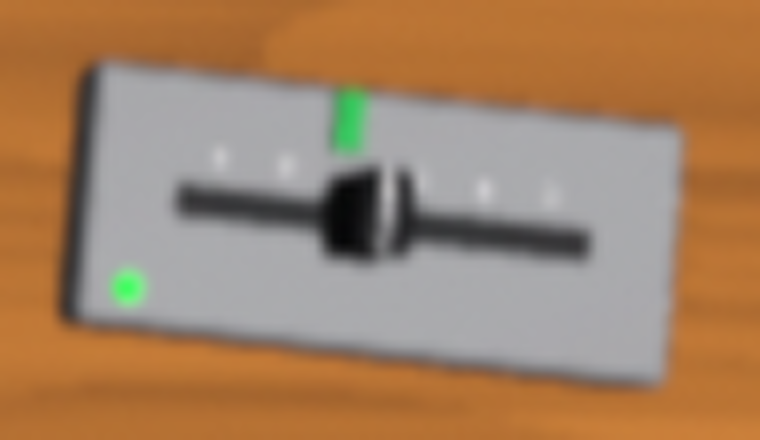

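View pics/s29c.png

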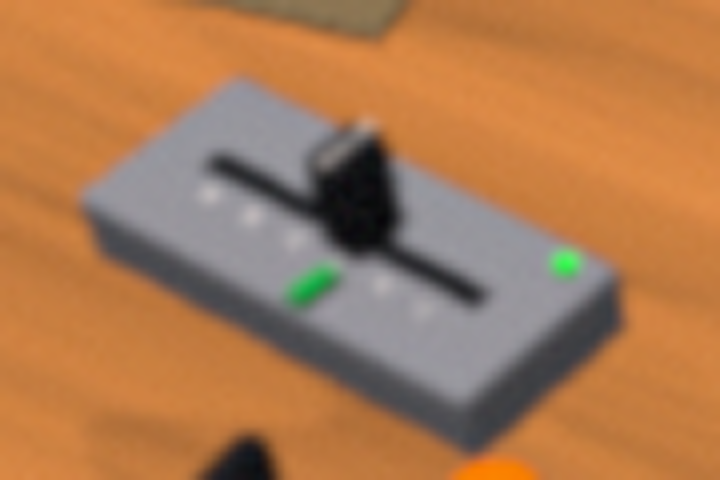

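View pics/t29.png

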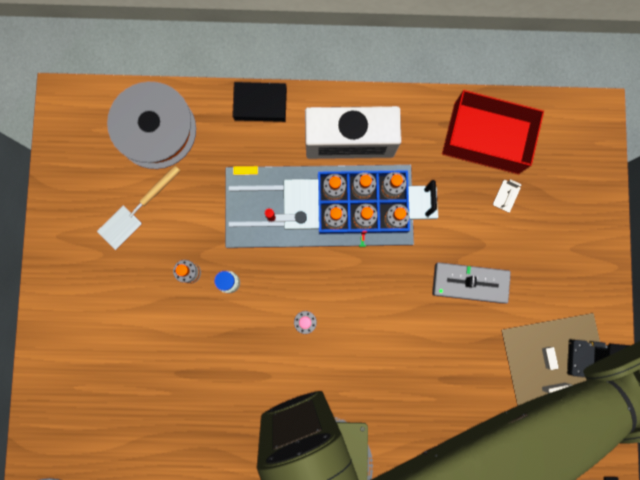

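Run:
```python
from h import *
t=ctrl.read_camera("top");s=ctrl.read_camera("scene")
T=lambda x,y,z:ray(t,*cr(x,y,425,255,8),z)[:2]; S=lambda x,y,z:ray(s,*cr(x,y,165,150,8),z)[:2]
sl=T(180,200,.03),T(588,243,.03);d=sl[0]-sl[1];print("slotlen",np.linalg.norm(d),np.degrees(np.arctan2(d[0],d[1])))
sl=S(482,298,.03),S(215,162,.03);d=sl[0]-sl[1];print("slotlenS",np.linalg.norm(d),np.degrees(np.arctan2(d[0],d[1])))
for deg in(-4.5,-5,-5.5):
    a=np.radians(deg);ey=np.array([-np.sin(a),np.cos(a)]);f=lambda w:round(w@ey*1000,1)
    print(deg,"top",f(T(388,212,.073)),f(T(350,97,.031)),f(T(346,148,.031)),"scene",f(S(342,143,.073)),f(S(313,285,.031)),"tcp",f(np.array([.4417,-.3374])))
    print("  slot ends top",f(T(180,200,.03)),f(T(588,243,.03)),"scene",f(S(482,298,.03)),f(S(215,162,.03)))
```

```text
slotlen 0.12324678297817876 4.684369883586899
slotlenS 0.12246451698118495 4.554707157694405
-4.5 top -303.7 -300.9 -300.8 scene -306.1 -304.1 tcp -301.7
  slot ends top -252.5 -375.7 scene -253.5 -376.0
-5 top -299.7 -296.5 -296.6 scene -302.0 -299.8 tcp -297.6
  slot ends top -248.4 -371.6 scene -249.4 -371.9
-5.5 top -295.6 -292.1 -292.3 scene -297.9 -295.4 tcp -293.5
  slot ends top -244.3 -367.5 scene -245.3 -367.8
```

Run:
```python
import cv2
b=cv2.imread("pics/s29.png");cv2.imwrite("pics/s29g.png",cv2.resize(b[160:192,190:230],None,fx=20,fy=18,interpolation=cv2.INTER_CUBIC))
b=cv2.imread("pics/t29.png");cv2.imwrite("pics/t29g.png",cv2.resize(b[262:292,456:486],None,fx=20,fy=20,interpolation=cv2.INTER_CUBIC))
```

```text
(no output)
```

View pics/t29g.png

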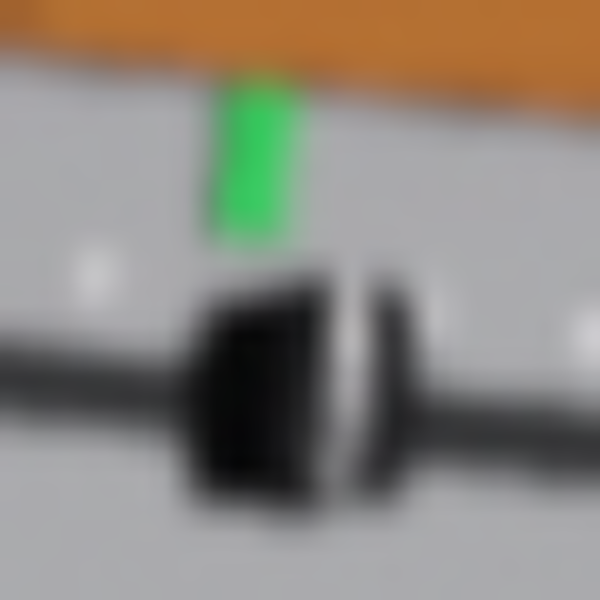

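View pics/s29g.png

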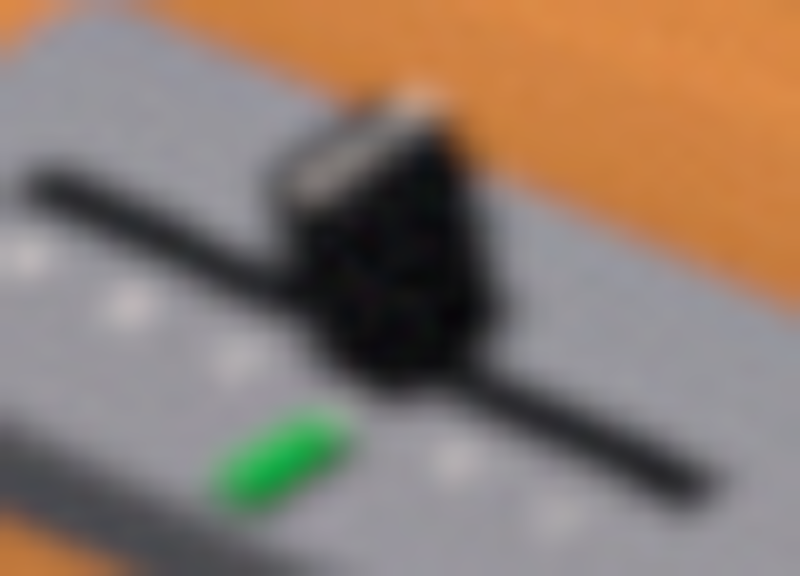

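Run:
```python
from h import *
t=ctrl.read_camera("top");s=ctrl.read_camera("scene")
a=np.radians(-4.8);ex=np.array([np.cos(a),np.sin(a)]);ey=np.array([-np.sin(a),np.cos(a)])
f=lambda w:np.round([w[:2]@ex*1000,w[:2]@ey*1000],1)
S=lambda x,y,z:f(ray(s,(x+.5)/20-.5+190,(y+.5)/18-.5+160,z)); T=lambda x,y,z:f(ray(t,*cr(x,y,456,262,20),z))
for p in((225,490),(285,460),(345,425),): print("S mark",S(*p,.031))
for p in((310,345),(405,390),(490,330)): print("S base",S(*p,.031))
for p in((365,145),): print("S stripe",S(*p,.073))
for p in((265,90),(257,160),(248,235)): print("T mark",T(*p,.031))
for p in((190,390),(195,495),(205,310)): print("T base left",T(*p,.031))
for p in((347,395),(415,390)): print("T stripe,right edge top",T(*p,.073))
# true grip from model: project TCP
for c in(t,s): print(proj(c,(.4417,-.3374,.073)))
```

```text
S mark [ 504.5 -303.7]
S mark [ 495.2 -301.6]
S mark [ 485.  -300.2]
S base [ 474.5 -316.3]
S base [ 474.7 -298.7]
S base [ 458.2 -298.3]
S stripe [ 467.8 -302.2]
T mark [ 504.8 -299.3]
T mark [ 496.3 -299. ]
T mark [ 487.1 -298.6]
T base left [ 467.8 -293.1]
T base left [ 455.3 -294.7]
T base left [ 477.6 -294.1]
T stripe,right edge top [ 465.8 -300.9]
T stripe,right edge top [ 467.2 -308.8]
(np.float64(472.25436175818885), np.float64(280.098609073184))
(np.float64(208.45178588406634), np.float64(168.11840271916503))
```

Call:
{"api": "carry_out", "payload": {"motion": [{"x": 2.5, "y": 3, "z": 0, "rx": 0, "ry": 0, "rz": 0, "fingers": 0.4}, {"x": 5, "y": 6, "z": 0, "rx": 0, "ry": 0, "rz": 0, "fingers": 0.4}, {"x": 7.5, "y": 9, "z": 0, "rx": 0, "ry": 0, "rz": 0, "fingers": 0.4}, {"x": 10, "y": 12, "z": 0, "rx": 0, "ry": 0, "rz": 0, "fingers": 0.4}, {"x": 12.5, "y": 15, "z": 0, "rx": 0, "ry": 0, "rz": 0, "fingers": 0.4}, {"x": 14.5, "y": 18, "z": -2, "rx": 0, "ry": 0, "rz": 0, "fingers": 0.4}, {"x": 16, "y": 20.5, "z": -5, "rx": 0, "ry": 0, "rz": 0, "fingers": 0.4}, {"x": 16.4, "y": 21.5, "z": -8, "rx": 0, "ry": 0, "rz": 0, "fingers": 0.4}, {"x": 16.4, "y": 21.5, "z": -9, "rx": 0, "ry": 0, "rz": 0, "fingers": 0.4}, {"x": 16.4, "y": 21.5, "z": -9, "rx": 0, "ry": 0, "rz": 0, "fingers": 0.4}]}}

```text
time: 39.3
tool_pos: [0.4438, -0.3302, 0.11]
ee_rot: [-3.135, 0.121, 0.009]
ft_force: [0.4, -0.3, -0.8]
width: 0.0383
```

Run:
```python
from h import *
state()
```

```text
t 39.3 tcp [ 44.38 -33.02  11.  ] f [ 0.4 -0.3 -0.8] w 38.3
```

Tips are at 102 mm, above the grip; I settle the arm and read the true pose before going down.

Call:
{"api": "carry_out", "payload": {"motion": [{"x": 0, "y": 0, "z": 0, "rx": 0, "ry": 0, "rz": 0, "fingers": 0.4}, {"x": 0, "y": 0, "z": 0, "rx": 0, "ry": 0, "rz": 0, "fingers": 0.4}]}}

```text
time: 39.47
tool_pos: [0.446, -0.335, 0.1159]
ee_rot: [3.137, -0.128, 0.004]
ft_force: [0.2, -1.2, 0.5]
width: 0.038
```

Call:
{"api": "carry_out", "payload": {"motion": [{"x": -0.3, "y": -0.2, "z": -1, "rx": 0, "ry": 0, "rz": 0, "fingers": 0.4}, {"x": -0.3, "y": -0.2, "z": -3, "rx": 0, "ry": 0, "rz": 0, "fingers": 0.4}, {"x": -0.3, "y": -0.2, "z": -5, "rx": 0, "ry": 0, "rz": 0, "fingers": 0.4}, {"x": -0.3, "y": -0.2, "z": -6, "rx": 0, "ry": 0, "rz": 0, "fingers": 0.4}, {"x": -0.3, "y": -0.2, "z": -6, "rx": 0, "ry": 0, "rz": 0, "fingers": 0.4}, {"x": -0.3, "y": -0.2, "z": -6, "rx": 0, "ry": 0, "rz": 0, "fingers": 0.4}]}}

```text
time: 39.97
tool_pos: [0.442, -0.3361, 0.0538]
ee_rot: [-3.139, 0.128, 0.0]
ft_force: [0.3, -0.4, 0.6]
width: 0.038
```

Call:
{"api": "carry_out", "payload": {"motion": [{"x": 0, "y": 0, "z": 0, "rx": 0, "ry": 0, "rz": 0, "fingers": 0}, {"x": 0, "y": 0, "z": 0, "rx": 0, "ry": 0, "rz": 0, "fingers": 0}, {"x": 0, "y": 0, "z": 0, "rx": 0, "ry": 0, "rz": 0, "fingers": 0}, {"x": 0, "y": 0, "z": 0, "rx": 0, "ry": 0, "rz": 0, "fingers": 0}, {"x": 0, "y": 0, "z": 0, "rx": 0, "ry": 0, "rz": 0, "fingers": 0}]}}

```text
time: 40.38
tool_pos: [0.4429, -0.3363, 0.0549]
ee_rot: [3.137, -0.127, 0.003]
ft_force: [-1.1, -1.7, 3.4]
width: 0.0183
```

Call:
{"api": "carry_out", "payload": {"motion": [{"x": 0, "y": 0.15, "z": 0, "rx": 0, "ry": 0, "rz": 0, "fingers": 0}, {"x": 0, "y": 0.15, "z": 0, "rx": 0, "ry": 0, "rz": 0, "fingers": 0}, {"x": 0, "y": 0.15, "z": 0, "rx": 0, "ry": 0, "rz": 0, "fingers": 0}, {"x": 0, "y": 0.15, "z": 0, "rx": 0, "ry": 0, "rz": 0, "fingers": 0}]}}

```text
time: 40.72
tool_pos: [0.443, -0.3348, 0.0549]
ee_rot: [3.137, -0.127, 0.003]
ft_force: [1.3, -1.6, 5.9]
width: 0.0178
```

Call:
{"api": "carry_out", "payload": {"motion": [{"x": 0, "y": 0, "z": 0, "rx": 0, "ry": 0, "rz": 0, "fingers": 0.4}, {"x": 0, "y": 0, "z": 0, "rx": 0, "ry": 0, "rz": 0, "fingers": 0.4}, {"x": 0, "y": 0, "z": 0, "rx": 0, "ry": 0, "rz": 0, "fingers": 0.4}, {"x": 0, "y": 0, "z": 3, "rx": 0, "ry": 0, "rz": 0, "fingers": 0.4}, {"x": 0, "y": 0, "z": 6, "rx": 0, "ry": 0, "rz": 0, "fingers": 0.4}, {"x": -3, "y": -3, "z": 9, "rx": 0, "ry": 0, "rz": 0, "fingers": 0.4}, {"x": -6, "y": -6, "z": 12, "rx": 0, "ry": 0, "rz": 0, "fingers": 0.4}, {"x": -8, "y": -9, "z": 14, "rx": 0, "ry": 0, "rz": 0, "fingers": 0.4}, {"x": -10, "y": -12, "z": 15, "rx": 0, "ry": 0, "rz": 0, "fingers": 0.4}, {"x": -12, "y": -15, "z": 15, "rx": 0, "ry": 0, "rz": 0, "fingers": 0.4}, {"x": -14, "y": -18, "z": 15, "rx": 0, "ry": 0, "rz": 0, "fingers": 0.4}, {"x": -16, "y": -21, "z": 15, "rx": 0, "ry": 0, "rz": 0, "fingers": 0.4}]}}

```text
time: 41.72
tool_pos: [0.2808, -0.5454, 0.204]
ee_rot: [3.139, -0.127, 0.0]
ft_force: [0.3, -0.6, -0.5]
width: 0.0378
```

Run:
```python
from h import *
t=snap("top","t30.png");s=snap("scene","s30.png");o=state()
a=cv2.resize(t["image"][258:300,440:500,::-1],None,fx=6.66,fy=6.66,interpolation=cv2.INTER_CUBIC)
b=cv2.resize(t["image"][160:260,215:445,::-1],None,fx=3.4,fy=3.2,interpolation=cv2.INTER_CUBIC)
cv2.imwrite("pics/t30c.png",a);cv2.imwrite("pics/t30d.png",b)
```

```text
t 41.82 tcp [ 27.89 -54.72  20.28] f [-0.   0.4 -0. ] w 38.1
```

View pics/t30c.png

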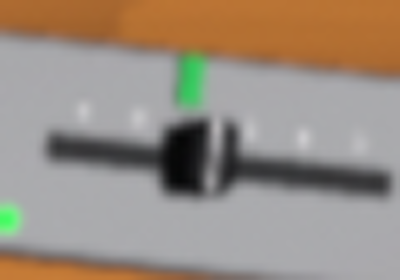

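View pics/t30d.png

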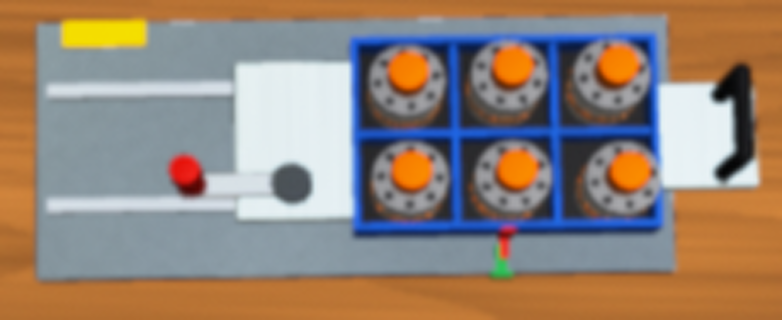

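View pics/s30.png

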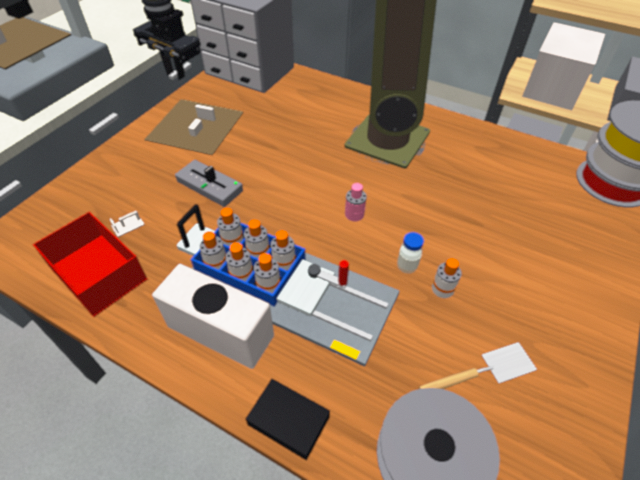

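Run:
```python
import cv2
a=cv2.imread("pics/t30.png")[160:245,310:425];b=cv2.imread("pics/s30.png")[195:305,175:315]
cv2.imwrite("pics/t30g.png",cv2.resize(a,None,fx=6.5,fy=6.5,interpolation=cv2.INTER_CUBIC));cv2.imwrite("pics/s30g.png",cv2.resize(b,None,fx=5.5,fy=5.4,interpolation=cv2.INTER_CUBIC))
```

```text
(no output)
```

View pics/t30g.png

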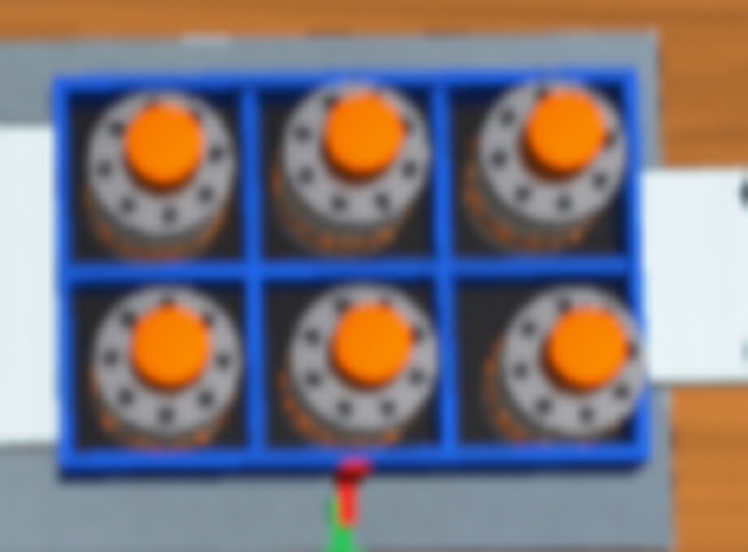

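View pics/s30g.png

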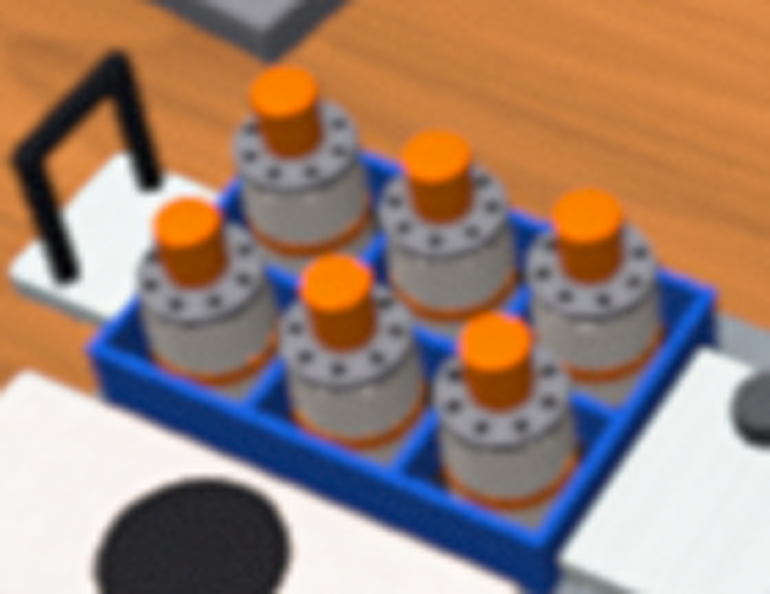

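Run:
```python
from h import *
t=ctrl.read_camera("top")
P=ray(t,*cr(346,515,310,160,6.5),.026)[:2];a=.0415;R=np.array([[np.cos(a),-np.sin(a)],[np.sin(a),np.cos(a)]])
for p in((168,345),(164,143),(371,343),(364,132),(588,347),(565,130)): print(np.round(1000*R.T@(ray(t,*cr(*p,310,160,6.5),.133)[:2]-P)))
print(ctrl.close_job())
```

```text
[47. 69.]
[118.  69.]
[47. -1.]
[121.  -1.]
[ 44. -76.]
[121. -71.]
the job is handed in; nothing more can be done
None
```

I loaded the dryer and handed the job in at about 42 s of the 210 s allowed. The hand-in gave no verdict, so everything below is from my own camera checks.

- **Canisters:** pockets 2 and 6 were already full. I stood four spares in pockets 1, 3, 4 and 5. The fifth spare is still on the bench at the left.
- **Lever and carriage:** I swung the lever fully open, pulled the carriage to the green mark, and swung the lever back until it met its stop. Turning the lever shifted the carriage, so the pointer now sits about 1.5 mm past the mark (6 mm allowed).
- **Slider:** I moved it about 51 mm. The two cameras then disagreed on where it stood, from about 0.5 to nearly 6 mm short, averaging 2.5 mm short. I regripped it and moved it 2.5 mm further by the arm's readings, so it should be within a few millimetres. I only looked at one picture after that and did not measure it again.
- **Pocket 5:** this canister was found about 6 mm off its earlier place in the last pictures, against the right wall. I had not been near it, so it looks like the knock the task warned of. It still stands upright.
- **Canister positions:** in the final top view all six are within 6 mm of their pocket centres along the carriage. Across it, most read 4 to 8 mm towards the robot. Pocket 5 reads 11 mm, against a limit of 12 mm. I put that down mainly to reading the pointer tip too far in, because the 7 mm of play rules out 11 mm for an upright canister. It is still the tightest margin.
- **Jar, scraper and bracket:** they look unmoved in the last pictures. The arm is clear of everything.

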